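# Bring the glue pots onto heat at the carving bench

### The job

Get the glue pots going on the warming plate, sliding the pots and never lifting or tipping them: first slide the finished wide pot off to the large stand-off circle, then slide every small pot onto a hot circle of its own, all centred on their circles, and turn the scale sleeve back to 0. Only then push the block plug fully home in the control box's socket, with the sleeve still at 0, and last of all turn the sleeve to 4. Leave the other things on the bench where they are; a pot that gets knocked must be slid back to its circle before you finish.

Things in the scene. Friction and masses are not known exactly. Their poses are not given: they have to be found in the camera images.
- plate: Low dark steel warming plate, fixed: 310 (its x) by 490 mm (its y). Slippery flat top (friction 0.3) 25 mm above the bench, inside a rim standing 10 mm above the top (inner faces at x +-150, y +-240 mm). Origin: centre of its underside. White circles: three of 84 mm in a row along y at x = +60 mm (hot places), one of 114 mm near the +y end (stand-off place). The half near the robot is unmarked.
- wide_pot: The wide aluminium pot: round, 100 mm in diameter, 48 mm high to the flat top of its clamped lid; an upright black knob, 20 mm in diameter and 30 mm tall, on the middle of the lid (its top 78 mm above the underside); two thin ears at the sides. 0.4 to 0.9 kg. Origin: centre of its underside.
- plug: Block plug, loose, standing on the bench on its stub: rectangular stub 28 mm (its x) by 18 mm (its y), 20 mm long, under a black head 42 (x) by 26 (y) by 28 mm; total height 48 mm. Origin: centre of the stub's lower end; x along the long side. Fits either way round. 80 g.
- box: Grey control box fixed to the bench, 180 mm (its x) by 100 mm (its y) by 50 mm high. Its flat top carries the scale sleeve (half nearer the robot) and the socket (farther half). Origin: centre of its underside.
- socket (a point): Centre of the socket's mouth on top of the control box, 50 mm above the bench: a rectangular hole 30 mm (its x) by 20 mm (its y), 26 mm deep; axes parallel to the box's. When fully home, the plug's head rests on the box's top and the plug's origin lies 20 mm below this point.
- sleeve_axis (a point): Point on the sleeve's axis at the foot of the sleeve, on top of the control box (the sleeve rises from here).
- sleeve (a joint): Black ribbed upright scale sleeve, 38 mm across, 36 mm tall; a white line on its top runs from centre to edge. Value (rad): 0 at number 0 (end stop), grows clockwise from above, 0.5 a number to 2.5 (5, end stop). Number n has n white dots on the box (0: a bar), where the line points 1.25 - 0.5 n rad counter-clockwise from the box's +x. Held by friction, 0.08 N m; stays where left.
- standoff (a point): Centre of the large circle (stand-off place), on the plate's top.
- pot0: A small aluminium pot (there are two or three alike; None if absent): round, 72 mm in diameter, 48 mm high to the flat top of its clamped lid, with an upright black knob 20 mm in diameter and 30 mm tall on the middle of the lid. 0.25 to 0.5 kg. Origin: centre of its underside.
- hot0 (a point): Centre of one of the three small circles (hot places), on the plate's top; neighbours are 105 mm apart.
- pot1: A small aluminium pot (there are two or three alike; None if absent): round, 72 mm in diameter, 48 mm high to the flat top of its clamped lid, with an upright black knob 20 mm in diameter and 30 mm tall on the middle of the lid. 0.25 to 0.5 kg. Origin: centre of its underside.
- hot1 (a point): Centre of one of the three small circles (hot places), on the plate's top; neighbours are 105 mm apart.
- pot2: A small aluminium pot (there are two or three alike; None if absent): round, 72 mm in diameter, 48 mm high to the flat top of its clamped lid, with an upright black knob 20 mm in diameter and 30 mm tall on the middle of the lid. 0.25 to 0.5 kg. Origin: centre of its underside.
- hot2 (a point): Centre of one of the three small circles (hot places), on the plate's top; neighbours are 105 mm apart.
- carving: Bystander, loose: half-finished carving of pale wood. Leave it alone.
- chisel: Bystander, loose: chisel with a handle. Leave it alone.
- sand_block: Bystander, loose: cork sanding block. Leave it alone.
- brush: Bystander, loose: brush. Leave it alone.
- glue: Bystander, loose: glue bottle. Leave it alone.
- tin: Bystander, loose: round steel tin. Leave it alone.
- offcut: Bystander, loose: wood offcut. Leave it alone.
Mind the look-alikes: they are no part of the job. Leave any yellow look-alike of the box alone.

How it is judged:
By the outcome, as a careful person would: the job done as asked, in the order asked, and still so for the second after the job is handed in, with the robot touching nothing.
Of pot0, pot1, pot2 only 2 to 3 are there at a start; the rules pass over those that are not, and their reading is None.
At some moment in a run one of pot0, pot1, pot2, wide_pot may be knocked a few centimetres aside while the robot is not near it.
It also fails if it takes over 200 s, if anything falls off the work surface, if the arm or the gripper's body presses on something with over 40 N, if the wrist force passes 120 N, or if a joint passes its speed limit or range.

### The arm

A 7-joint arm with a two-finger parallel gripper is mounted at the origin on the work surface. World frame = base frame: x ahead of the robot, y to its left, z up, the work surface at z = 0. Lengths are in m, angles in degrees, forces in N, time in s.
With the tool pointing down it reaches from about 0.425 to 0.875 m from the base axis. Payload 4.7 kg.
Tool frame: the origin (TCP) lies at the very end of the fingers, on their centre line; the grasp point (between the pads) lies env.tcp_to_grasp behind it (env.tcp_to_grasp is the distance from the TCP to the grasp point, in m); z points along the fingers, x is the direction in which the jaws open and shut, and the axes are right-handed (so a half turn about z gives the same grasp; the last joint's range is limited). The gripper opens to 87 mm and grips with 3 to 60 N. Pads are 19 mm wide; open, the fingers measure 117 mm over their backs; the gripper's body (75 mm by 190 mm) begins 51 mm behind the grasp point.
Start: joints at [-73.161, 18.392, -4.016, 83.108, 1.295, 78.541, -3.26], TCP at [0.18, 0.625, 0.223] pointing down, gripper open.
Joint ranges: [-163.93, 163.93], [-17.29, 119.83], [-79.2, 71.16], [3.27, 140.29], [-89.18, 269.18], [5.43, 117.66], [-154.24, 154.24]. Speed limits (degrees/s): [147.25, 147.25, 180, 180, 180, 180, 180].

### API

Orientations are given as [roll, pitch, yaw] about the fixed x, y, z axes, in that order (R = Rz(yaw) Ry(pitch) Rx(roll)).
In Python, from cell import env gives the robot as it stands. The module is installed in compiled form; this text tells all that it offers.
- The arm moves only by the tool send_rows, never from a script. Its argument "steps" is a list of rows, each a list of 3 entries, a list of its own where there are three numbers: the shift along the tool's x, y, z in m, then the turn, a rotation vector about the tool's x, y, z in rad, then the finger opening in m, from 0 to 0.087. A call has exactly 5 rows; each row is the pose to reach, as a shift and turn from the pose commanded when the call began, along the tool's axes at that moment; what a row does not reach only later rows make up. A row lasts 1/12 s, in which the tool goes at most 41.7 mm and 7.16 degrees, less where a joint would pass 70% of its speed; a pose out of reach is approached as far as the arm can. A call with a gripper value outside its range is refused whole. The fingers move at their own pace and stop on an object; "grip_force" is the grip in N (left out, the last holds). Time passes only in rows, so rows that repeat a pose let the fingers close, or fill a call up. It gives the time, the measured TCP pose, the force and the opening at its end, in the units of the state.
- env.get_obs(): the state, without advancing time (a new reading comes with each control period).
- env.read_camera(name): name is "scene" or "top"; returns a dict with "pixels" (480x640x3 uint8, red, green, blue), "fx", "fy", "cx", "cy" (pixels), "position" and "rotation" of the camera in the world. Camera axes: x right, y up, looking along -z (the intrinsics and any distortion apply to the point x, -y, -z); pixel columns grow to the right and rows downward; lengths in m; the calibration is good to about 2 mm. A picture is of the moment at which its call begins. There is no depth.
- env.sign_off(): hands the job in, once; it reports no verdict.
The state is a dict: "time_s": time; "qpos": joint angles; "joint_velocities": joint speeds; "effort": joint torques, N m; "tool_pos": TCP position; "tool_rot": TCP orientation; "force": force on the tool from outside, world axes, zero at the start; "wrist_torque": the same for the moment, N m; "grip_width": finger opening in m.
Only numpy, scipy, OpenCV 4.12 (cv2) and the standard library are available. Lean on these libraries where they do the work, as an engineer would, in place of code of your own. Each camera call takes 0.05 s, during which the arm holds its last target.

## Working session

There is one attempt and no reset: what is moved stays moved. The work goes in short steps, Python scripts to look and compute and a tool call to move; the robot and the scene stay as the last step left them, time stands still between calls to the robot, and variables do not carry over. Pictures are saved under pics/ and viewed, and the job is handed in when it is done.

Besides the shell and the picture viewer there is one more tool, called after "Emit:" as name(argument=value, ...), one argument or row to a line, values as JSON. send_rows: Moves the arm, as the interface text tells. Its arguments: {"type":"object","properties":{"steps":{"type":"array"},"grip_force":{"type":"number"}},"required":["steps"]}

```bash
mkdir -p pics; python3 - <<'E'
from cell import env
import cv2,json
o=env.get_obs();print(o); print(env.tcp_to_grasp)
for n in("scene","top"):
    c=env.read_camera(n);cv2.imwrite(f"pics/{n}0.png",c["pixels"][:,:,::-1]);print({k:v for k,v in c.items() if k!="pixels"})
E
```

```text
{'time_s': 0.0, 'qpos': array([-73.16079582,  18.44029287,  -4.01493638,  83.17390674,
         1.29547185,  78.54062659,  -3.26101304]), 'joint_velocities': array([ 0.03720049,  0.07705412, -0.04407655,  0.0735171 ,  0.05497024,
        0.00391625, -0.01192912]), 'effort': array([ 5.48675098e-05, -4.91282129e+01, -4.03876947e-01, -3.12531924e+01,
       -6.39395602e-02,  4.35991294e-02,  1.74133506e-04]), 'tool_pos': array([0.17941323, 0.62418093, 0.22145618]), 'tool_rot': array([1.79993664e+02, 1.09560637e-01, 7.39690339e+01]), 'force': array([ 0.24188417, -0.74019266, -0.08990405]), 'wrist_torque': array([-0.00244315,  0.06214712, -0.00549843]), 'grip_width': 0.0870416791716402}
0.0187
{'fx': 543.212888715385, 'fy': 543.212888715385, 'cx': 315.4677111145312, 'cy': 241.63664907397646, 'position': array([ 1.35758872, -0.39762875,  0.77766001]), 'rotation': array([53.76025047,  0.24939752, 66.52587097])}
{'fx': 524.384412993627, 'fy': 524.384412993627, 'cx': 320.6774964252151, 'cy': 236.7610485636422, 'position': array([ 0.19911964, -0.03347321,  1.48772557]), 'rotation': array([ 11.97913045,  -0.36219124, -88.70805574])}
```

View pics/scene0.png

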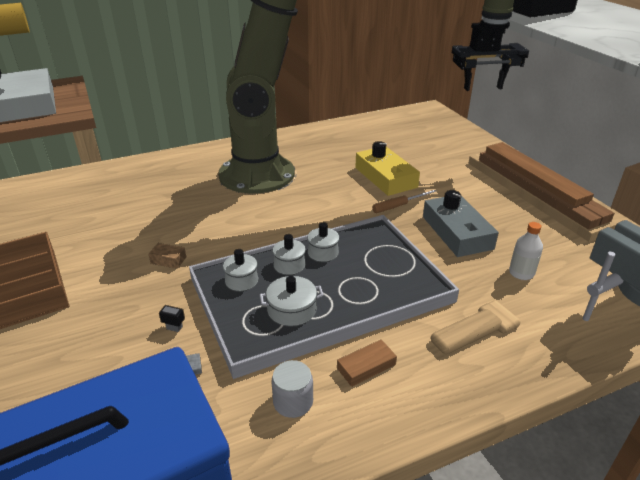

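View pics/top0.png

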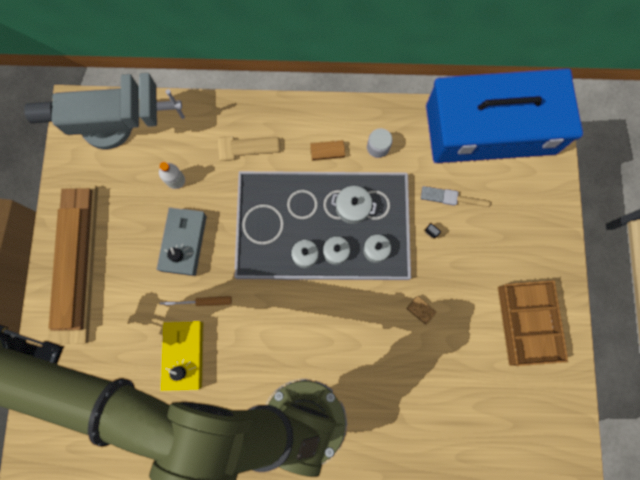

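```bash
cat > h.py <<'E'
import numpy as np,cv2
from scipy.spatial.transform import Rotation as R
from cell import env
def cam(n,f=None):
    c=env.read_camera(n)
    c["R"]=R.from_euler("xyz",c["rotation"],degrees=True).as_matrix(); c["p"]=np.array(c["position"])
    if f: cv2.imwrite("pics/"+f,c["pixels"][:,:,::-1])
    return c
def ray(c,u,v,z):
    d=c["R"]@np.array([(u-c["cx"])/c["fx"],-(v-c["cy"])/c["fy"],-1]); return (c["p"]+d*(z-c["p"][2])/d[2])[:2]
def proj(c,P):
    q=c["R"].T@(np.array(P)-c["p"]); return np.array([c["cx"]+c["fx"]*q[0]/-q[2],c["cy"]-c["fy"]*q[1]/-q[2]])
def crop(c,f,x0,x1,y0,y1,s):
    im=c["pixels"][y0:y1,x0:x1,::-1]; cv2.imwrite("pics/"+f,cv2.resize(im,None,fx=s,fy=s,interpolation=cv2.INTER_CUBIC))
E
python3 - <<'E'
from h import *
c=cam("top"); crop(c,"t1.png",230,460,160,290,3.4); crop(c,"t2.png",140,240,195,295,6)
s=cam("scene"); crop(s,"s1.png",180,470,200,370,2.7); crop(s,"s2.png",400,520,170,270,6);crop(s,"s3.png",140,220,280,360,6);
print(proj(c,(0,0,0)),proj(s,(0,0,0)))
for uv in [(239,174),(409,174),(411,277),(237,277)]: print(ray(c,*uv,.035))
E
```

```text
[303.11351349 423.21038893] [256.56108273 172.74350898]
[0.68801942 0.20553094]
[ 0.7002218  -0.28836863]
[ 0.39878038 -0.29020309]
[0.38743822 0.19459984]
```

View pics/t1.png

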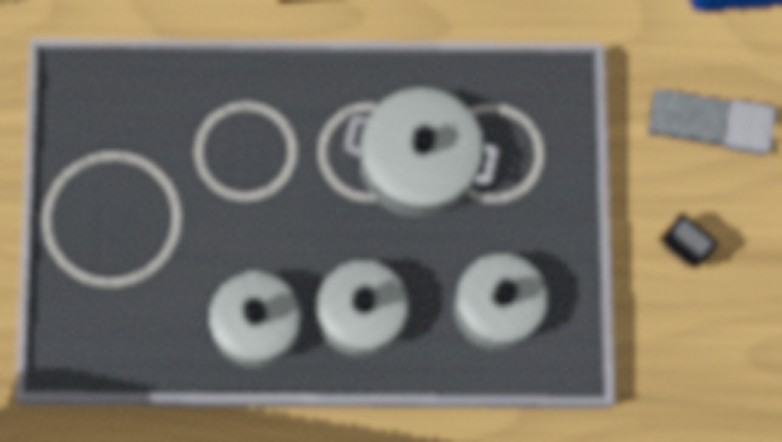

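View pics/t2.png

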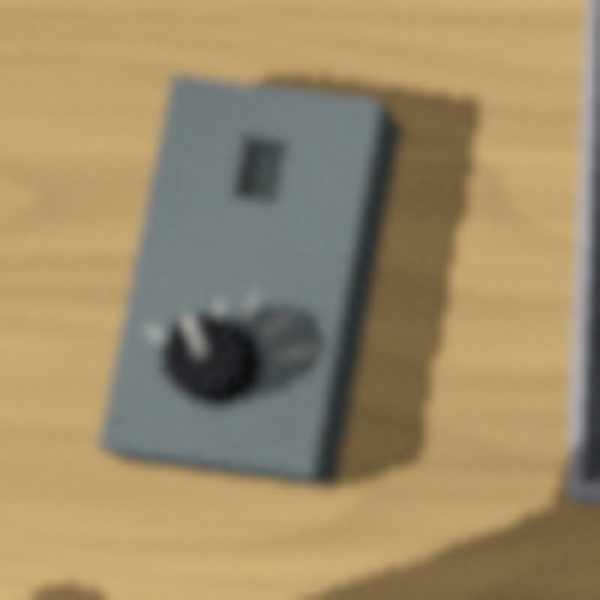

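View pics/s1.png

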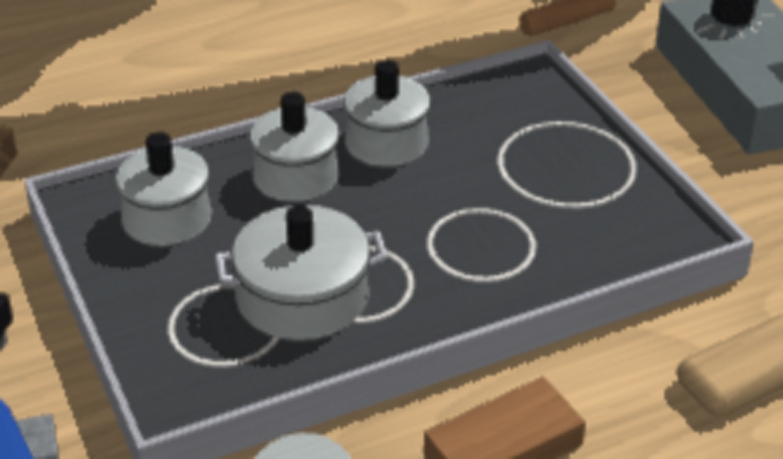

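View pics/s2.png

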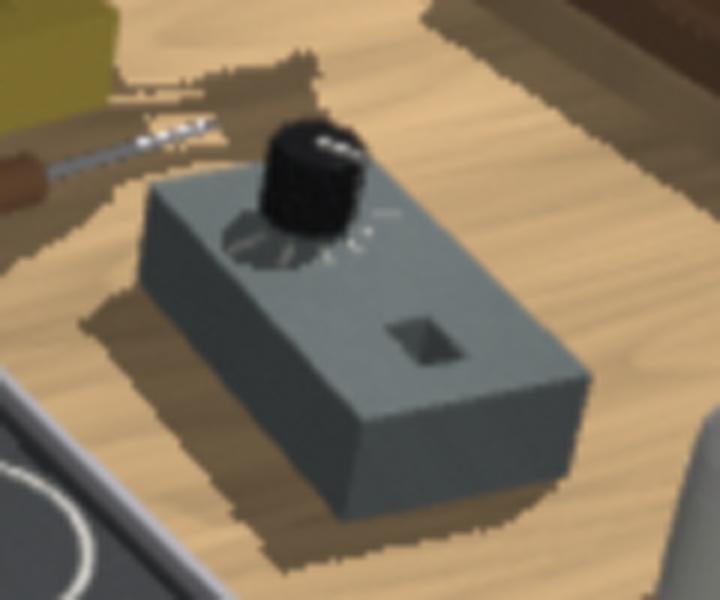

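View pics/s3.png

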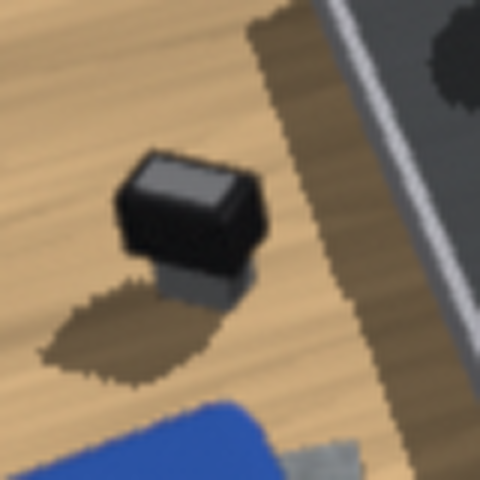

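```bash
cat >> h.py <<'E'
from scipy.optimize import least_squares
def hullmask(c,pts):
    P=np.array([proj(c,p) for p in pts]); m=np.zeros((480*8,640*8),np.uint8)
    return cv2.moments(cv2.convexHull(P.astype(np.float32)))
def cylcent(c,x,y,r,z0,z1):
    t=np.linspace(0,2*np.pi,40,endpoint=False)
    pts=[(x+r*np.cos(a),y+r*np.sin(a),z) for a in t for z in (z0,z1)]
    P=np.array([proj(c,p) for p in pts],np.float32); m=cv2.moments(cv2.convexHull(P)); return np.array([m["m10"],m["m01"]])/m["m00"]
def darkblob(c,u,v,w=12,th=55):
    g=c["pixels"].max(axis=2).astype(int); u=int(round(u));v=int(round(v))
    s=np.zeros_like(g);s[v-w:v+w+1,u-w:u+w+1]=1
    m=((g<th)&(s>0)).astype(np.uint8)
    n,l,st,ce=cv2.connectedComponentsWithStats(m)
    if n<2: return None,0
    k=min(range(1,n),key=lambda i:np.hypot(*(ce[i]-(u,v)))-0.05*st[i,4]); return ce[k],st[k,4]
def fitcyl(cs,uvs,r,z0,z1,x0,free=2):
    f=lambda p:np.concatenate([cylcent(c,p[0],p[1],r,z0,z1)-uv for c,uv in zip(cs,uvs)])
    s=least_squares(f,x0); return s.x,s.fun
def knobs(cs,guess,names=("top","scene")):
    out=[]
    for g in guess:
        uvs=[];ar=[]
        for c in cs:
            b,a=darkblob(c,*cylcent(c,*g,.01,.073,.103)); uvs.append(b);ar.append(int(a))
        x,r=fitcyl(cs,uvs,.01,.073,.103,g); out.append(x); print("knob",x.round(4),"res px",r.round(2),"areas",ar)
    return np.array(out)
def circfit(c,uv,r,z=.025,band=.012):
    im=c["pixels"].astype(int).min(axis=2); x0=ray(c,*uv,z)
    vs,us=np.where(im>125); P=np.array([ray(c,u,v,z) for u,v in zip(us,vs)])
    p=x0
    for _ in range(4):
        d=np.linalg.norm(P-p,axis=1); Q=P[abs(d-r)<band]
        s=least_squares(lambda q:np.linalg.norm(Q-q,axis=1)-r,p,loss="soft_l1",f_scale=.002); p=s.x; band=max(.005,band*.6)
    return p,len(Q),np.abs(np.linalg.norm(Q-p,axis=1)-r).mean()
E
python3 - <<'E'
from h import *
c=cam("top");s=cam("scene"); cs=[c,s]
T=lambda X,Y:(230+X/3.4,160+Y/3.4)
S=lambda X,Y:(180+X/2.7,200+Y/2.7)
for nm,uv,r in (("stand",T(111,218),.057),("hotL",T(245,151),.042),("hotM",T(368,152),.042),("hotR",T(494,152),.042)):
    print(nm,circfit(c,uv,r))
for nm,uv,r in (("stand",S(566,163),.057),("hotL",S(481,243),.042),("hotM",S(360,262),.042),("hotR",S(225,325),.042)):
    print(nm,"scene",circfit(s,uv,r))
for uv in (T(35,45),T(605,45),T(612,402),T(20,400)): print(ray(c,*uv,.035))
for uv in (S(30,183),S(550,46),S(748,240),S(140,445)): print("sc",ray(s,*uv,.035))
knobs(cs,[ray(c,*T(*a),.09) for a in ((423,138),(255,312),(363,300),(505,292))])
E
```

```text
stand (array([0.54343434, 0.13225138]), 268, np.float64(0.0020382747930526458))
hotL (array([0.60514351, 0.02164596]), 191, np.float64(0.0018683846839641785))
hotM (array([ 0.60696654, -0.08611507]), 229, np.float64(0.0022320160713639476))
hotR (array([ 0.60886451, -0.18616609]), 188, np.float64(0.0022172590575459034))
stand scene (array([0.54392938, 0.1330644 ]), 224, np.float64(0.0021532606802952287))
hotL scene (array([0.60572537, 0.0218924 ]), 211, np.float64(0.0021898175441087786))
hotM scene (array([ 0.59362406, -0.07504363]), 178, np.float64(0.0024317468485724907))
hotR scene (array([ 0.60929099, -0.18456667]), 149, np.float64(0.0017682011299356847))
[0.69043886 0.20190569]
[ 0.70248114 -0.28531392]
[ 0.39524837 -0.28736654]
[0.38555596 0.19760569]
sc [ 0.40592451 -0.28256535]
sc [0.40076623 0.19756892]
sc [0.69618915 0.20461033]
sc [ 0.70508059 -0.27893713]
knob [ 0.6008 -0.1259] res px [-0.3  -0.06 -0.29  0.08] areas [21, 134]
knob [0.4562 0.0072] res px [-0.18 -0.27 -0.22 -0.24] areas [20, 109]
knob [ 0.4666 -0.0797] res px [-0.24 -0.21 -0.56 -0.39] areas [20, 110]
knob [ 0.4756 -0.1924] res px [-0.22 -0.3  -0.23 -0.31] areas [23, 123]
```

```bash
python3 - <<'E'
from h import *
c=cam("top")
T=lambda X,Y:(230+X/3.4,160+Y/3.4)
for z in (.055,.063):print([ray(c,*T(*a),z).round(4) for a in ((343,132),(497,165))])
T=lambda X,Y:(140+X/6,195+Y/6)
b=[T(*a) for a in ((175,76),(388,100),(325,482),(100,452))]
b=[ray(c,*p,.05) for p in b];print(np.round(b,4)); print("ctr",np.mean(b,0), [np.linalg.norm(b[i]-b[i-1]) for i in range(4)])
for i,j in ((3,0),(2,1)): d=b[j]-b[i];print(np.degrees(np.arctan2(d[1],d[0])))
print("sock",ray(c,*T(260,169),.05),"slv",ray(c,*T(210,355),.086), "line",ray(c,*T(184,318),.086),ray(c,*T(205,357),.086))
s=cam("scene"); S=lambda X,Y:(400+X/6,170+Y/6)
b=[S(*a) for a in ((590,376),(362,420),(152,185))]
print("sc",[ray(s,*p,.05).round(4) for p in b],"sock",ray(s,*S(427,342),.05))
# plug top
T=lambda X,Y:(230+X/3.4,160+Y/3.4)
print("plug",ray(c,*T(690,240),.04),ray(c,*T(694,241),.048))
S=lambda X,Y:(140+X/6,280+Y/6)
print("plug sc",ray(s,*S(187,184),.048),[ray(s,*S(*a),.048).round(4) for a in ((153,160),(240,178),(222,207),(134,188))])
crop(c,"p1.png",410,460,205,255,10)
E
```

```text
[array([ 0.6139, -0.0621]), array([ 0.5886, -0.1907])]
[array([ 0.6116, -0.062 ]), array([ 0.5864, -0.1898])]
[[0.5782 0.395 ]
 [0.569  0.2939]
 [0.3874 0.3104]
 [0.3988 0.4147]]
ctr [0.48334198 0.35349352] [np.float64(0.1805077545150797), np.float64(0.1015455346521708), np.float64(0.18237999122684176), np.float64(0.1049403028034777)]
-6.260293787665191
-5.188546067475697
sock [0.53416278 0.35152189] slv [0.43905183 0.35778091] line [0.45574362 0.37088444] [0.43808357 0.35995984]
sc [array([0.5843, 0.3958]), array([0.5728, 0.2984]), array([0.3979, 0.3176])] sock [0.53997071 0.35244168]
plug [ 0.53189919 -0.35328877] [ 0.52928993 -0.35482115]
plug sc [ 0.53793095 -0.35029106] [array([ 0.5221, -0.3582]), array([ 0.542, -0.334]), array([ 0.5531, -0.3421]), array([ 0.5329, -0.3664])]
```

View pics/p1.png

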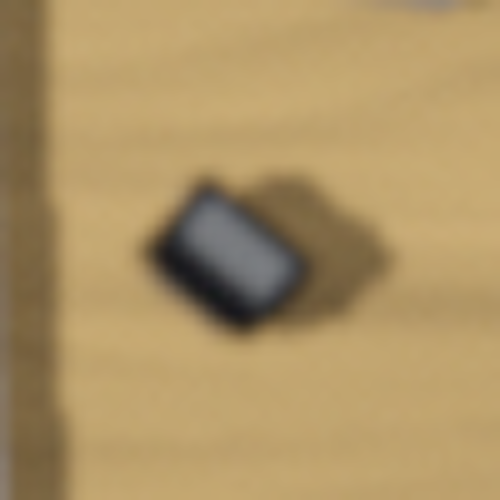

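```bash
cat > pl.py <<'E'
# usage: pl.py x y z yaw grip [mm/row] [deg/row] : plan from measured-or-stored commanded pose ; prints rows
import sys,json,numpy as np
from cell import env
o=env.get_obs()
a=[float(v) for v in sys.argv[1:]]
tgt=np.array(a[:3]);yaw=a[3];g=a[4];v=(a[5] if len(a)>5 else 38)/1000;w=a[6] if len(a)>6 else 7
try: st=json.load(open("cmd.json"))
except Exception: st=[.18,.625,.223,74.0]
p=np.array(st[:3]);y0=st[3]
m=o["tool_pos"]; print("meas-cmd",(m-p).round(4),round(o["tool_rot"][2]-y0,2),o["time_s"],"rot",o["tool_rot"].round(2))
n=int(np.ceil(max(np.linalg.norm(tgt-p)/v,abs(yaw-y0)/w,1))); N=5*int(np.ceil(n/5))
P=[p+(tgt-p)*i/n if i<n else tgt for i in range(N+1)]; Y=[y0+(yaw-y0)*min(i,n)/n for i in range(N+1)]
for k in range(0,N,5):
    t=np.radians(Y[k]);X=np.array([np.cos(t),np.sin(t),0]);Yv=np.array([np.sin(t),-np.cos(t),0])
    rows=[]
    for i in range(k+1,k+6):
        d=P[i]-P[k]; rows.append([[round(float(d@X),4)+0.,round(float(d@Yv),4)+0.,round(float(-d[2]),4)+0.],[0,0,round(float(np.radians(Y[k]-Y[i])),4)],g])
    print(json.dumps(rows))
json.dump([*map(float,tgt),yaw],open("cmd.json","w"))
E
python3 pl.py .6 -.126 .2 0 .05 36
```

```text
meas-cmd [-0.0005 -0.0003 -0.0006] -0.03 0.4 rot [1.800e+02 1.000e-02 7.397e+01]
[[[-0.0253, 0.0254, 0.001], [0, 0, 0.0538], 0.05], [[-0.0505, 0.0509, 0.0019], [0, 0, 0.1076], 0.05], [[-0.0758, 0.0763, 0.0029], [0, 0, 0.1614], 0.05], [[-0.101, 0.1018, 0.0038], [0, 0, 0.2153], 0.05], [[-0.1263, 0.1272, 0.0048], [0, 0, 0.2691], 0.05]]
[[[-0.0176, 0.0312, 0.001], [0, 0, 0.0538], 0.05], [[-0.0352, 0.0625, 0.0019], [0, 0, 0.1076], 0.05], [[-0.0527, 0.0937, 0.0029], [0, 0, 0.1614], 0.05], [[-0.0703, 0.125, 0.0038], [0, 0, 0.2153], 0.05], [[-0.0879, 0.1562, 0.0048], [0, 0, 0.2691], 0.05]]
[[[-0.0086, 0.0348, 0.001], [0, 0, 0.0538], 0.05], [[-0.0173, 0.0696, 0.0019], [0, 0, 0.1076], 0.05], [[-0.0259, 0.1044, 0.0029], [0, 0, 0.1614], 0.05], [[-0.0346, 0.1392, 0.0038], [0, 0, 0.2153], 0.05], [[-0.0432, 0.174, 0.0048], [0, 0, 0.2691], 0.05]]
[[[0.0009, 0.0358, 0.001], [0, 0, 0.0538], 0.05], [[0.0018, 0.0717, 0.0019], [0, 0, 0.1076], 0.05], [[0.0028, 0.1075, 0.0029], [0, 0, 0.1614], 0.05], [[0.0037, 0.1434, 0.0038], [0, 0, 0.2153], 0.05], [[0.0046, 0.1792, 0.0048], [0, 0, 0.2691], 0.05]]
[[[0.0104, 0.0343, 0.001], [0, 0, 0.0538], 0.05], [[0.0208, 0.0686, 0.0019], [0, 0, 0.1076], 0.05], [[0.0312, 0.1029, 0.0029], [0, 0, 0.1614], 0.05], [[0.0416, 0.1372, 0.0038], [0, 0, 0.2153], 0.05], [[0.0416, 0.1372, 0.0038], [0, 0, 0.2153], 0.05]]
```

Emit:
send_rows(
  steps=[
    [[-0.025, 0.025, 0.001], [0, 0, 0.054], 0.05],
    [[-0.05, 0.051, 0.002], [0, 0, 0.108], 0.05],
    [[-0.076, 0.076, 0.003], [0, 0, 0.161], 0.05],
    [[-0.101, 0.102, 0.004], [0, 0, 0.215], 0.05],
    [[-0.126, 0.127, 0.005], [0, 0, 0.269], 0.05],
  ],
)

```text
time_s: 0.82
tool_pos: [0.2676, 0.467, 0.2176]
tool_rot: [180.0, -0.0, 58.4]
force: [1.4, -0.0, 0.1]
grip_width: 0.0617
```

Emit:
send_rows(
  steps=[
    [[-0.018, 0.031, 0.001], [0, 0, 0.054], 0.05],
    [[-0.035, 0.062, 0.002], [0, 0, 0.108], 0.05],
    [[-0.053, 0.094, 0.003], [0, 0, 0.161], 0.05],
    [[-0.07, 0.125, 0.004], [0, 0, 0.215], 0.05],
    [[-0.088, 0.156, 0.005], [0, 0, 0.269], 0.05],
  ],
)

```text
time_s: 1.23
tool_pos: [0.3547, 0.3106, 0.2128]
tool_rot: [-180.0, -0.1, 43.0]
force: [0.3, 0.1, 0.1]
grip_width: 0.0502
```

Emit:
send_rows(
  steps=[
    [[-0.009, 0.035, 0.001], [0, 0, 0.054], 0.05],
    [[-0.017, 0.07, 0.002], [0, 0, 0.108], 0.05],
    [[-0.026, 0.104, 0.003], [0, 0, 0.161], 0.05],
    [[-0.035, 0.139, 0.004], [0, 0, 0.215], 0.05],
    [[-0.043, 0.174, 0.005], [0, 0, 0.269], 0.05],
  ],
)

```text
time_s: 1.65
tool_pos: [0.4421, 0.1541, 0.2079]
tool_rot: [-180.0, -0.1, 27.6]
force: [0.3, 0.3, -0.5]
grip_width: 0.0497
```

Emit:
send_rows(
  steps=[
    [[0.001, 0.036, 0.001], [0, 0, 0.054], 0.05],
    [[0.002, 0.072, 0.002], [0, 0, 0.108], 0.05],
    [[0.003, 0.108, 0.003], [0, 0, 0.161], 0.05],
    [[0.004, 0.143, 0.004], [0, 0, 0.215], 0.05],
    [[0.005, 0.179, 0.005], [0, 0, 0.269], 0.05],
  ],
)

```text
time_s: 2.07
tool_pos: [0.5299, -0.0018, 0.2029]
tool_rot: [-180.0, -0.1, 12.2]
force: [0.7, 0.3, -0.5]
grip_width: 0.0499
```

Emit:
send_rows(
  steps=[
    [[0.01, 0.034, 0.001], [0, 0, 0.054], 0.05],
    [[0.021, 0.069, 0.002], [0, 0, 0.108], 0.05],
    [[0.031, 0.103, 0.003], [0, 0, 0.161], 0.05],
    [[0.042, 0.137, 0.004], [0, 0, 0.215], 0.05],
    [[0.042, 0.137, 0.004], [0, 0, 0.215], 0.05],
  ],
)

```text
time_s: 2.48
tool_pos: [0.6007, -0.1335, 0.1981]
tool_rot: [179.6, -0.0, -0.6]
force: [-1.3, 0.1, -0.4]
grip_width: 0.0498
```

```bash
python3 pl.py .6 -.126 .12 0 .05 36
python3 -c "
from h import *
c=cam('top','t3.png');s=cam('scene','s4.png')"
```

```text
meas-cmd [ 0.0007 -0.0075 -0.0019] -0.6 2.4833 rot [ 1.7961e+02 -4.0000e-02 -6.0000e-01]
[[[0.0, 0.0, 0.0267], [0, 0, 0.0], 0.05], [[0.0, 0.0, 0.0533], [0, 0, 0.0], 0.05], [[0.0, 0.0, 0.08], [0, 0, 0.0], 0.05], [[0.0, 0.0, 0.08], [0, 0, 0.0], 0.05], [[0.0, 0.0, 0.08], [0, 0, 0.0], 0.05]]
```

View pics/s4.png

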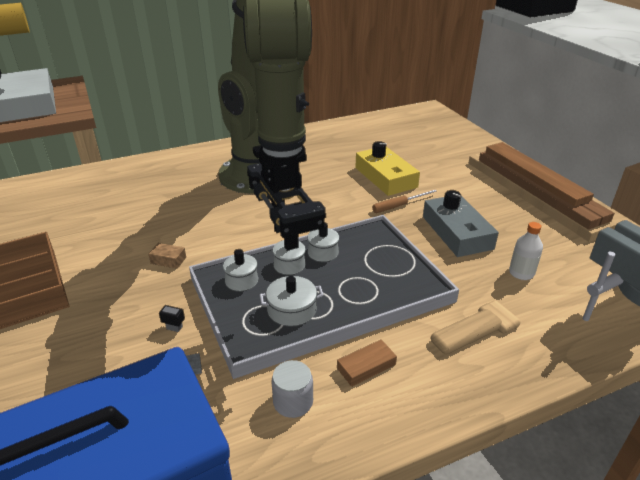

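```bash
cat > st.py <<'E'
import json
from cell import env
o=env.get_obs();c=json.load(open("cmd.json"));print("t",o["time_s"],"pos",o["tool_pos"].round(4),"rot",o["tool_rot"].round(2),"F",o["force"].round(1),"w",round(o["grip_width"],4),"cmd",c)
E
python3 st.py
```

```text
t 2.5833 pos [ 0.5994 -0.1271  0.1981] rot [ 1.7993e+02  6.0000e-02 -1.7000e-01] F [-0.6  1.5 -0.3] w 0.0496 cmd [0.6, -0.126, 0.12, 0.0]
```

Emit:
send_rows(
  steps=[
    [[0.001, 0, 0.03], [0, 0, 0], 0.05],
    [[0.001, 0, 0.06], [0, 0, 0], 0.05],
    [[0.001, 0, 0.09], [0, 0, 0], 0.05],
    [[0.001, 0, 0.118], [0, 0, 0], 0.05],
    [[0.001, 0, 0.118], [0, 0, 0], 0.05],
  ],
)

```text
time_s: 3.0
tool_pos: [0.597, -0.1219, 0.0755]
tool_rot: [-179.9, 0.5, 0.2]
force: [-0.7, 1.0, -0.5]
grip_width: 0.0497
```

Emit:
send_rows(
  steps=[
    [[0, 0, 0], [0, 0, 0], 0.03],
    [[0, 0, 0], [0, 0, 0], 0.01],
    [[0, 0, 0], [0, 0, 0], 0.01],
    [[0, 0, 0], [0, 0, 0], 0.01],
    [[0, 0, 0], [0, 0, 0], 0.01],
  ],
  grip_force=8,
)

```text
time_s: 3.42
tool_pos: [0.6015, -0.1252, 0.0821]
tool_rot: [-180.0, -0.1, 0.0]
force: [0.5, -0.1, 0.5]
grip_width: 0.0246
```

```bash
echo '[0.601,-0.126,0.082,0]'>cmd.json; python3 st.py; python3 -c "
from h import *
s=cam('scene');crop(s,'s5.png',180,420,180,350,3)"
```

```text
t 3.4167 pos [ 0.6015 -0.1252  0.0821] rot [-1.7999e+02 -1.5000e-01  1.0000e-02] F [ 0.5 -0.1  0.5] w 0.0246 cmd [0.601, -0.126, 0.082, 0]
```

View pics/s5.png

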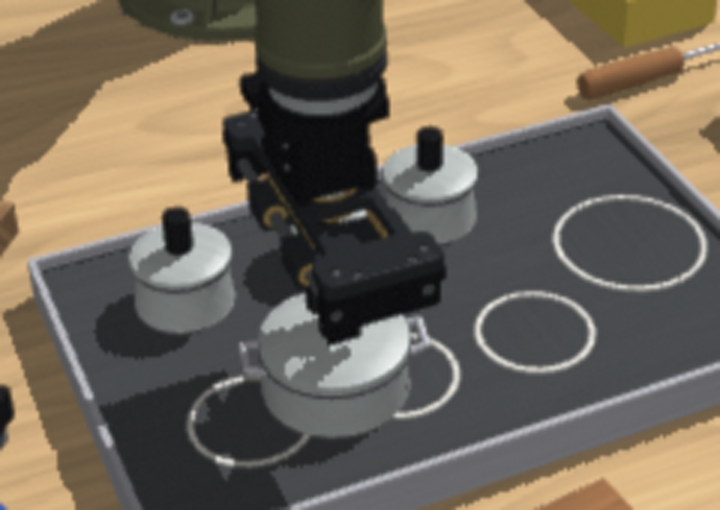

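Emit:
send_rows(
  steps=[
    [[0, 0, 0.001], [0, 0, 0], 0.01],
    [[-0.001, -0.004, 0.0015], [0, 0, 0], 0.01],
    [[-0.003, -0.012, 0.0015], [0, 0, 0], 0.01],
    [[-0.005, -0.021, 0.0015], [0, 0, 0], 0.01],
    [[-0.007, -0.03, 0.0015], [0, 0, 0], 0.01],
  ],
  grip_force=5,
)

```text
time_s: 3.88
tool_pos: [0.595, -0.0967, 0.0808]
tool_rot: [179.9, -0.2, -0.1]
force: [1.3, -3.1, 6.3]
grip_width: 0.0198
```

Emit:
send_rows(
  steps=[
    [[-0.002, -0.01, 0], [0, 0, 0], 0.01],
    [[-0.0045, -0.02, 0], [0, 0, 0], 0.01],
    [[-0.0065, -0.03, 0], [0, 0, 0], 0.01],
    [[-0.009, -0.04, 0], [0, 0, 0], 0.01],
    [[-0.011, -0.0495, 0], [0, 0, 0], 0.01],
  ],
)

```text
time_s: 4.3
tool_pos: [0.584, -0.0465, 0.0808]
tool_rot: [179.9, -0.2, -0.0]
force: [0.6, -4.0, 6.7]
grip_width: 0.0199
```

```bash
python3 st.py; python3 -c "
from h import *
s=cam('scene');crop(s,'s6.png',180,420,180,350,3)"
```

```text
t 4.3 pos [ 0.584  -0.0465  0.0808] rot [ 1.7992e+02 -2.3000e-01 -4.0000e-02] F [ 0.6 -4.   6.7] w 0.0199 cmd [0.601, -0.126, 0.082, 0]
```

View pics/s6.png

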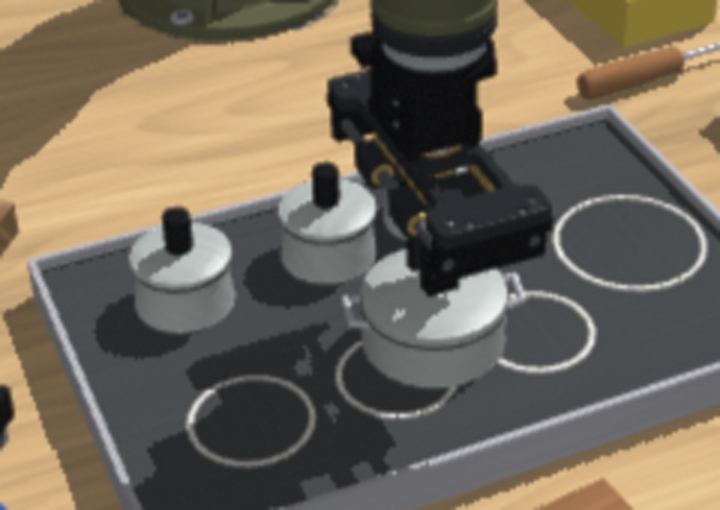

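The wide pot is in the grip (width 20 mm) and sliding well, pressed down lightly. I'll continue.

Emit:
send_rows(
  steps=[
    [[-0.002, -0.01, 0], [0, 0, 0], 0.01],
    [[-0.0045, -0.02, 0], [0, 0, 0], 0.01],
    [[-0.0065, -0.03, 0], [0, 0, 0], 0.01],
    [[-0.009, -0.04, 0], [0, 0, 0], 0.01],
    [[-0.011, -0.0495, 0], [0, 0, 0], 0.01],
  ],
)

```text
time_s: 4.77
tool_pos: [0.5728, 0.0035, 0.0805]
tool_rot: [180.0, -0.2, -0.0]
force: [-0.0, -3.6, 6.8]
grip_width: 0.0196
```

Emit:
send_rows(
  steps=[
    [[-0.002, -0.01, 0], [0, 0, 0], 0.01],
    [[-0.0045, -0.02, 0], [0, 0, 0], 0.01],
    [[-0.0065, -0.03, 0], [0, 0, 0], 0.01],
    [[-0.009, -0.04, 0], [0, 0, 0], 0.01],
    [[-0.011, -0.0495, 0], [0, 0, 0], 0.01],
  ],
)

```text
time_s: 5.18
tool_pos: [0.5617, 0.053, 0.0805]
tool_rot: [180.0, -0.2, -0.0]
force: [0.6, -4.2, 7.0]
grip_width: 0.0199
```

Emit:
send_rows(
  steps=[
    [[-0.002, -0.01, 0], [0, 0, 0], 0.01],
    [[-0.0045, -0.02, 0], [0, 0, 0], 0.01],
    [[-0.0065, -0.03, 0], [0, 0, 0], 0.01],
    [[-0.009, -0.04, 0], [0, 0, 0], 0.01],
    [[-0.011, -0.0495, 0], [0, 0, 0], 0.01],
  ],
)

```text
time_s: 5.6
tool_pos: [0.5506, 0.1026, 0.0805]
tool_rot: [180.0, -0.2, -0.0]
force: [-0.4, -3.2, 8.0]
grip_width: 0.0196
```

Emit:
send_rows(
  steps=[
    [[-0.002, -0.01, 0], [0, 0, 0], 0.01],
    [[-0.004, -0.019, 0], [0, 0, 0], 0.01],
    [[-0.0055, -0.026, 0], [0, 0, 0], 0.01],
    [[-0.0065, -0.03, 0], [0, 0, 0], 0.01],
    [[-0.0065, -0.03, 0], [0, 0, 0], 0.01],
  ],
)

```text
time_s: 6.02
tool_pos: [0.5438, 0.1341, 0.0804]
tool_rot: [-179.9, -0.1, 0.1]
force: [-0.1, -0.8, 6.7]
grip_width: 0.0198
```

```bash
echo '[0.5435,0.132,0.0805,0]'>cmd.json; python3 st.py; python3 -c "
from h import *
s=cam('scene');crop(s,'s7.png',180,480,180,350,2.6)"
```

```text
t 6.0167 pos [0.5438 0.1341 0.0804] rot [-1.7994e+02 -1.3000e-01  7.0000e-02] F [-0.1 -0.8  6.7] w 0.0198 cmd [0.5435, 0.132, 0.0805, 0]
```

View pics/s7.png

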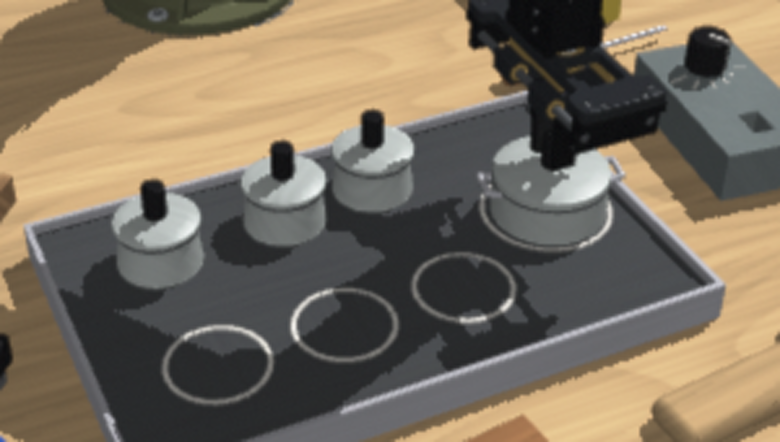

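Emit:
send_rows(
  steps=[
    [[0, 0, 0], [0, 0, 0], 0.05],
    [[0, 0, 0], [0, 0, 0], 0.05],
    [[0, 0, 0], [0, 0, 0], 0.05],
    [[0, 0, -0.015], [0, 0, 0], 0.05],
    [[0, 0, -0.0495], [0, 0, 0], 0.05],
  ],
)

```text
time_s: 6.48
tool_pos: [0.5389, 0.1321, 0.1243]
tool_rot: [179.8, 0.5, 0.0]
force: [-0.4, 1.1, 0.4]
grip_width: 0.0445
```

```bash
echo '[0.5435,0.132,0.13,0]'>cmd.json; python3 st.py; python3 - <<'E'
from h import *
s=cam('scene')
for nm,p,r in (("hotL",(.6054,.0225),.042),("hotM",(.6073,-.082),.042),("hotR",(.6091,-.1865),.042)):
    print(nm,circfit(s,proj(s,(*p,.025)),r))
knobs([s],[(.456,.007),(.4666,-.0797),(.4756,-.1924)])
E
python3 pl.py .458 .0074 .13 0 .05 36
```

```text
t 6.4833 pos [0.5389 0.1321 0.1243] rot [1.7977e+02 5.4000e-01 2.0000e-02] F [-0.4  1.1  0.4] w 0.0445 cmd [0.5435, 0.132, 0.13, 0]
hotL (array([0.60619441, 0.01928798]), 79, np.float64(0.0014989196010256035))
hotM (array([ 0.60928273, -0.08139472]), 55, np.float64(0.001306082598564749))
hotR (array([ 0.61221281, -0.18861951]), 124, np.float64(0.0015651811892575314))
knob [0.4589 0.0067] res px [-0.  0.] areas [96]
knob [ 0.4702 -0.0796] res px [-0.  0.] areas [100]
knob [ 0.4785 -0.1925] res px [0. 0.] areas [113]
meas-cmd [0.0012 0.0014 0.0038] -0.02 6.5333 rot [-1.7988e+02 -2.1000e-01 -2.0000e-02]
[[[-0.0171, 0.0249, 0.0], [0, 0, 0.0], 0.05], [[-0.0342, 0.0498, 0.0], [0, 0, 0.0], 0.05], [[-0.0513, 0.0748, 0.0], [0, 0, 0.0], 0.05], [[-0.0684, 0.0997, 0.0], [0, 0, 0.0], 0.05], [[-0.0855, 0.1246, 0.0], [0, 0, 0.0], 0.05]]
```

Emit:
send_rows(
  steps=[
    [[-0.017, 0.025, 0], [0, 0, 0], 0.05],
    [[-0.034, 0.05, 0], [0, 0, 0], 0.05],
    [[-0.051, 0.075, 0], [0, 0, 0], 0.05],
    [[-0.072, 0.106, 0], [0, 0, 0], 0.05],
    [[-0.0855, 0.125, 0], [0, 0, 0], 0.05],
  ],
)

```text
time_s: 6.95
tool_pos: [0.4553, 0.0051, 0.1279]
tool_rot: [180.0, 0.1, -0.1]
force: [0.4, -1.1, 0.7]
grip_width: 0.0501
```

Emit:
send_rows(
  steps=[
    [[0, 0, 0], [0, 0, 0], 0.05],
    [[0, 0, 0.015], [0, 0, 0], 0.05],
    [[0, 0, 0.03], [0, 0, 0], 0.05],
    [[0, 0, 0.041], [0, 0, 0], 0.05],
    [[0, 0, 0.047], [0, 0, 0], 0.05],
  ],
)

```text
time_s: 7.37
tool_pos: [0.4567, 0.0081, 0.0801]
tool_rot: [180.0, 0.1, 0.0]
force: [-0.8, 0.3, -0.3]
grip_width: 0.0497
```

Emit:
send_rows(
  steps=[
    [[0, 0, 0], [0, 0, 0], 0.04],
    [[0, 0, 0], [0, 0, 0], 0.03],
    [[0, 0, 0], [0, 0, 0], 0.02],
    [[0, 0, 0], [0, 0, 0], 0.01],
    [[0, 0, 0], [0, 0, 0], 0.01],
  ],
)

```text
time_s: 7.78
tool_pos: [0.4579, 0.0079, 0.0821]
tool_rot: [-180.0, -0.0, 0.0]
force: [-1.5, -0.8, 0.5]
grip_width: 0.0245
```

```bash
echo '[0.458,0.007,0.083,0]'>cmd.json; python3 st.py; python3 -c "
from h import *
s=cam('scene');crop(s,'s8.png',180,480,180,350,2.6)"
```

```text
t 7.7833 pos [0.4579 0.0079 0.0821] rot [-1.7997e+02 -3.0000e-02  0.0000e+00] F [-1.5 -0.8  0.5] w 0.0245 cmd [0.458, 0.007, 0.083, 0]
```

View pics/s8.png

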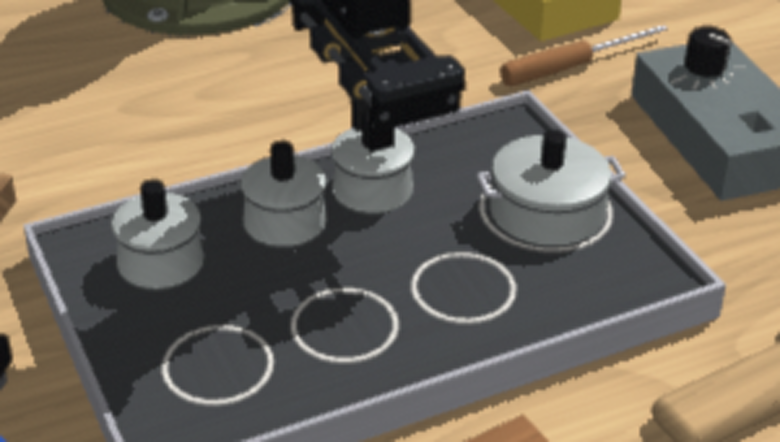

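Emit:
send_rows(
  steps=[
    [[0, 0, 0], [0, 0, 0], 0.01],
    [[0, 0, 0.0015], [0, 0, 0], 0.01],
    [[0.004, 0, 0.0015], [0, 0, 0], 0.01],
    [[0.012, -0.001, 0.0015], [0, 0, 0], 0.01],
    [[0.022, -0.002, 0.0015], [0, 0, 0], 0.01],
  ],
)

```text
time_s: 8.25
tool_pos: [0.4792, 0.0098, 0.0804]
tool_rot: [-179.9, 0.1, 0.0]
force: [-2.4, -0.6, 3.8]
grip_width: 0.0197
```

Emit:
send_rows(
  steps=[
    [[0.01, -0.001, 0], [0, 0, 0], 0.01],
    [[0.02, -0.002, 0], [0, 0, 0], 0.01],
    [[0.03, -0.003, 0], [0, 0, 0], 0.01],
    [[0.04, -0.004, 0], [0, 0, 0], 0.01],
    [[0.05, -0.005, 0], [0, 0, 0], 0.01],
  ],
)

```text
time_s: 8.67
tool_pos: [0.5301, 0.0149, 0.0804]
tool_rot: [-180.0, 0.0, 0.0]
force: [-3.4, -0.0, 5.6]
grip_width: 0.0196
```

Emit:
send_rows(
  steps=[
    [[0.01, -0.001, 0], [0, 0, 0], 0.01],
    [[0.02, -0.002, 0], [0, 0, 0], 0.01],
    [[0.03, -0.003, 0], [0, 0, 0], 0.01],
    [[0.04, -0.004, 0], [0, 0, 0], 0.01],
    [[0.05, -0.005, 0], [0, 0, 0], 0.01],
  ],
)

```text
time_s: 9.08
tool_pos: [0.5803, 0.0198, 0.0804]
tool_rot: [-180.0, 0.0, 0.0]
force: [-3.2, -0.6, 7.0]
grip_width: 0.0198
```

Emit:
send_rows(
  steps=[
    [[0.01, -0.001, 0], [0, 0, 0], 0.01],
    [[0.018, -0.002, 0], [0, 0, 0], 0.01],
    [[0.0235, -0.0025, 0], [0, 0, 0], 0.01],
    [[0.0255, -0.0025, 0], [0, 0, 0], 0.01],
    [[0.0255, -0.0025, 0], [0, 0, 0], 0.01],
  ],
)

```text
time_s: 9.5
tool_pos: [0.6064, 0.0224, 0.0804]
tool_rot: [-180.0, -0.1, 0.0]
force: [0.6, 0.8, 4.1]
grip_width: 0.0202
```

```bash
echo '[0.6055,0.0215,0.0815,0]'>cmd.json; python3 st.py; python3 -c "
from h import *
s=cam('scene');crop(s,'s9.png',180,480,180,350,2.6)"
```

```text
t 9.5 pos [0.6064 0.0224 0.0804] rot [-1.8e+02 -9.0e-02  1.0e-02] F [0.6 0.8 4.1] w 0.0202 cmd [0.6055, 0.0215, 0.0815, 0]
```

View pics/s9.png

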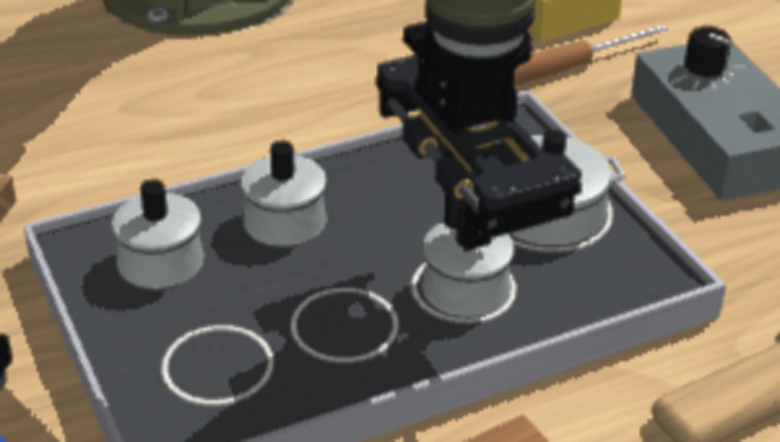

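Emit:
send_rows(
  steps=[
    [[0, 0, 0], [0, 0, 0], 0.05],
    [[0, 0, 0], [0, 0, 0], 0.05],
    [[0, 0, 0], [0, 0, 0], 0.05],
    [[0, 0, -0.015], [0, 0, 0], 0.05],
    [[0, 0, -0.0485], [0, 0, 0], 0.05],
  ],
)

```text
time_s: 9.97
tool_pos: [0.6014, 0.0224, 0.1244]
tool_rot: [179.9, 0.5, 0.0]
force: [1.1, 0.7, -0.0]
grip_width: 0.0448
```

Emit:
send_rows(
  steps=[
    [[-0.01, 0.007, 0], [0, 0, 0], 0.05],
    [[-0.04, 0.03, 0], [0, 0, 0], 0.05],
    [[-0.07, 0.052, 0], [0, 0, 0], 0.05],
    [[-0.1, 0.074, 0], [0, 0, 0], 0.05],
    [[-0.1275, 0.094, 0], [0, 0, 0], 0.05],
  ],
)

```text
time_s: 10.38
tool_pos: [0.4755, -0.073, 0.1279]
tool_rot: [180.0, 0.1, -0.0]
force: [-0.0, -0.9, 1.4]
grip_width: 0.0499
```

Emit:
send_rows(
  steps=[
    [[-0.01, 0.007, 0], [0, 0, 0], 0.05],
    [[-0.01, 0.007, 0.013], [0, 0, 0], 0.05],
    [[-0.01, 0.007, 0.028], [0, 0, 0], 0.05],
    [[-0.01, 0.007, 0.041], [0, 0, 0], 0.05],
    [[-0.01, 0.007, 0.047], [0, 0, 0], 0.05],
  ],
)

```text
time_s: 10.8
tool_pos: [0.4663, -0.0786, 0.0801]
tool_rot: [-180.0, 0.1, -0.0]
force: [-1.3, -0.2, 0.6]
grip_width: 0.05
```

Emit:
send_rows(
  steps=[
    [[0, 0, 0], [0, 0, 0], 0.04],
    [[0, 0, 0], [0, 0, 0], 0.03],
    [[0, 0, 0], [0, 0, 0], 0.02],
    [[0, 0, 0], [0, 0, 0], 0.01],
    [[0, 0, 0], [0, 0, 0], 0.01],
  ],
)

```text
time_s: 11.22
tool_pos: [0.4682, -0.0787, 0.0822]
tool_rot: [-180.0, -0.1, 0.0]
force: [0.5, -0.3, -1.4]
grip_width: 0.0241
```

```bash
echo '[0.468,-0.0795,0.083,0]'>cmd.json; python3 st.py; python3 -c "
from h import *
s=cam('scene');crop(s,'s10.png',180,480,180,350,2.6)"
```

```text
t 11.2167 pos [ 0.4682 -0.0787  0.0822] rot [-1.7999e+02 -7.0000e-02  1.0000e-02] F [ 0.5 -0.3 -1.4] w 0.0241 cmd [0.468, -0.0795, 0.083, 0]
```

View pics/s10.png

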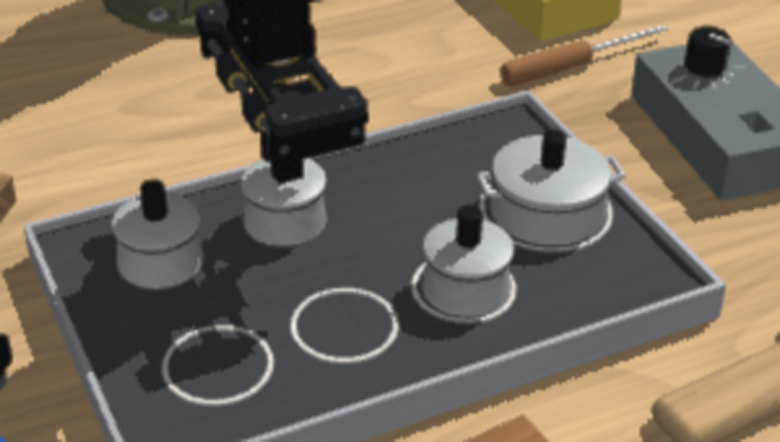

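Emit:
send_rows(
  steps=[
    [[0, 0, 0], [0, 0, 0], 0.01],
    [[0, 0, 0.0015], [0, 0, 0], 0.01],
    [[0.004, 0, 0.0015], [0, 0, 0], 0.01],
    [[0.012, 0, 0.0015], [0, 0, 0], 0.01],
    [[0.022, 0.0005, 0.0015], [0, 0, 0], 0.01],
  ],
)

```text
time_s: 11.68
tool_pos: [0.4891, -0.079, 0.0804]
tool_rot: [-179.9, 0.1, 0.0]
force: [-2.3, 0.0, 4.8]
grip_width: 0.0199
```

Emit:
send_rows(
  steps=[
    [[0.01, 0, 0], [0, 0, 0], 0.01],
    [[0.02, 0.0005, 0], [0, 0, 0], 0.01],
    [[0.03, 0.0005, 0], [0, 0, 0], 0.01],
    [[0.04, 0.001, 0], [0, 0, 0], 0.01],
    [[0.05, 0.001, 0], [0, 0, 0], 0.01],
  ],
)

```text
time_s: 12.1
tool_pos: [0.5399, -0.0804, 0.0804]
tool_rot: [-180.0, 0.0, 0.0]
force: [-2.8, 0.4, 6.1]
grip_width: 0.0198
```

Emit:
send_rows(
  steps=[
    [[0.01, 0, 0], [0, 0, 0], 0.01],
    [[0.02, 0.0005, 0], [0, 0, 0], 0.01],
    [[0.03, 0.0005, 0], [0, 0, 0], 0.01],
    [[0.04, 0.001, 0], [0, 0, 0], 0.01],
    [[0.048, 0.001, 0], [0, 0, 0], 0.01],
  ],
)

```text
time_s: 12.52
tool_pos: [0.5884, -0.0814, 0.0804]
tool_rot: [180.0, 0.0, 0.0]
force: [-2.7, -0.3, 6.0]
grip_width: 0.0196
```

Emit:
send_rows(
  steps=[
    [[0.008, 0, 0], [0, 0, 0], 0.01],
    [[0.014, 0.0005, 0], [0, 0, 0], 0.01],
    [[0.018, 0.0005, 0], [0, 0, 0], 0.01],
    [[0.019, 0.0005, 0], [0, 0, 0], 0.01],
    [[0.019, 0.0005, 0], [0, 0, 0], 0.01],
  ],
)

```text
time_s: 12.93
tool_pos: [0.6074, -0.0819, 0.0804]
tool_rot: [180.0, -0.0, 0.0]
force: [-0.5, 0.1, 4.1]
grip_width: 0.0195
```

Emit:
send_rows(
  steps=[
    [[0, 0, 0], [0, 0, 0], 0.05],
    [[0, 0, 0], [0, 0, 0], 0.05],
    [[0, 0, 0], [0, 0, 0], 0.05],
    [[0, 0, -0.015], [0, 0, 0], 0.05],
    [[0, 0, -0.0485], [0, 0, 0], 0.05],
  ],
)

```text
time_s: 13.35
tool_pos: [0.6032, -0.0808, 0.1245]
tool_rot: [180.0, 0.5, 0.0]
force: [-0.4, 0.5, -0.2]
grip_width: 0.0447
```

```bash
echo '[0.607,-0.0825,0.13,0]'>cmd.json; python3 st.py; python3 - <<'E'
from h import *
s=cam('scene');crop(s,'s11.png',180,480,180,350,2.6)
knobs([s],[(.6064,.0224),(.4775,-.1924)])
E
```

```text
t 13.35 pos [ 0.6032 -0.0808  0.1245] rot [1.7999e+02 5.0000e-01 2.0000e-02] F [-0.4  0.5 -0.2] w 0.0447 cmd [0.607, -0.0825, 0.13, 0]
knob [0.6069 0.0229] res px [0. 0.] areas [134]
knob [ 0.4785 -0.1925] res px [ 0. -0.] areas [113]
```

View pics/s11.png

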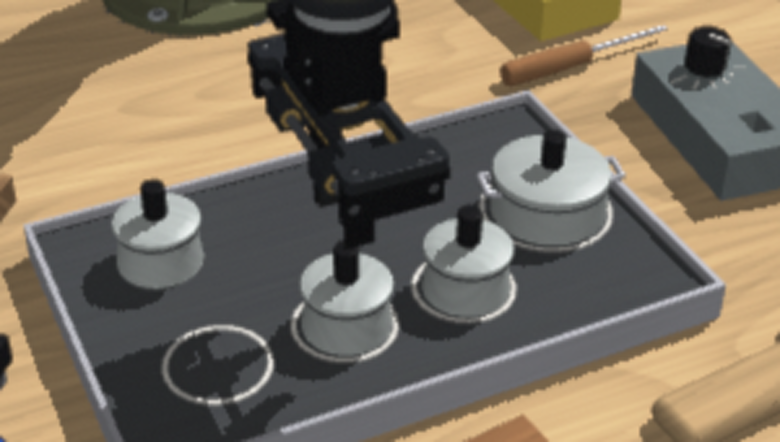

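Emit:
send_rows(
  steps=[
    [[-0.01, 0.009, 0], [0, 0, 0], 0.05],
    [[-0.035, 0.03, 0], [0, 0, 0], 0.05],
    [[-0.06, 0.051, 0], [0, 0, 0], 0.05],
    [[-0.09, 0.076, 0], [0, 0, 0], 0.05],
    [[-0.12, 0.102, 0], [0, 0, 0], 0.05],
  ],
)

```text
time_s: 13.82
tool_pos: [0.4844, -0.1844, 0.1274]
tool_rot: [-180.0, 0.1, 0.1]
force: [0.2, -0.9, 1.2]
grip_width: 0.05
```

Emit:
send_rows(
  steps=[
    [[-0.01, 0.008, 0], [0, 0, 0], 0.05],
    [[-0.01, 0.008, 0.013], [0, 0, 0], 0.05],
    [[-0.01, 0.008, 0.028], [0, 0, 0], 0.05],
    [[-0.01, 0.008, 0.041], [0, 0, 0], 0.05],
    [[-0.01, 0.008, 0.047], [0, 0, 0], 0.05],
  ],
)

```text
time_s: 14.23
tool_pos: [0.4747, -0.1914, 0.0795]
tool_rot: [-179.9, 0.2, -0.0]
force: [-1.0, 0.2, 0.4]
grip_width: 0.05
```

Emit:
send_rows(
  steps=[
    [[0, 0, 0], [0, 0, 0], 0.04],
    [[0, 0, 0], [0, 0, 0], 0.03],
    [[0, 0, 0], [0, 0, 0], 0.02],
    [[0, 0, 0], [0, 0, 0], 0.01],
    [[0, 0, 0], [0, 0, 0], 0.01],
  ],
)

```text
time_s: 14.65
tool_pos: [0.4771, -0.1918, 0.0822]
tool_rot: [180.0, -0.1, 0.0]
force: [-3.2, -0.3, 3.3]
grip_width: 0.0241
```

```bash
echo '[0.477,-0.1925,0.083,0]'>cmd.json; python3 st.py; python3 -c "
from h import *
s=cam('scene');crop(s,'s12.png',180,480,180,350,2.6)"
```

```text
t 14.65 pos [ 0.4771 -0.1918  0.0822] rot [ 1.8e+02 -6.0e-02  1.0e-02] F [-3.2 -0.3  3.3] w 0.0241 cmd [0.477, -0.1925, 0.083, 0]
```

View pics/s12.png

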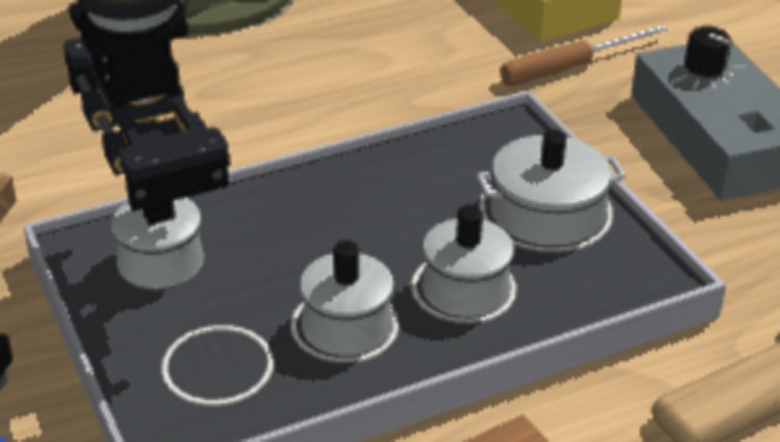

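Emit:
send_rows(
  steps=[
    [[0, 0, 0], [0, 0, 0], 0.01],
    [[0, 0, 0.0015], [0, 0, 0], 0.01],
    [[0.004, 0, 0.0015], [0, 0, 0], 0.01],
    [[0.012, -0.0005, 0.0015], [0, 0, 0], 0.01],
    [[0.022, -0.001, 0.0015], [0, 0, 0], 0.01],
  ],
)

```text
time_s: 15.12
tool_pos: [0.4983, -0.1911, 0.0805]
tool_rot: [-180.0, 0.0, -0.0]
force: [-2.7, -1.0, 5.1]
grip_width: 0.0197
```

Emit:
send_rows(
  steps=[
    [[0.01, -0.0005, 0], [0, 0, 0], 0.01],
    [[0.02, -0.001, 0], [0, 0, 0], 0.01],
    [[0.03, -0.001, 0], [0, 0, 0], 0.01],
    [[0.04, -0.0015, 0], [0, 0, 0], 0.01],
    [[0.05, -0.002, 0], [0, 0, 0], 0.01],
  ],
)

```text
time_s: 15.53
tool_pos: [0.5497, -0.189, 0.0805]
tool_rot: [180.0, -0.0, 0.0]
force: [-5.0, 0.5, 7.9]
grip_width: 0.0197
```

Emit:
send_rows(
  steps=[
    [[0.01, -0.0005, 0], [0, 0, 0], 0.01],
    [[0.02, -0.001, 0], [0, 0, 0], 0.01],
    [[0.028, -0.001, 0], [0, 0, 0], 0.01],
    [[0.036, -0.0015, 0], [0, 0, 0], 0.01],
    [[0.044, -0.002, 0], [0, 0, 0], 0.01],
  ],
)

```text
time_s: 15.95
tool_pos: [0.5937, -0.187, 0.0805]
tool_rot: [180.0, -0.0, 0.0]
force: [-4.7, -0.2, 7.8]
grip_width: 0.02
```

Emit:
send_rows(
  steps=[
    [[0.007, 0, 0], [0, 0, 0], 0.01],
    [[0.012, -0.0005, 0], [0, 0, 0], 0.01],
    [[0.015, -0.0005, 0], [0, 0, 0], 0.01],
    [[0.016, -0.0005, 0], [0, 0, 0], 0.01],
    [[0.016, -0.0005, 0], [0, 0, 0], 0.01],
  ],
)

```text
time_s: 16.37
tool_pos: [0.6099, -0.1863, 0.0805]
tool_rot: [180.0, -0.1, 0.0]
force: [-2.7, 0.2, 5.7]
grip_width: 0.0198
```

Emit:
send_rows(
  steps=[
    [[0, 0, 0], [0, 0, 0], 0.05],
    [[0, 0, 0], [0, 0, 0], 0.05],
    [[0, 0, 0], [0, 0, 0], 0.05],
    [[0, 0, -0.02], [0, 0, 0], 0.05],
    [[0, 0, -0.0485], [0, 0, 0], 0.05],
  ],
)

```text
time_s: 16.78
tool_pos: [0.6068, -0.185, 0.1257]
tool_rot: [-179.9, 0.3, 0.0]
force: [-0.9, -0.2, 0.2]
grip_width: 0.0446
```

```bash
echo '[0.609,-0.187,0.13,0]'>cmd.json; python3 st.py; python3 pl.py .5 .1 .2 60 .06 30
```

```text
t 16.7833 pos [ 0.6068 -0.185   0.1257] rot [-1.7994e+02  3.5000e-01  3.0000e-02] F [-0.9 -0.2  0.2] w 0.0446 cmd [0.609, -0.187, 0.13, 0]
meas-cmd [-0.0022  0.002  -0.0043] 0.03 16.7833 rot [-1.7994e+02  3.5000e-01  3.0000e-02]
[[[-0.0099, -0.0261, -0.0064], [0, 0, -0.0952], 0.06], [[-0.0198, -0.0522, -0.0127], [0, 0, -0.1904], 0.06], [[-0.0297, -0.0783, -0.0191], [0, 0, -0.2856], 0.06], [[-0.0396, -0.1044, -0.0255], [0, 0, -0.3808], 0.06], [[-0.0495, -0.1305, -0.0318], [0, 0, -0.476], 0.06]]
[[[0.0031, -0.0277, -0.0064], [0, 0, -0.0952], 0.06], [[0.0063, -0.0555, -0.0127], [0, 0, -0.1904], 0.06], [[0.0094, -0.0832, -0.0191], [0, 0, -0.2856], 0.06], [[0.0126, -0.1109, -0.0255], [0, 0, -0.3808], 0.06], [[0.0157, -0.1387, -0.0318], [0, 0, -0.476], 0.06]]
[[[0.0155, -0.0232, -0.0064], [0, 0, -0.0952], 0.06], [[0.0155, -0.0232, -0.0064], [0, 0, -0.0952], 0.06], [[0.0155, -0.0232, -0.0064], [0, 0, -0.0952], 0.06], [[0.0155, -0.0232, -0.0064], [0, 0, -0.0952], 0.06], [[0.0155, -0.0232, -0.0064], [0, 0, -0.0952], 0.06]]
```

```bash
python3 - <<'E'
from h import *
c=cam("top");s=cam("scene")
crop(c,"b1.png",160,210,200,285,7); crop(s,"b2.png",420,500,185,260,8)
T=lambda X,Y:((X+.5)/6+139.5,(Y+.5)/6+194.5); S=lambda X,Y:((X+.5)/6+399.5,(Y+.5)/6+169.5)
M=[(c,T(175,76),(.09,.05)),(c,T(388,100),(.09,-.05)),(c,T(325,482),(-.09,-.05)),(c,T(100,452),(-.09,.05)),
(s,S(590,376),(.09,.05)),(s,S(362,420),(.09,-.05)),(s,S(152,185),(-.09,-.05))]
def w(p,l): t=p[2];return (p[0]+l[0]*np.cos(t)-l[1]*np.sin(t),p[1]+l[0]*np.sin(t)+l[1]*np.cos(t),.05)
f=lambda p:np.concatenate([proj(k,w(p,l))-uv for k,uv,l in M])
r=least_squares(f,[.483,.353,-.1],loss="soft_l1");p=r.x;print(p,np.degrees(p[2]));print(f(p).reshape(-1,2).round(1))
for k,uv in ((c,T(260,169)),(s,S(427,342))):
    q=ray(k,*uv,.05)-p[:2];t=p[2];print("sock local",q@[np.cos(t),np.sin(t)],q@[-np.sin(t),np.cos(t)])
# overlay
for k,nm,a in ((c,"o1.png",(150,220,195,285)),(s,"o2.png",(410,510,170,260))):
    im=cv2.resize(k["pixels"][a[2]:a[3],a[0]:a[1],::-1],None,fx=6.5,fy=6.5,interpolation=cv2.INTER_CUBIC)
    sh=lambda P:tuple(((np.array(proj(k,P))-(a[0],a[2])+.5)*6.5-.5).astype(int))
    Q=[sh(w(p,l)) for l in ((.09,.05),(.09,-.05),(-.09,-.05),(-.09,.05))]
    for i in range(4): cv2.line(im,Q[i-1],Q[i],(0,0,255),1)
    for cx in (.05,):
        Q=[sh(w(p,(cx+l[0],l[1]))) for l in ((.015,.01),(.015,-.01),(-.015,-.01),(-.015,.01))]
        for i in range(4): cv2.line(im,Q[i-1],Q[i],(0,255,0),1)
    x,y,_=w(p,(-.045,0))
    for z in (.05,.086):
        for t in np.linspace(0,6.28,60): cv2.circle(im,sh((x+.019*np.cos(t),y+.019*np.sin(t),z)),1,(255,255,0),-1)
    cv2.imwrite("pics/"+nm,im)
E
```

```text
[ 0.48600135  0.35615134 -0.10006622] -5.733371896888904
[[-0.2 -0.4]
 [-0.8 -0.2]
 [-1.3 -1.1]
 [ 0.4 -0.5]
 [-0.2 -0.5]
 [-0.5 -0. ]
 [-1.7 -0.6]]
sock local 0.04942614883521421 0.001578846521014102
sock local 0.05225197996629091 0.0016726955464967904
```

View pics/o1.png

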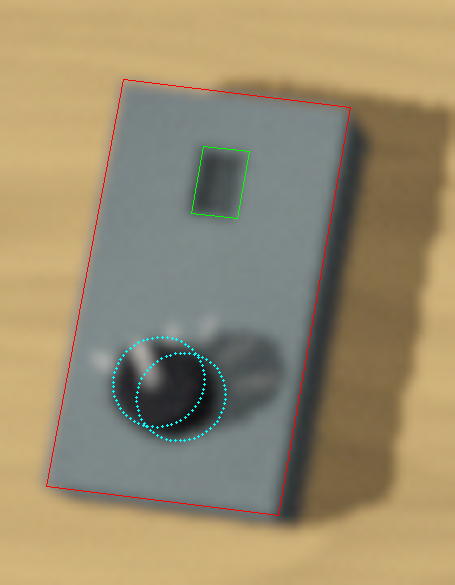

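View pics/o2.png

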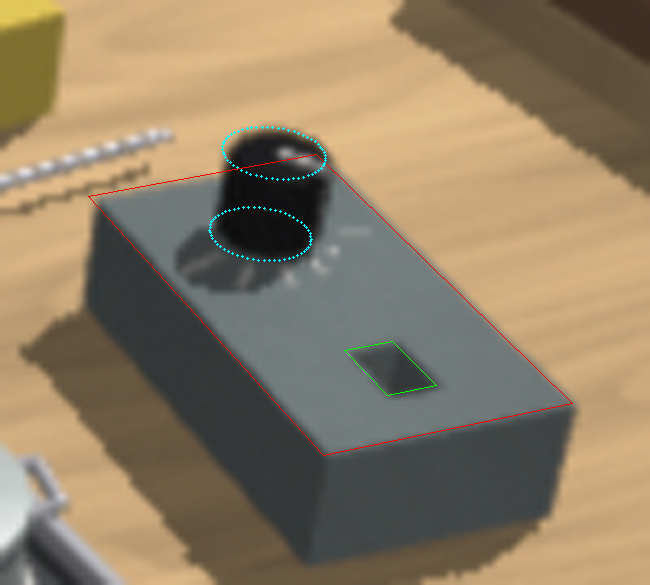

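```bash
cat >> h.py <<'E'
from scipy.ndimage import map_coordinates,gaussian_filter
def w3(p,l,z): t=p[2];return np.array([p[0]+l[0]*np.cos(t)-l[1]*np.sin(t),p[1]+l[0]*np.sin(t)+l[1]*np.cos(t),z])
def edgepts(c,P,Q,n=25,h=2.5,lo=.08,hi=.92):
    """subpixel gradient maxima near the projected edge PQ: returns list (t, uv)"""
    im=gaussian_filter(c["pixels"].astype(float),(.6,.6,0)); a=proj(c,P);b=proj(c,Q); d=(b-a)/np.linalg.norm(b-a); nn=np.array([-d[1],d[0]])
    o=[];s=np.arange(-h,h+.01,.1)
    for t in np.linspace(lo,hi,n):
        x=a+(b-a)*t; pts=x+s[:,None]*nn
        pr=np.stack([map_coordinates(im[:,:,k],[pts[:,1],pts[:,0]],order=3) for k in range(3)],1)
        g=np.linalg.norm(np.gradient(pr,.1,axis=0),axis=1); i=g.argmax()
        if 0<i<len(s)-1: 
            ww=g**4; o.append((t,s[max(0,i-6):i+7]@ww[max(0,i-6):i+7]/ww[max(0,i-6):i+7].sum(),g[i]))
    return np.array(o)
def rectfit(views,p,hx,hy,z,it=4):
    """views: list of (cam,[edge idx]); edges 0:+y side,1:-y side,2:+x side,3:-x side"""
    E=[((-hx,hy),(hx,hy)),((-hx,-hy),(hx,-hy)),((hx,-hy),(hx,hy)),((-hx,-hy),(-hx,hy))]
    p=np.array(p,float)
    for k in range(it):
        D=[]
        for c,es in views:
            for e in es:
                A,B=[w3(p,l,z) for l in E[e]]; a=proj(c,A);b=proj(c,B);d=(b-a)/np.linalg.norm(b-a);nn=np.array([-d[1],d[0]])
                o=edgepts(c,A,B)
                off=np.median(o[:,1]); 
                for t,s,g in o:
                    if abs(s-off)<1: D.append((c,e,a+(b-a)*t+s*nn))
        def f(q):
            r=[]
            for c,e,uv in D:
                a,b=[proj(c,w3(q,l,z)) for l in E[e]];d=(b-a)/np.linalg.norm(b-a); r.append((uv-a)@np.array([-d[1],d[0]]))
            return np.array(r)
        s=least_squares(f,p,loss="soft_l1",f_scale=.3); p=s.x
    key=[(id(c),e) for c,e,_ in D]; r=f(p)
    for c,es in views:
        print("edge res",[(e,round(float(np.mean([x for x,kk in zip(r,key) if kk==(id(c),e)])),2)) for e in es])
    return p
E
python3 - <<'E'
from h import *
c=cam("top");s=cam("scene")
p0=(.486,.356,-.1)
p=rectfit([(c,[0,2,3]),(s,[0,1,2])],p0,.09,.05,.05); print("both",p,np.degrees(p[2]))
q=rectfit([(c,[0,1,2,3])],p0,.09,.05,.05); print("top",q,np.degrees(q[2]))
q=rectfit([(s,[0,1,2])],p0,.09,.05,.05); print("scene",q,np.degrees(q[2]))
uv=[];
for k in (c,s):
    b,a=darkblob(k,*cylcent(k,.441,.36,.019,.05,.086),w=12,th=60); uv.append(b);print(b,a)
for v in ([0,1],[0],[1]):
    x,r=fitcyl([[c,s][i] for i in v],[uv[i] for i in v],.019,.05,.086,(.44,.36));print("sleeve",x,r.round(2)); d=x-p[:2];t=p[2];print(" local",d@[np.cos(t),np.sin(t)],d@[-np.sin(t),np.cos(t)])
E
```

```text
edge res [(0, 0.1), (2, 0.3), (3, -1.1)]
edge res [(0, -0.02), (1, -0.09), (2, 0.71)]
both [ 0.48444412  0.35759121 -0.10738088] -6.152471332300339
edge res [(0, -0.03), (1, 0.03), (2, 1.1), (3, -0.47)]
top [ 0.48268208  0.35741374 -0.11025563] -6.317182323802758
edge res [(0, 0.04), (1, -0.03), (2, 0.0)]
scene [ 0.48693924  0.35749466 -0.10478011] -6.003458037533555
[176.27205882 255.20588235] 136
[450.91902834 200.76518219] 247
sleeve [0.44170609 0.35918759] [-0.08 -0.91 -0.6  -1.16]
 local -0.04266295572334134 -0.002993248068686644
sleeve [0.43918142 0.3587606 ] [-0.  0.]
 local -0.04512732988246529 -0.003688355017834144
sleeve [0.44681679 0.35738857] [-0.  0.]
 local -0.037388886928049356 -0.004234163759581345
```

```bash
python3 - <<'E'
from h import *
c=cam("top","t4.png");s=cam("scene")
G=[(.5438,.1341),(.6064,.0224),(.6074,-.0819)]
print("scene");knobs([s],G)
print("top");knobs([c],G)
for nm,p,r in (("hotL",(.6054,.0225),.042),("hotM",(.6073,-.082),.042),("hotR",(.6091,-.1865),.042),("st",(.5437,.1327),.057)):
    print(nm,circfit(c,proj(c,(*p,.025)),r),circfit(s,proj(s,(*p,.025)),r))
E
```

```text
scene
knob [0.5404 0.1349] res px [ 0. -0.] areas [123]
knob [0.6069 0.0229] res px [0. 0.] areas [134]
knob [ 0.6082 -0.0817] res px [-0.  0.] areas [136]
top
knob [0.5438 0.1321] res px [-0.  0.] areas [22]
knob [0.6065 0.0211] res px [-0. -0.] areas [24]
knob [ 0.6113 -0.0797] res px [-0.  0.] areas [2]
hotL (array([0.60778084, 0.01995798]), 207, np.float64(0.0023371245281054377)) (array([0.60422218, 0.02099434]), 132, np.float64(0.002169889175168215))
hotM (array([ 0.60836281, -0.08849257]), 117, np.float64(0.0024454090661017755)) (array([ 0.60601862, -0.08475874]), 132, np.float64(0.0021397219356287184))
hotR (array([ 0.6091, -0.1865]), 0, np.float64(nan)) (array([ 0.60823684, -0.19038586]), 154, np.float64(0.00213270261190217))
st (array([0.5448724 , 0.13368729]), 289, np.float64(0.0022561139011714674)) (array([0.54254661, 0.13131732]), 200, np.float64(0.002159693464870952))h.py:48: RuntimeWarning: Mean of empty slice.
  return p,len(Q),np.abs(np.linalg.norm(Q-p,axis=1)-r).mean()
  ret = ret.dtype.type(ret / rcount)
```

View pics/t4.png

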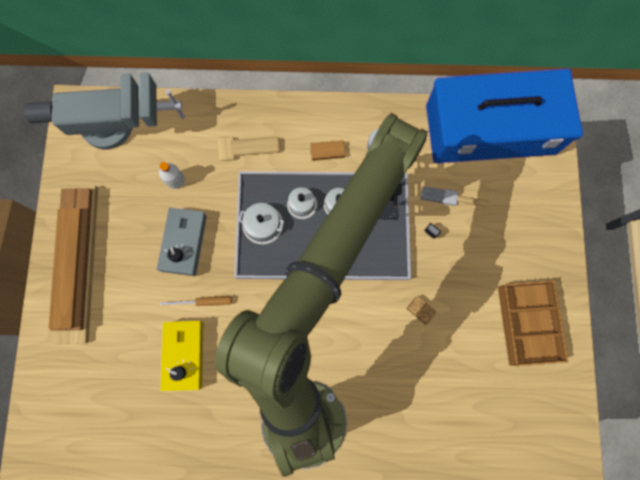

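```bash
echo '[0.609,-0.187,0.13,0]'>cmd.json;python3 pl.py .4415 .359 .16 20 .075 33
```

```text
meas-cmd [-0.0008  0.0013 -0.0025] 0.02 17.0833 rot [-1.7997e+02  8.0000e-02  2.0000e-02]
[[[-0.0093, -0.0303, -0.0017], [0, 0, -0.0194], 0.075], [[-0.0186, -0.0607, -0.0033], [0, 0, -0.0388], 0.075], [[-0.0279, -0.091, -0.005], [0, 0, -0.0582], 0.075], [[-0.0372, -0.1213, -0.0067], [0, 0, -0.0776], 0.075], [[-0.0465, -0.1517, -0.0083], [0, 0, -0.097], 0.075]]
[[[-0.0063, -0.0311, -0.0017], [0, 0, -0.0194], 0.075], [[-0.0127, -0.0622, -0.0033], [0, 0, -0.0388], 0.075], [[-0.019, -0.0933, -0.005], [0, 0, -0.0582], 0.075], [[-0.0253, -0.1244, -0.0067], [0, 0, -0.0776], 0.075], [[-0.0316, -0.1555, -0.0083], [0, 0, -0.097], 0.075]]
[[[-0.0033, -0.0316, -0.0017], [0, 0, -0.0194], 0.075], [[-0.0066, -0.0631, -0.0033], [0, 0, -0.0388], 0.075], [[-0.0099, -0.0947, -0.005], [0, 0, -0.0582], 0.075], [[-0.0131, -0.1262, -0.0067], [0, 0, -0.0776], 0.075], [[-0.0164, -0.1578, -0.0083], [0, 0, -0.097], 0.075]]
[[[-0.0002, -0.0317, -0.0017], [0, 0, -0.0194], 0.075], [[-0.0004, -0.0635, -0.0033], [0, 0, -0.0388], 0.075], [[-0.0006, -0.0952, -0.005], [0, 0, -0.0582], 0.075], [[-0.0006, -0.0952, -0.005], [0, 0, -0.0582], 0.075], [[-0.0006, -0.0952, -0.005], [0, 0, -0.0582], 0.075]]
```

Emit:
send_rows(
  steps=[
    [[-0.005, -0.015, -0.005], [0, 0, -0.02], 0.05],
    [[-0.0155, -0.05, -0.012], [0, 0, -0.04], 0.05],
    [[-0.026, -0.084, -0.018], [0, 0, -0.06], 0.075],
    [[-0.036, -0.118, -0.02], [0, 0, -0.08], 0.075],
    [[-0.0465, -0.152, -0.02], [0, 0, -0.097], 0.075],
  ],
)

```text
time_s: 17.5
tool_pos: [0.5612, -0.0327, 0.1479]
tool_rot: [-180.0, 0.0, 5.6]
force: [1.3, -0.1, -0.6]
grip_width: 0.063
```

Emit:
send_rows(
  steps=[
    [[-0.0063, -0.031, 0], [0, 0, -0.019], 0.075],
    [[-0.0127, -0.062, 0], [0, 0, -0.039], 0.075],
    [[-0.019, -0.093, 0], [0, 0, -0.058], 0.075],
    [[-0.0253, -0.1244, 0], [0, 0, -0.078], 0.075],
    [[-0.0316, -0.1555, -0.002], [0, 0, -0.097], 0.075],
  ],
)

```text
time_s: 17.92
tool_pos: [0.5138, 0.1189, 0.1492]
tool_rot: [180.0, 0.1, 11.2]
force: [1.0, 0.5, 1.0]
grip_width: 0.0744
```

Emit:
send_rows(
  steps=[
    [[-0.0033, -0.0316, 0], [0, 0, -0.019], 0.075],
    [[-0.0066, -0.063, -0.002], [0, 0, -0.039], 0.075],
    [[-0.01, -0.0947, -0.004], [0, 0, -0.058], 0.075],
    [[-0.013, -0.126, -0.006], [0, 0, -0.078], 0.075],
    [[-0.0164, -0.158, -0.008], [0, 0, -0.097], 0.075],
  ],
)

```text
time_s: 18.33
tool_pos: [0.4676, 0.2704, 0.1575]
tool_rot: [180.0, 0.1, 16.7]
force: [-0.2, 0.4, 0.1]
grip_width: 0.075
```

Emit:
send_rows(
  steps=[
    [[0, -0.032, 0], [0, 0, -0.02], 0.075],
    [[0, -0.06, 0], [0, 0, -0.04], 0.075],
    [[0, -0.085, 0], [0, 0, -0.058], 0.075],
    [[-0.0006, -0.095, 0], [0, 0, -0.058], 0.075],
    [[-0.0006, -0.095, 0], [0, 0, -0.058], 0.075],
  ],
)

```text
time_s: 18.75
tool_pos: [0.4396, 0.3627, 0.1577]
tool_rot: [180.0, 0.1, 20.2]
force: [-0.6, -0.4, -0.4]
grip_width: 0.0753
```

```bash
python3 -c "
from h import *
s=cam('scene','s13.png');c=cam('top','t5.png')";python3 st.py; python3 pl.py .4415 .359 .062 20 .075 33
```

```text
t 18.85 pos [0.4419 0.3586 0.1582] rot [1.799e+02 3.000e-02 1.992e+01] F [0.5 0.  0.5] w 0.075 cmd [0.4415, 0.359, 0.16, 20.0]
meas-cmd [ 0.0004 -0.0004 -0.0018] -0.08 18.85 rot [1.799e+02 3.000e-02 1.992e+01]
[[[0.0, 0.0, 0.0327], [0, 0, 0.0], 0.075], [[0.0, 0.0, 0.0653], [0, 0, 0.0], 0.075], [[0.0, 0.0, 0.098], [0, 0, 0.0], 0.075], [[0.0, 0.0, 0.098], [0, 0, 0.0], 0.075], [[0.0, 0.0, 0.098], [0, 0, 0.0], 0.075]]
```

View pics/s13.png

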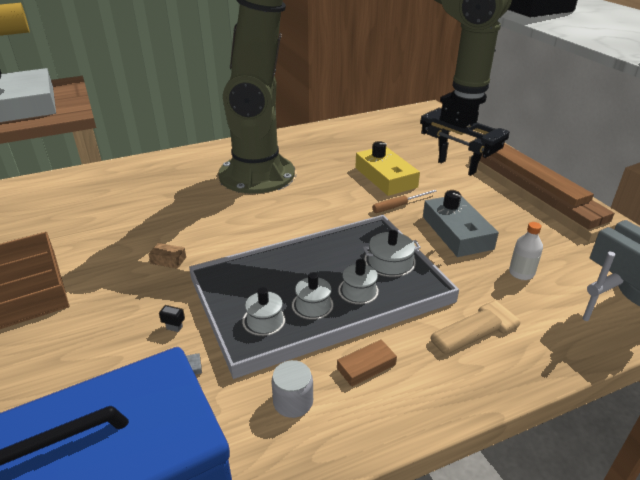

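Emit:
send_rows(
  steps=[
    [[0, 0, 0.02], [0, 0, 0], 0.075],
    [[0, 0, 0.045], [0, 0, 0], 0.075],
    [[0, 0, 0.07], [0, 0, 0], 0.075],
    [[0, 0, 0.088], [0, 0, 0], 0.075],
    [[0, 0, 0.098], [0, 0, 0], 0.075],
  ],
)

```text
time_s: 19.27
tool_pos: [0.4415, 0.3565, 0.0584]
tool_rot: [179.9, 0.2, 19.8]
force: [-0.1, 0.2, -0.2]
grip_width: 0.075
```

Emit:
send_rows(
  steps=[
    [[0, 0, 0], [0, 0, 0], 0.06],
    [[0, 0, 0], [0, 0, 0], 0.05],
    [[0, 0, 0], [0, 0, 0], 0.045],
    [[0, 0, 0], [0, 0, 0], 0.04],
    [[0, 0, 0], [0, 0, 0], 0.035],
  ],
)

```text
time_s: 19.68
tool_pos: [0.442, 0.3607, 0.0619]
tool_rot: [-179.9, -0.1, 20.0]
force: [-0.1, -0.0, 0.3]
grip_width: 0.0497
```

```bash
python3 -c "
from h import *
s=cam('scene');crop(s,'s14.png',390,520,130,260,5)";python3 st.py
```

```text
t 19.7333 pos [0.4418 0.3607 0.0617] rot [-1.7994e+02 -1.0000e-01  2.0000e+01] F [0.3 0.  0.5] w 0.0455 cmd [0.4415, 0.359, 0.062, 20.0]
```

View pics/s14.png

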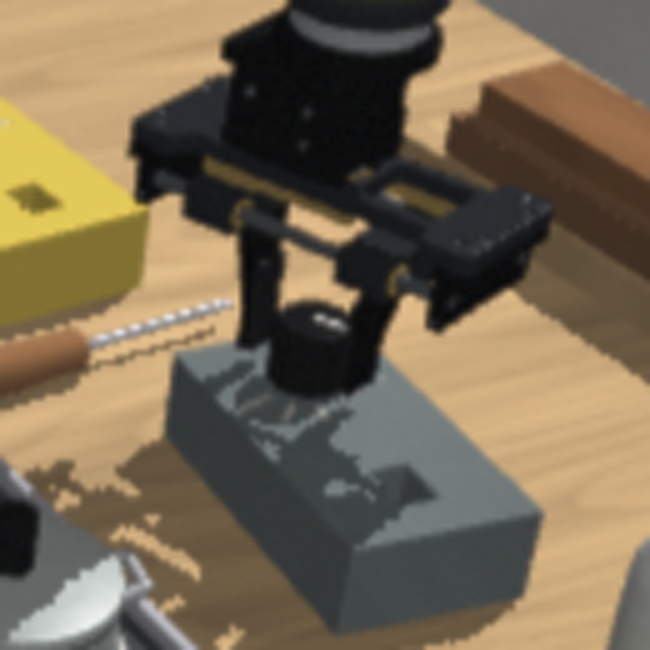

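Emit:
send_rows(
  steps=[
    [[0, 0, 0], [0, 0, 0], 0.03],
    [[0, 0, 0], [0, 0, 0], 0.03],
    [[0, 0, 0], [0, 0, 0], 0.03],
    [[0, 0, 0], [0, 0, 0], 0.03],
    [[0, 0, 0], [0, 0, 0], 0.03],
  ],
  grip_force=12,
)

```text
time_s: 20.15
tool_pos: [0.4417, 0.3607, 0.0612]
tool_rot: [-180.0, -0.1, 20.0]
force: [0.7, 0.4, 5.2]
grip_width: 0.0377
```

```bash
python3 st.py;python3 -c "
from h import *
s=cam('scene');crop(s,'s15.png',420,480,165,225,10)"
```

```text
t 20.15 pos [0.4417 0.3607 0.0612] rot [-1.7996e+02 -8.0000e-02  2.0000e+01] F [0.7 0.4 5.2] w 0.0377 cmd [0.4415, 0.359, 0.062, 20.0]
```

View pics/s15.png

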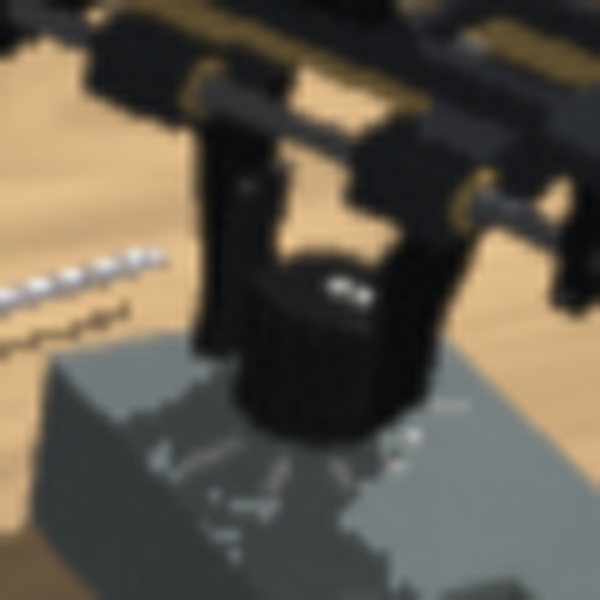

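Emit:
send_rows(
  steps=[
    [[0, 0, 0], [0, 0, -0.06], 0.03],
    [[0, 0, 0], [0, 0, -0.15], 0.03],
    [[0, 0, 0], [0, 0, -0.24], 0.03],
    [[0, 0, 0], [0, 0, -0.33], 0.03],
    [[0, 0, 0], [0, 0, -0.4], 0.03],
  ],
)

```text
time_s: 20.62
tool_pos: [0.4431, 0.3615, 0.0613]
tool_rot: [180.0, -0.3, 43.1]
force: [5.3, 3.9, 0.6]
grip_width: 0.0373
```

```bash
python3 st.py;python3 -c "
from h import *
print(env.get_obs()['wrist_torque'])
s=cam('scene');crop(s,'s16.png',420,480,165,225,10)"
```

```text
t 20.6167 pos [0.4431 0.3615 0.0613] rot [179.97  -0.29  43.13] F [5.3 3.9 0.6] w 0.0373 cmd [0.4415, 0.359, 0.062, 20.0]
[ 0.62695381 -0.96611342 -0.0703686 ]
```

View pics/s16.png

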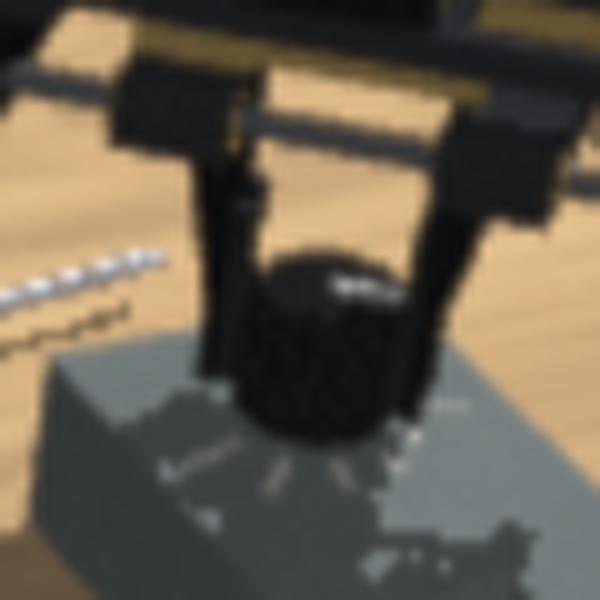

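Emit:
send_rows(
  steps=[
    [[0.001, 0, 0], [0, 0, -0.02], 0.03],
    [[0.002, 0, 0], [0, 0, -0.04], 0.03],
    [[0.002, 0, 0], [0, 0, -0.07], 0.03],
    [[0.002, 0, 0], [0, 0, -0.1], 0.03],
    [[0.002, 0, 0], [0, 0, -0.1], 0.03],
  ],
)

```text
time_s: 21.08
tool_pos: [0.4434, 0.3618, 0.0612]
tool_rot: [180.0, -0.1, 48.7]
force: [2.4, 0.3, 4.5]
grip_width: 0.0381
```

```bash
python3 st.py;python3 -c "
from h import *
print(env.get_obs()['wrist_torque'])
s=cam('scene');crop(s,'s17.png',420,480,165,225,10)"
```

```text
t 21.0833 pos [0.4434 0.3618 0.0612] rot [ 1.7997e+02 -9.0000e-02  4.8700e+01] F [2.4 0.3 4.5] w 0.0381 cmd [0.4415, 0.359, 0.062, 20.0]
[ 0.0981887  -0.48583572  0.03033508]
```

View pics/s17.png

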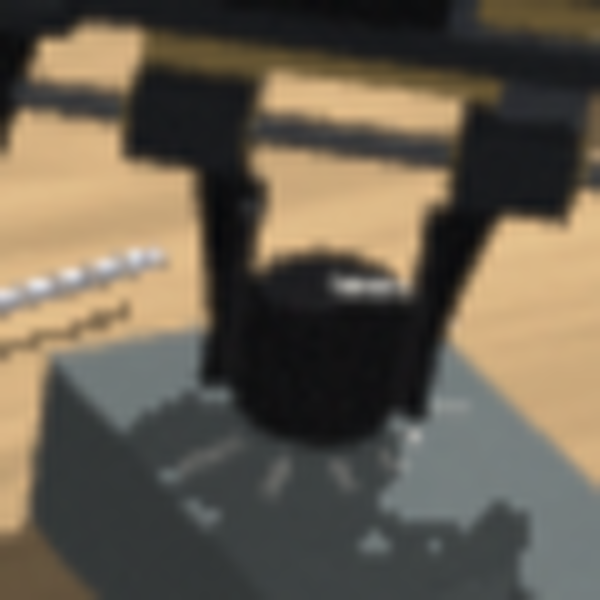

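```bash
cat > line.py <<'E'
from h import *
def lineang(s,ctr=(.4434,.3605),z=.086):
    g=s["pixels"].min(axis=2).astype(float); r=12
    # unwarp the sleeve's top to a metric map
    N=81; xs=np.linspace(-.02,.02,N); A=np.array([[proj(s,(ctr[0]+x,ctr[1]+y,z)) for x in xs] for y in xs])
    m=map_coordinates(g,[A[:,:,1],A[:,:,0]],order=1)
    cv2.imwrite("pics/unw.png",cv2.resize(m[::-1].astype(np.uint8),None,fx=5,fy=5))
    ys,xx=np.where((m>90)&(np.hypot(*np.meshgrid(xs,xs))<.0185)); X=xs[xx];Y=xs[ys]; w=m[ys,xx]-90
    C=np.cov(np.array([X,Y]),aweights=w); e,v=np.linalg.eigh(C); d=v[:,-1]; mu=np.average([X,Y],axis=1,weights=w)
    if d@mu<0:d=-d
    return np.degrees(np.arctan2(d[1],d[0])),np.degrees(np.arctan2(mu[1],mu[0])),mu,len(X),e
if __name__=="__main__":
    s=cam("scene");print(lineang(s))
    uvs=[]
E
python3 line.py
```

```text
(np.float64(68.05929107119327), np.float64(78.40391423564422), array([0.00213785, 0.01041841]), 481, array([2.70738148e-06, 1.72699501e-05]))
```

View pics/unw.png

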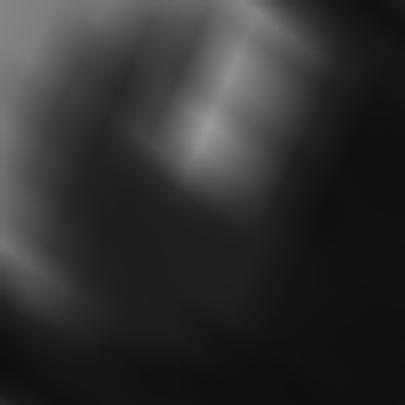

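Emit:
send_rows(
  steps=[
    [[0, 0, 0], [0, 0, -0.03], 0.03],
    [[0, 0, 0], [0, 0, -0.06], 0.03],
    [[0, 0, 0], [0, 0, -0.09], 0.03],
    [[0, 0, 0], [0, 0, -0.12], 0.03],
    [[0, 0, 0], [0, 0, -0.12], 0.03],
  ],
)

```text
time_s: 21.6
tool_pos: [0.4437, 0.3622, 0.0612]
tool_rot: [179.9, -0.1, 55.5]
force: [3.3, 2.5, 5.2]
grip_width: 0.0378
```

```bash
python3 st.py;python3 -c "
from h import *
print(env.get_obs()['wrist_torque'],env.get_obs()['effort'])
s=cam('scene');crop(s,'s18.png',420,480,165,225,10)";python3 line.py
```

```text
t 21.6 pos [0.4437 0.3622 0.0612] rot [ 1.7995e+02 -1.5000e-01  5.5530e+01] F [3.3 2.5 5.2] w 0.0378 cmd [0.4415, 0.359, 0.062, 20.0]
[ 0.31797546 -0.81757364  0.05743458] [ -0.47015201 -38.69500637   2.20320806 -22.74201035  -0.28578621
   1.45556845   0.24066302]
(np.float64(75.09923299925133), np.float64(75.68522993602653), array([0.00345194, 0.01352791]), 343, array([3.08381058e-06, 6.84077256e-06]))
```

View pics/s18.png

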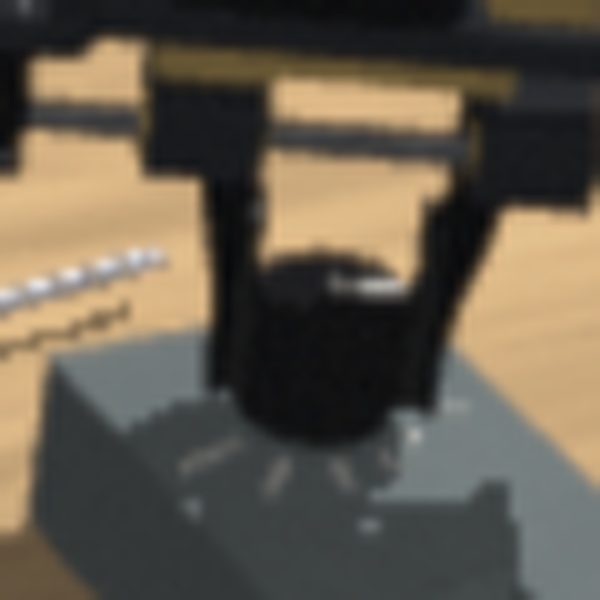

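Emit:
send_rows(
  steps=[
    [[0.001, 0, 0], [0, 0, -0.03], 0.03],
    [[0.001, 0, 0], [0, 0, -0.06], 0.03],
    [[0.001, 0, 0], [0, 0, -0.09], 0.03],
    [[0.001, 0, 0], [0, 0, -0.12], 0.03],
    [[0.001, 0, 0], [0, 0, -0.12], 0.03],
  ],
)

```text
time_s: 22.12
tool_pos: [0.4439, 0.3627, 0.0611]
tool_rot: [180.0, -0.1, 62.3]
force: [3.4, 1.5, 4.8]
grip_width: 0.0378
```

```bash
python3 st.py;python3 -c "
from h import *
print(env.get_obs()['wrist_torque'],env.get_obs()['effort'])
s=cam('scene');crop(s,'s19.png',420,480,165,225,10)";python3 line.py
```

```text
t 22.1167 pos [0.4439 0.3627 0.0611] rot [ 1.7997e+02 -9.0000e-02  6.2340e+01] F [3.4 1.5 4.8] w 0.0378 cmd [0.4415, 0.359, 0.062, 20.0]
[ 0.35362876 -0.76242677 -0.15689632] [ -0.77833643 -38.41020942   1.73339177 -22.44754851  -0.18331863
   1.43884253   0.48828162]
(np.float64(168.96623678816385), np.float64(81.70702212328594), array([0.00254535, 0.01746275]), 46, array([2.79125085e-07, 1.85611823e-06]))
```

View pics/s19.png

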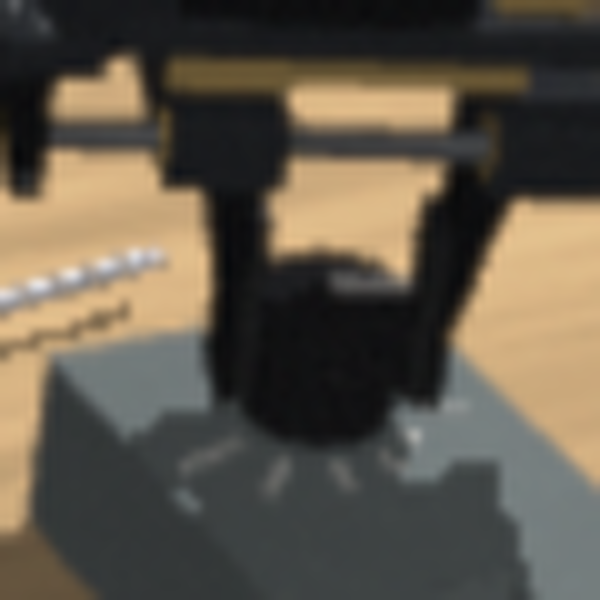

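Emit:
send_rows(
  steps=[
    [[0, 0, 0], [0, 0, 0], 0.06],
    [[0, 0, 0], [0, 0, 0], 0.06],
    [[0, 0, 0], [0, 0, 0], 0.06],
    [[0, 0, 0], [0, 0, 0], 0.06],
    [[0, 0, -0.03], [0, 0, 0], 0.06],
  ],
)

```text
time_s: 22.63
tool_pos: [0.4386, 0.3589, 0.0845]
tool_rot: [-179.8, 0.7, 62.4]
force: [-0.3, -0.1, -0.1]
grip_width: 0.058
```

Emit:
send_rows(
  steps=[
    [[0, 0, -0.04], [0, 0, 0.1], 0.06],
    [[0, 0, -0.075], [0, 0, 0.2], 0.06],
    [[0, 0, -0.098], [0, 0, 0.3], 0.06],
    [[0, 0.02, -0.098], [0, 0, 0.4], 0.06],
    [[0, 0.05, -0.098], [0, 0, 0.5], 0.06],
  ],
)

```text
time_s: 23.05
tool_pos: [0.4854, 0.3424, 0.1903]
tool_rot: [-179.8, -0.1, 33.8]
force: [0.9, 0.4, -0.3]
grip_width: 0.0602
```

```bash
python3 st.py;python3 - <<'E'
from h import *
s=cam('scene','s20.png');crop(s,'s21.png',420,500,170,260,8);
from line import lineang
print(lineang(s,(.4437,.362)))
p=rectfit([(s,[0,1,2])],(.487,.3575,-.105),.09,.05,.05);print(p)
for d in (.05,.053):
  q=rectfit([(s,[0,1,2,3])],(*w3(p,(d,0),0)[:2],p[2]),.015,.01,.05);print("sock",q); e=q[:2]-p[:2];t=p[2];print(e@[np.cos(t),np.sin(t)],e@[-np.sin(t),np.cos(t)])
E
```

```text
t 23.05 pos [0.4854 0.3424 0.1903] rot [-1.7981e+02 -9.0000e-02  3.3830e+01] F [ 0.9  0.4 -0.3] w 0.0602 cmd [0.4415, 0.359, 0.062, 20.0]
(np.float64(68.59776268977141), np.float64(79.23894852742431), array([0.00215287, 0.01132759]), 563, array([3.74762325e-06, 2.25399583e-05]))
edge res [(0, 0.04), (1, -0.04), (2, -0.0)]
[ 0.48693965  0.35751495 -0.10493845]
edge res [(0, -0.12), (1, 0.13), (2, 0.04), (3, -0.05)]
sock [ 0.53738534  0.35201789 -0.09970464]
0.050743983163479583 -0.00018283900806570277
edge res [(0, -0.12), (1, 0.13), (2, 0.04), (3, -0.05)]
sock [ 0.5373883   0.3520187  -0.09965743]
0.05074684195229616 -0.00018171588136087528
```

View pics/s21.png

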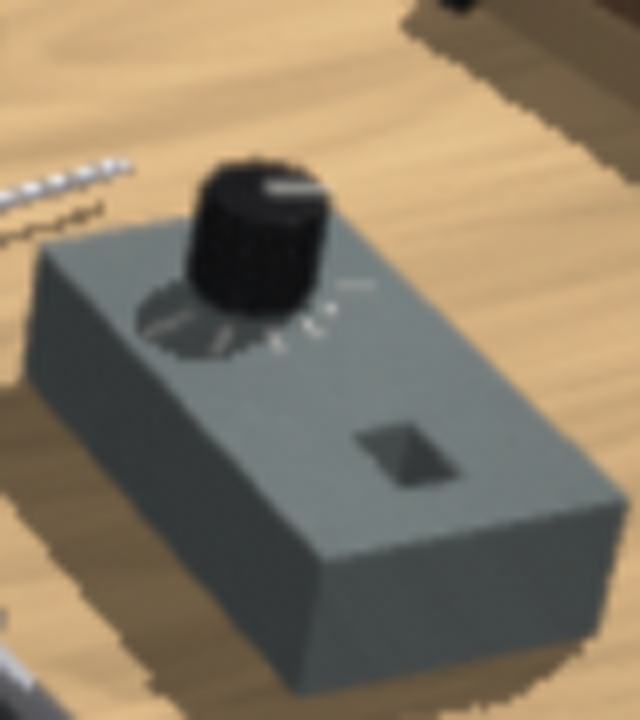

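View pics/s20.png

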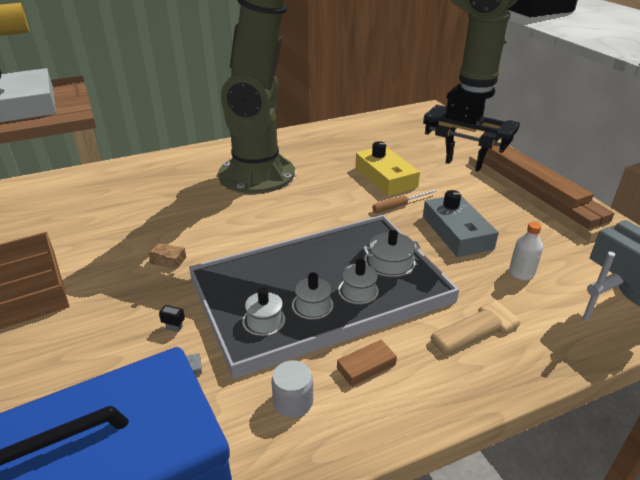

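```bash
python3 - <<'E'
from h import *
s=cam('scene');c=cam('top')
crop(s,"p2.png",150,195,295,340,12);crop(c,"p3.png",415,455,212,248,14)
p0=(.5365,-.3515,.881)
p=rectfit([(s,[0,1,2,3])],p0,.0155,.0075,.048);print("patch scene",p,np.degrees(p[2]))
try:
  p=rectfit([(c,[0,1,2,3])],(.531,-.3535,.88),.0155,.0075,.048);print("patch top",p,np.degrees(p[2]))
except Exception as e:print(e)
# black+gray silhouette centroid vs model of whole plug
print(ray(c,434.0,228.3,.048))
E
```

```text
edge res [(0, 0.14), (1, -0.13), (2, -0.13), (3, 0.16)]
patch scene [ 0.53501826 -0.35146613  0.85669873] 49.08522167682315
too many indices for array: array is 1-dimensional, but 2 were indexed
[ 0.53675107 -0.35465617]
```

View pics/p2.png

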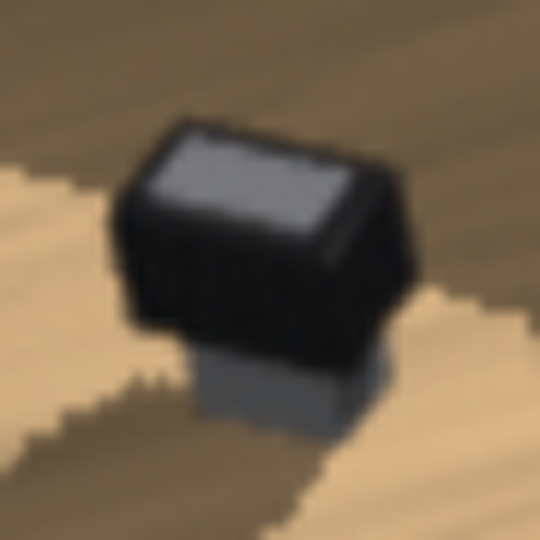

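View pics/p3.png

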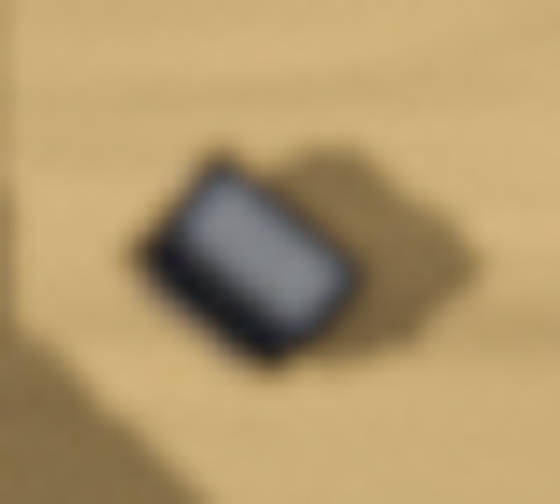

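```bash
echo '[0.4879,0.338,0.19,33.75]'>cmd.json;python3 pl.py .5355 -.353 .15 50 .07 36; python3 st.py
```

```text
meas-cmd [ 0.001  -0.0014 -0.002 ] -0.25 23.2 rot [1.7991e+02 9.0000e-02 3.3500e+01]
[[[-0.0172, 0.03, 0.002], [0, 0, -0.0142], 0.07], [[-0.0344, 0.0601, 0.004], [0, 0, -0.0284], 0.07], [[-0.0516, 0.0901, 0.006], [0, 0, -0.0425], 0.07], [[-0.0689, 0.1202, 0.008], [0, 0, -0.0567], 0.07], [[-0.0861, 0.1502, 0.01], [0, 0, -0.0709], 0.07]]
[[[-0.0193, 0.0288, 0.002], [0, 0, -0.0142], 0.07], [[-0.0386, 0.0575, 0.004], [0, 0, -0.0284], 0.07], [[-0.0579, 0.0863, 0.006], [0, 0, -0.0425], 0.07], [[-0.0772, 0.115, 0.008], [0, 0, -0.0567], 0.07], [[-0.0965, 0.1438, 0.01], [0, 0, -0.0709], 0.07]]
[[[-0.0213, 0.0273, 0.002], [0, 0, -0.0142], 0.07], [[-0.0426, 0.0546, 0.004], [0, 0, -0.0284], 0.07], [[-0.0639, 0.0819, 0.006], [0, 0, -0.0425], 0.07], [[-0.0852, 0.1093, 0.008], [0, 0, -0.0567], 0.07], [[-0.1065, 0.1366, 0.01], [0, 0, -0.0709], 0.07]]
[[[-0.0232, 0.0257, 0.002], [0, 0, -0.0142], 0.07], [[-0.0463, 0.0515, 0.004], [0, 0, -0.0284], 0.07], [[-0.0695, 0.0772, 0.006], [0, 0, -0.0425], 0.07], [[-0.0927, 0.103, 0.008], [0, 0, -0.0567], 0.07], [[-0.1159, 0.1287, 0.01], [0, 0, -0.0709], 0.07]]
t 23.2 pos [0.4889 0.3366 0.188 ] rot [1.7991e+02 9.0000e-02 3.3500e+01] F [-0.1  1.2 -0.4] w 0.0603 cmd [0.5355, -0.353, 0.15, 50.0]
```

Emit:
send_rows(
  steps=[
    [[-0.017, 0.03, 0.002], [0, 0, -0.014], 0.07],
    [[-0.034, 0.06, 0.004], [0, 0, -0.028], 0.07],
    [[-0.052, 0.09, 0.006], [0, 0, -0.042], 0.07],
    [[-0.069, 0.12, 0.008], [0, 0, -0.056], 0.07],
    [[-0.086, 0.15, 0.01], [0, 0, -0.07], 0.07],
  ],
)

```text
time_s: 23.62
tool_pos: [0.4978, 0.1658, 0.1777]
tool_rot: [-179.9, 0.1, 37.9]
force: [-0.3, -0.0, 0.7]
grip_width: 0.0698
```

Emit:
send_rows(
  steps=[
    [[-0.019, 0.029, 0.002], [0, 0, -0.014], 0.07],
    [[-0.0385, 0.0575, 0.004], [0, 0, -0.028], 0.07],
    [[-0.058, 0.086, 0.006], [0, 0, -0.042], 0.07],
    [[-0.077, 0.115, 0.008], [0, 0, -0.056], 0.07],
    [[-0.0965, 0.144, 0.01], [0, 0, -0.07], 0.07],
  ],
)

```text
time_s: 24.03
tool_pos: [0.51, -0.0066, 0.1679]
tool_rot: [-179.9, 0.0, 41.9]
force: [0.4, 0.3, -0.1]
grip_width: 0.07
```

Emit:
send_rows(
  steps=[
    [[-0.021, 0.027, 0.002], [0, 0, -0.014], 0.07],
    [[-0.043, 0.0545, 0.004], [0, 0, -0.028], 0.07],
    [[-0.064, 0.082, 0.006], [0, 0, -0.042], 0.07],
    [[-0.085, 0.109, 0.008], [0, 0, -0.056], 0.07],
    [[-0.1065, 0.1366, 0.01], [0, 0, -0.071], 0.07],
  ],
)

```text
time_s: 24.45
tool_pos: [0.5221, -0.1789, 0.1578]
tool_rot: [-179.9, -0.0, 46.0]
force: [0.4, 0.2, 0.0]
grip_width: 0.0701
```

Emit:
send_rows(
  steps=[
    [[-0.023, 0.026, 0.002], [0, 0, -0.014], 0.07],
    [[-0.046, 0.0515, 0.004], [0, 0, -0.028], 0.07],
    [[-0.075, 0.083, 0.006], [0, 0, -0.05], 0.07],
    [[-0.1, 0.111, 0.008], [0, 0, -0.065], 0.07],
    [[-0.116, 0.1287, 0.01], [0, 0, -0.073], 0.07],
  ],
)

```text
time_s: 24.87
tool_pos: [0.533, -0.3549, 0.1475]
tool_rot: [-179.9, 0.1, 50.0]
force: [-1.1, -0.6, 1.5]
grip_width: 0.07
```

```bash
python3 - <<'E'
from h import *
s=cam('scene','s22.png');c=cam('top','t6.png')
E
python3 st.py
```

```text
t 24.9667 pos [ 0.5317 -0.3563  0.1472] rot [-179.92    0.21   49.69] F [-1.2  0.3 -0.4] w 0.0699 cmd [0.5355, -0.353, 0.15, 50.0]
```

View pics/s22.png

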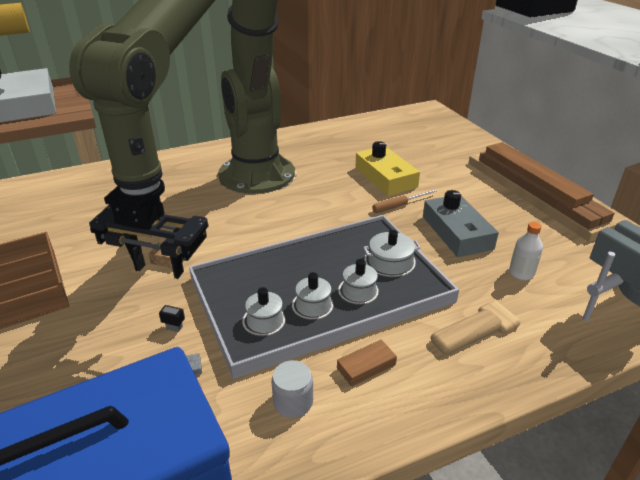

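Emit:
send_rows(
  steps=[
    [[0, 0, 0.02], [0, 0, 0], 0.07],
    [[0, 0, 0.04], [0, 0, 0], 0.07],
    [[0, 0, 0.06], [0, 0, 0], 0.07],
    [[0, 0, 0.075], [0, 0, 0], 0.07],
    [[0, 0, 0.08], [0, 0, 0], 0.07],
  ],
)

```text
time_s: 25.38
tool_pos: [0.5333, -0.3487, 0.0653]
tool_rot: [-179.7, -0.0, 50.1]
force: [0.2, 0.5, 0.2]
grip_width: 0.0701
```

```bash
python3 - <<'E'
from h import *
s=cam('scene');c=cam('top')
crop(s,"p4.png",125,225,255,345,6);crop(c,"p5.png",390,480,190,270,6)
p=rectfit([(s,[0,1,2,3])],(.535,-.3515,.86),.0155,.0075,.048);print("patch scene",p,np.degrees(p[2]))
E
python3 st.py
```

```text
edge res [(0, -0.56), (1, 0.59), (2, 0.36), (3, -0.36)]
patch scene [ 0.53207896 -0.35153735  1.01291948] 58.03601095831979
t 25.4833 pos [ 0.5339 -0.3503  0.0673] rot [-179.83   -0.     50.09] F [-0.1  0.3  0.5] w 0.0701 cmd [0.5355, -0.353, 0.15, 50.0]
```

View pics/p4.png

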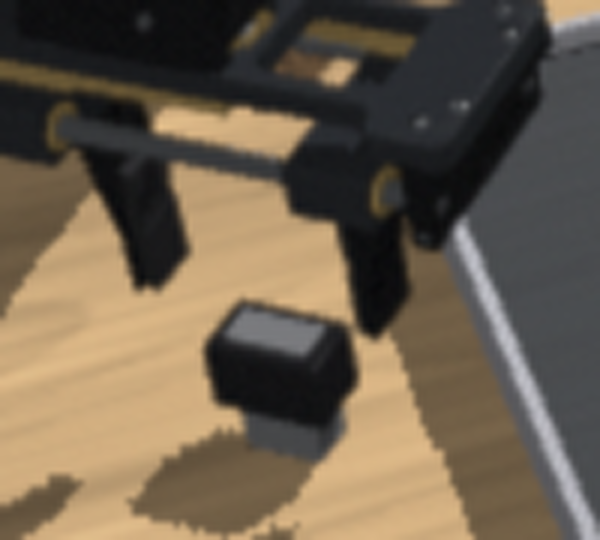

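Emit:
send_rows(
  steps=[
    [[-0.001, 0.002, 0.012], [0, 0, 0], 0.07],
    [[-0.001, 0.002, 0.027], [0, 0, 0], 0.07],
    [[-0.001, 0.002, 0.039], [0, 0, 0], 0.07],
    [[-0.001, 0.002, 0.047], [0, 0, 0], 0.07],
    [[-0.001, 0.002, 0.052], [0, 0, 0], 0.07],
  ],
)

```text
time_s: 25.9
tool_pos: [0.5344, -0.3534, 0.0146]
tool_rot: [-179.9, 0.0, 50.0]
force: [-1.0, 0.3, 0.3]
grip_width: 0.0704
```

```bash
python3 - <<'E'
from h import *
s=cam('scene');c=cam('top')
crop(s,"p6.png",125,225,255,345,6);crop(c,"p7.png",390,480,190,270,6)
E
python3 st.py
```

```text
t 26.0 pos [ 0.5344 -0.3536  0.0152] rot [-1.7988e+02  3.0000e-02  5.0010e+01] F [-0.7 -0.  -0.7] w 0.0702 cmd [0.5355, -0.353, 0.15, 50.0]
```

View pics/p6.png

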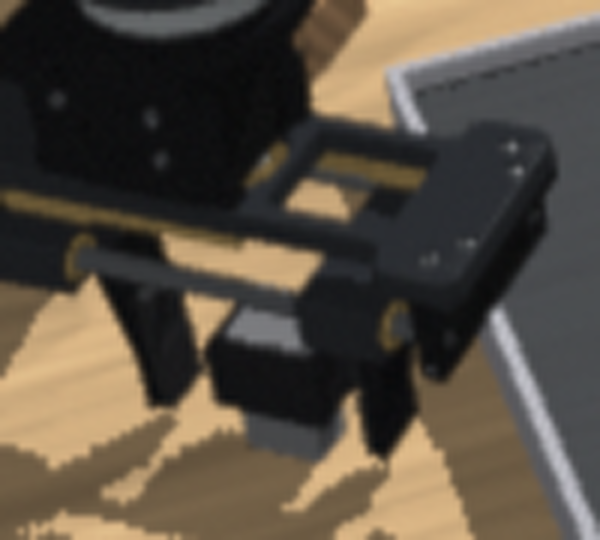

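View pics/p7.png

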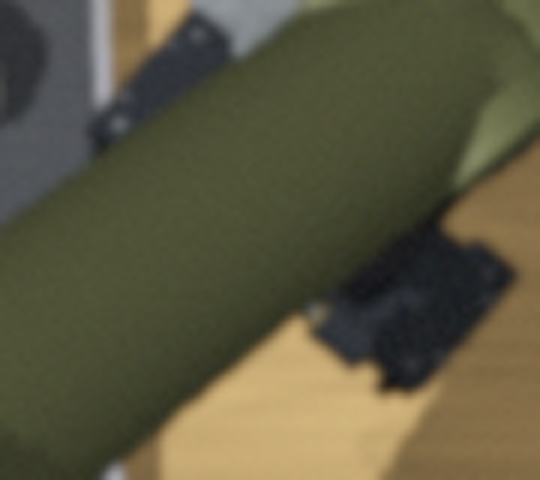

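Emit:
send_rows(
  steps=[
    [[0, 0, 0], [0, 0, 0], 0.06],
    [[0, 0, 0], [0, 0, 0], 0.05],
    [[0, 0, 0], [0, 0, 0], 0.045],
    [[0, 0, 0], [0, 0, 0], 0.03],
    [[0, 0, 0], [0, 0, 0], 0.03],
  ],
  grip_force=20,
)

```text
time_s: 26.42
tool_pos: [0.5355, -0.3541, 0.017]
tool_rot: [180.0, -0.0, 50.0]
force: [0.3, -0.1, -0.1]
grip_width: 0.0449
```

Emit:
send_rows(
  steps=[
    [[0, 0, 0], [0, 0, 0], 0.03],
    [[0, 0, 0], [0, 0, 0], 0.03],
    [[0, 0, -0.01], [0, 0, 0], 0.03],
    [[0, 0, -0.03], [0, 0, 0], 0.03],
    [[0, 0, -0.06], [0, 0, 0], 0.03],
  ],
)

```text
time_s: 26.83
tool_pos: [0.5333, -0.3526, 0.075]
tool_rot: [-179.7, 0.1, 50.0]
force: [-0.3, -0.2, -0.4]
grip_width: 0.0414
```

```bash
python3 - <<'E'
from h import *
s=cam('scene')
crop(s,"p8.png",125,225,225,345,5)
E
python3 st.py
```

```text
t 26.8833 pos [ 0.5371 -0.356   0.0831] rot [ 1.7965e+02 -7.0000e-02  4.9990e+01] F [ 1.9 -3.6  3.4] w 0.0416 cmd [0.5355, -0.353, 0.15, 50.0]
```

View pics/p8.png

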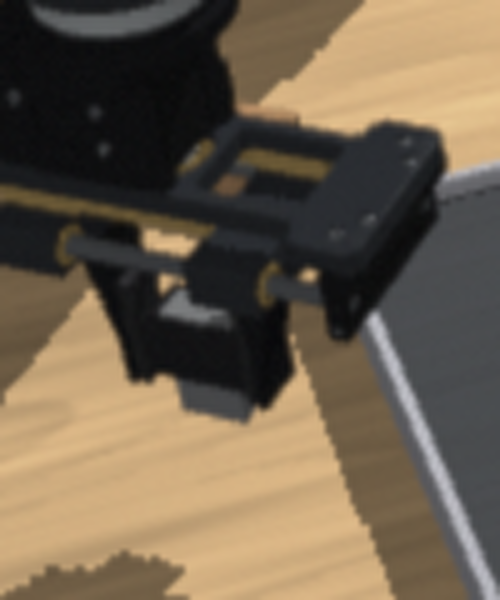

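```bash
python3 st.py; echo '[0.535,-0.354,0.18,50]'>cmd.json;python3 pl.py .538 .352 .18 -6 .03 32
```

```text
t 26.8833 pos [ 0.5371 -0.356   0.0831] rot [ 1.7965e+02 -7.0000e-02  4.9990e+01] F [ 1.9 -3.6  3.4] w 0.0416 cmd [0.5355, -0.353, 0.15, 50.0]
meas-cmd [ 0.0021 -0.002  -0.0969] -0.01 26.8833 rot [ 1.7965e+02 -7.0000e-02  4.9990e+01]
[[[0.0236, -0.0196, 0.0], [0, 0, 0.0425], 0.03], [[0.0472, -0.0393, 0.0], [0, 0, 0.085], 0.03], [[0.0708, -0.0589, 0.0], [0, 0, 0.1275], 0.03], [[0.0944, -0.0785, 0.0], [0, 0, 0.17], 0.03], [[0.118, -0.0982, 0.0], [0, 0, 0.2125], 0.03]]
[[[0.0189, -0.0242, 0.0], [0, 0, 0.0425], 0.03], [[0.0379, -0.0483, 0.0], [0, 0, 0.085], 0.03], [[0.0568, -0.0725, 0.0], [0, 0, 0.1275], 0.03], [[0.0757, -0.0967, 0.0], [0, 0, 0.17], 0.03], [[0.0946, -0.1208, 0.0], [0, 0, 0.2125], 0.03]]
[[[0.0134, -0.0276, 0.0], [0, 0, 0.0425], 0.03], [[0.0268, -0.0552, 0.0], [0, 0, 0.085], 0.03], [[0.0402, -0.0828, 0.0], [0, 0, 0.1275], 0.03], [[0.0536, -0.1105, 0.0], [0, 0, 0.17], 0.03], [[0.067, -0.1381, 0.0], [0, 0, 0.2125], 0.03]]
[[[0.0073, -0.0298, 0.0], [0, 0, 0.0425], 0.03], [[0.0146, -0.0596, 0.0], [0, 0, 0.085], 0.03], [[0.0218, -0.0895, 0.0], [0, 0, 0.1275], 0.03], [[0.0291, -0.1193, 0.0], [0, 0, 0.17], 0.03], [[0.0364, -0.1491, 0.0], [0, 0, 0.2125], 0.03]]
[[[0.0008, -0.0307, 0.0], [0, 0, 0.0425], 0.03], [[0.0017, -0.0614, 0.0], [0, 0, 0.085], 0.03], [[0.0025, -0.0921, 0.0], [0, 0, 0.1275], 0.03], [[0.0025, -0.0921, 0.0], [0, 0, 0.1275], 0.03], [[0.0025, -0.0921, 0.0], [0, 0, 0.1275], 0.03]]
```

Emit:
send_rows(
  steps=[
    [[0, 0, -0.02], [0, 0, 0], 0.03],
    [[0, 0, -0.045], [0, 0, 0], 0.03],
    [[0, 0, -0.07], [0, 0, 0], 0.03],
    [[0.005, -0.004, -0.09], [0, 0, 0], 0.03],
    [[0.015, -0.013, -0.1], [0, 0, 0.02], 0.03],
  ],
)

```text
time_s: 27.3
tool_pos: [0.535, -0.3372, 0.1804]
tool_rot: [179.7, 0.0, 48.7]
force: [-0.4, -0.4, -0.0]
grip_width: 0.0422
```

```bash
python3 st.py; echo '[0.535,-0.334,0.18,48.85]'>cmd.json;python3 pl.py .538 .352 .18 -6 .03 35 | tail -n +2; python3 - <<'E'
from h import *
s=cam('scene','s23.png')
E
```

```text
t 27.3 pos [ 0.535  -0.3372  0.1804] rot [1.7969e+02 1.0000e-02 4.8680e+01] F [-0.4 -0.4 -0. ] w 0.0422 cmd [0.538, 0.352, 0.18, -6.0]
[[[0.0259, -0.0225, 0.0], [0, 0, 0.0479], 0.03], [[0.0519, -0.0449, 0.0], [0, 0, 0.0957], 0.03], [[0.0778, -0.0674, 0.0], [0, 0, 0.1436], 0.03], [[0.1037, -0.0898, 0.0], [0, 0, 0.1915], 0.03], [[0.1296, -0.1123, 0.0], [0, 0, 0.2393], 0.03]]
[[[0.0199, -0.028, 0.0], [0, 0, 0.0479], 0.03], [[0.0397, -0.0559, 0.0], [0, 0, 0.0957], 0.03], [[0.0596, -0.0839, 0.0], [0, 0, 0.1436], 0.03], [[0.0795, -0.1119, 0.0], [0, 0, 0.1915], 0.03], [[0.0993, -0.1398, 0.0], [0, 0, 0.2393], 0.03]]
[[[0.0127, -0.0319, 0.0], [0, 0, 0.0479], 0.03], [[0.0253, -0.0637, 0.0], [0, 0, 0.0957], 0.03], [[0.038, -0.0956, 0.0], [0, 0, 0.1436], 0.03], [[0.0507, -0.1275, 0.0], [0, 0, 0.1915], 0.03], [[0.0633, -0.1594, 0.0], [0, 0, 0.2393], 0.03]]
[[[0.0048, -0.034, 0.0], [0, 0, 0.0479], 0.03], [[0.0095, -0.0679, 0.0], [0, 0, 0.0957], 0.03], [[0.0143, -0.1019, 0.0], [0, 0, 0.1436], 0.03], [[0.019, -0.1359, 0.0], [0, 0, 0.1915], 0.03], [[0.0238, -0.1698, 0.0], [0, 0, 0.2393], 0.03]]
```

View pics/s23.png

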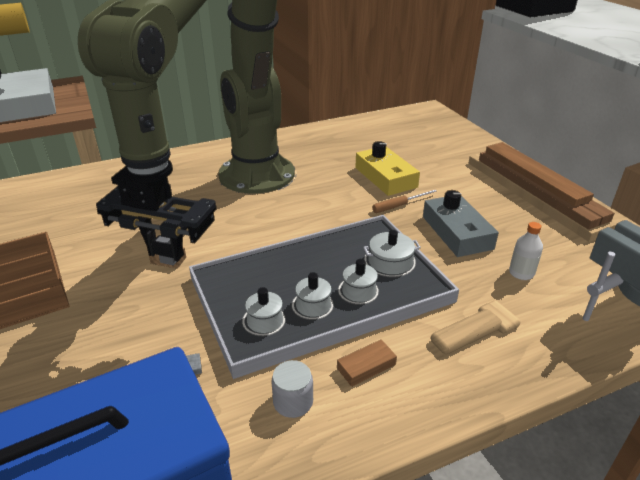

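Emit:
send_rows(
  steps=[
    [[0.02, -0.018, 0], [0, 0, 0.048], 0.03],
    [[0.048, -0.042, 0], [0, 0, 0.096], 0.03],
    [[0.076, -0.066, 0], [0, 0, 0.144], 0.03],
    [[0.103, -0.089, 0], [0, 0, 0.192], 0.03],
    [[0.1296, -0.1123, 0], [0, 0, 0.24], 0.03],
  ],
)

```text
time_s: 27.77
tool_pos: [0.5351, -0.1611, 0.1763]
tool_rot: [-180.0, -0.0, 35.0]
force: [0.1, -0.2, 0.2]
grip_width: 0.0415
```

Emit:
send_rows(
  steps=[
    [[0.02, -0.028, 0], [0, 0, 0.048], 0.03],
    [[0.04, -0.056, 0], [0, 0, 0.096], 0.03],
    [[0.06, -0.084, 0], [0, 0, 0.144], 0.03],
    [[0.08, -0.112, 0], [0, 0, 0.192], 0.03],
    [[0.0993, -0.14, 0], [0, 0, 0.24], 0.03],
  ],
)

```text
time_s: 28.18
tool_pos: [0.5358, 0.0105, 0.1766]
tool_rot: [-180.0, -0.0, 21.3]
force: [0.8, 0.1, -0.6]
grip_width: 0.0419
```

Emit:
send_rows(
  steps=[
    [[0.0127, -0.032, 0], [0, 0, 0.048], 0.03],
    [[0.0253, -0.064, 0], [0, 0, 0.096], 0.03],
    [[0.038, -0.0956, 0], [0, 0, 0.144], 0.03],
    [[0.0507, -0.1275, 0], [0, 0, 0.192], 0.03],
    [[0.0633, -0.1594, 0], [0, 0, 0.24], 0.03],
  ],
)

```text
time_s: 28.6
tool_pos: [0.5367, 0.1818, 0.1765]
tool_rot: [-180.0, 0.0, 7.5]
force: [0.5, -1.2, -0.7]
grip_width: 0.042
```

Emit:
send_rows(
  steps=[
    [[0.005, -0.036, 0], [0, 0, 0.05], 0.03],
    [[0.01, -0.073, 0], [0, 0, 0.1], 0.03],
    [[0.0155, -0.11, 0], [0, 0, 0.15], 0.03],
    [[0.021, -0.147, 0], [0, 0, 0.2], 0.03],
    [[0.0238, -0.17, 0], [0, 0, 0.238], 0.03],
  ],
)

```text
time_s: 29.02
tool_pos: [0.5366, 0.3571, 0.1759]
tool_rot: [-179.9, 0.1, -5.9]
force: [0.5, 1.2, -0.7]
grip_width: 0.0417
```

Emit:
send_rows(
  steps=[
    [[0, 0, 0], [0, 0, 0], 0.03],
    [[0, 0, 0], [0, 0, 0], 0.03],
    [[0, 0, 0.02], [0, 0, 0], 0.03],
    [[0, 0, 0.045], [0, 0, 0], 0.03],
    [[0, 0, 0.06], [0, 0, 0], 0.03],
  ],
)

```text
time_s: 29.43
tool_pos: [0.538, 0.3492, 0.1148]
tool_rot: [179.9, 0.1, -6.1]
force: [-1.3, 0.2, -1.9]
grip_width: 0.0418
```

```bash
python3 - <<'E'
from h import *
s=cam('scene','s24.png');c=cam('top','t7.png')
crop(s,"p9.png",420,510,150,250,6);crop(c,"p10.png",150,220,190,290,6)
knobs([s],[(.5404,.1349),(.6069,.0229),(.6082,-.0817),(.610,-.186)])
E
python3 st.py
```

```text
knob [0.5394 0.1351] res px [-0.  0.] areas [126]
knob [0.6075 0.0228] res px [-0. -0.] areas [140]
knob [ 0.609  -0.0819] res px [-0. -0.] areas [155]
knob [ 0.5973 -0.1828] res px [-0. -0.] areas [346]
t 29.5333 pos [0.5367 0.3487 0.1136] rot [179.72   0.23  -6.14] F [-0.1 -0.3 -1.6] w 0.0417 cmd [0.538, 0.352, 0.18, -6.0]
```

View pics/p9.png

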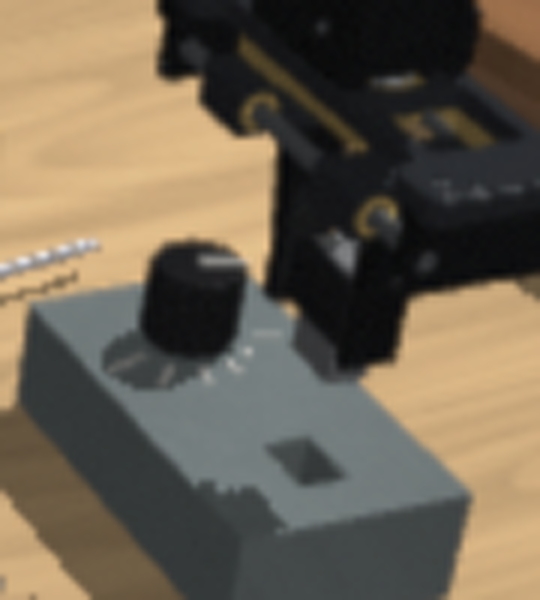

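View pics/p10.png

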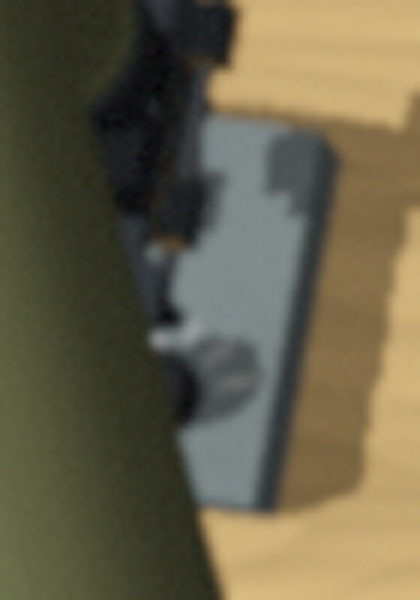

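View pics/s24.png

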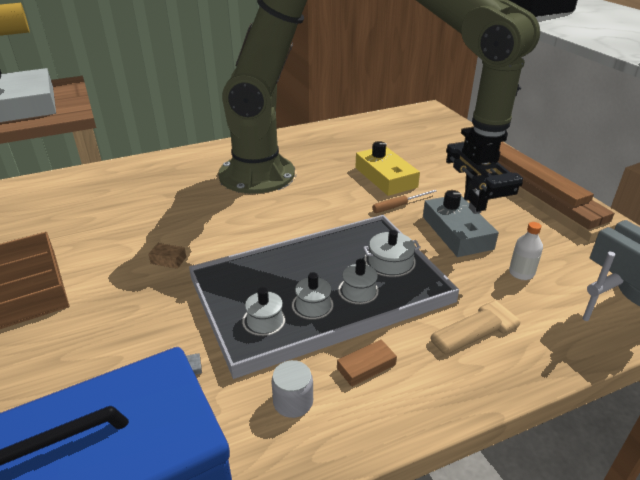

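```bash
python3 - <<'E'
from h import *
s=cam('scene')
# stub lower corners predicted from TCP
o=env.get_obs();t=np.radians(o["tool_rot"][2]);p=(*o["tool_pos"][:2],t)
a=(420,150)
for l in ((.014,.009),(.014,-.009),(-.014,-.009)): print(((proj(s,w3(p,l,o["tool_pos"][2]-.017))-a+.5)*6).round())
q=(.5377,.352,-.103)
for l in ((.015,.01),(.015,-.01),(-.015,-.01),(-.015,.01)): print("sock",((proj(s,w3(q,l,.05))-a+.5)*6).round())
crop(s,"p11.png",460,500,190,240,14)
print(o["tool_pos"],((proj(s,w3(p,(0,0),o["tool_pos"][2]-.017)))))
E
python3 st.py
```

```text
[362. 374.]
[320. 382.]
[282. 344.]
sock [348. 479.]
sock [303. 488.]
sock [263. 446.]
sock [308. 437.]
[0.53786502 0.34965554 0.11564499] [473.10254857 209.37289295]
t 29.5833 pos [0.5379 0.3497 0.1156] rot [ 1.7986e+02  9.0000e-02 -6.1300e+00] F [-0.9  0.1  0.1] w 0.0418 cmd [0.538, 0.352, 0.18, -6.0]
```

View pics/p11.png

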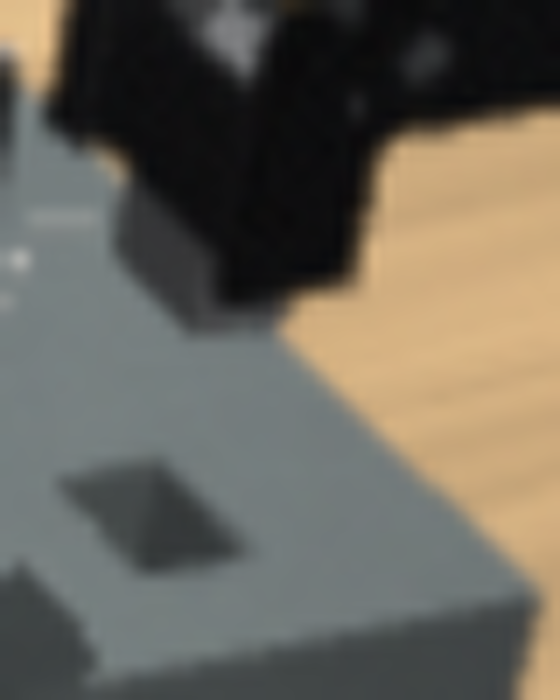

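Emit:
send_rows(
  steps=[
    [[0, 0, 0.01], [0, 0, 0], 0.03],
    [[0, 0, 0.023], [0, 0, 0], 0.03],
    [[0, 0, 0.034], [0, 0, 0], 0.03],
    [[0, 0, 0.039], [0, 0, 0], 0.03],
    [[0, 0, 0.04], [0, 0, 0], 0.03],
  ],
)

```text
time_s: 30.0
tool_pos: [0.5371, 0.3516, 0.0748]
tool_rot: [179.9, 0.1, -6.0]
force: [-1.0, 0.4, 0.1]
grip_width: 0.042
```

Emit:
send_rows(
  steps=[
    [[0, 0, 0], [0, 0, 0], 0.03],
    [[0, 0, 0], [0, 0, 0], 0.03],
    [[0, 0, 0], [0, 0, 0], 0.03],
    [[0, 0, 0], [0, 0, 0], 0.03],
    [[0, 0, 0], [0, 0, 0], 0.03],
  ],
)

```text
time_s: 30.42
tool_pos: [0.5384, 0.3523, 0.0771]
tool_rot: [-180.0, -0.0, -6.0]
force: [-0.4, 0.8, -0.6]
grip_width: 0.0418
```

```bash
python3 - <<'E'
from h import *
o=env.get_obs();s=cam('scene');t=np.radians(o["tool_rot"][2]);p=(*o["tool_pos"][:2],t)
im=cv2.resize(s["pixels"][185:245,455:505,::-1],None,fx=12,fy=12,interpolation=cv2.INTER_CUBIC)
f=lambda P:tuple(((proj(s,P)-(455,185)+.5)*12-.5).astype(int))
def poly(p,hx,hy,z,col):
    Q=[f(w3(p,l,z)) for l in ((hx,hy),(hx,-hy),(-hx,-hy),(-hx,hy))]
    for i in range(4): cv2.line(im,Q[i-1],Q[i],col,1)
cv2.imwrite("pics/p12a.png",im.copy())
poly(p,.014,.009,o["tool_pos"][2]-.017,(0,0,255)); poly((.5377,.352,-.103),.015,.01,.05,(0,255,0))
cv2.imwrite("pics/p12.png",im)
E
python3 st.py
```

```text
t 30.4667 pos [0.5383 0.3523 0.077 ] rot [-1.7997e+02 -3.0000e-02 -6.0100e+00] F [-0.6  0.3 -1.1] w 0.0415 cmd [0.538, 0.352, 0.18, -6.0]
```

View pics/p12.png

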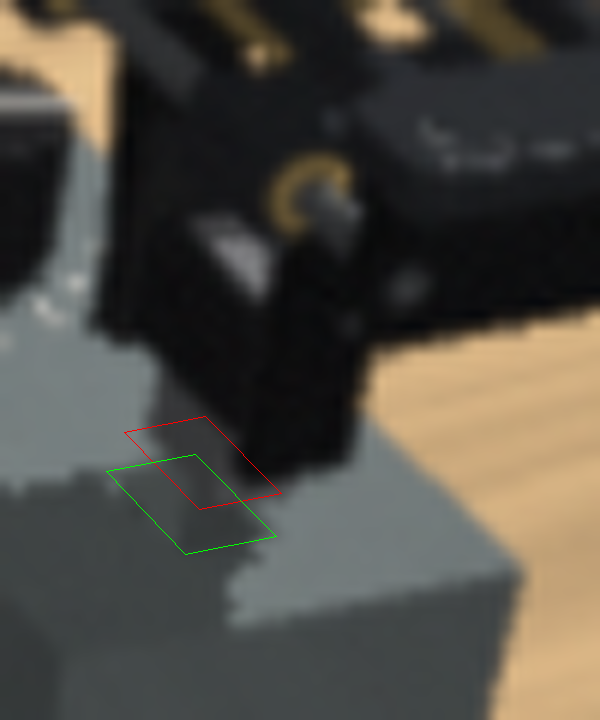

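View pics/p12a.png

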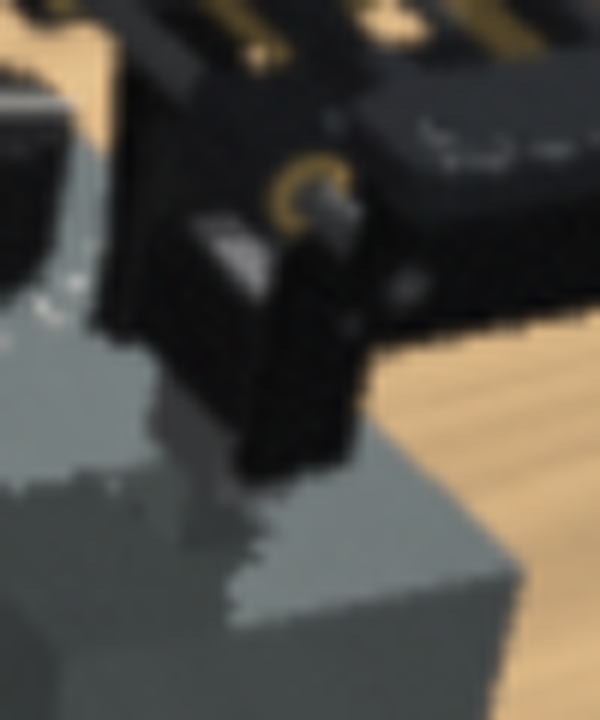

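Emit:
send_rows(
  steps=[
    [[-0.0003, 0.0022, 0.002], [0, 0, 0], 0.03],
    [[-0.0003, 0.0022, 0.005], [0, 0, 0], 0.03],
    [[-0.0003, 0.0022, 0.008], [0, 0, 0], 0.03],
    [[-0.0003, 0.0022, 0.011], [0, 0, 0], 0.03],
    [[-0.0003, 0.0022, 0.013], [0, 0, 0], 0.03],
  ],
)

```text
time_s: 30.88
tool_pos: [0.5375, 0.35, 0.0662]
tool_rot: [-180.0, 0.1, -6.0]
force: [-10.2, -4.9, 25.0]
grip_width: 0.0418
```

Emit:
send_rows(
  steps=[
    [[0, 0, 0], [0, 0, 0], 0.03],
    [[0, 0, 0], [0, 0, 0], 0.03],
    [[0, 0, 0], [0, 0, 0], 0.03],
    [[0, 0, 0], [0, 0, 0], 0.03],
    [[0, 0, 0], [0, 0, 0], 0.03],
  ],
)

```text
time_s: 31.3
tool_pos: [0.5374, 0.35, 0.0663]
tool_rot: [-179.9, 0.1, -6.0]
force: [-6.0, -3.5, 16.9]
grip_width: 0.0422
```

```bash
python3 st.py; python3 -c "
from h import *
s=cam('scene');crop(s,'p13.png',455,505,185,245,12)"
```

```text
t 31.3 pos [0.5374 0.35   0.0663] rot [-1.7994e+02  7.0000e-02 -6.0200e+00] F [-6.  -3.5 16.9] w 0.0422 cmd [0.538, 0.352, 0.18, -6.0]
```

View pics/p13.png

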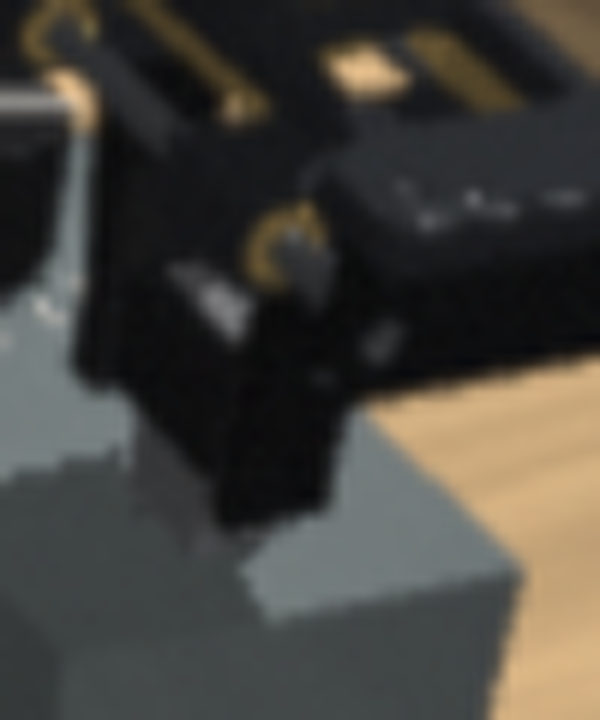

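Emit:
send_rows(
  steps=[
    [[0, 0.0006, -0.001], [0, 0, 0], 0.03],
    [[0, 0.0012, -0.001], [0, 0, 0], 0.03],
    [[0, 0.0018, -0.001], [0, 0, 0], 0.03],
    [[0, 0.0024, -0.001], [0, 0, 0], 0.03],
    [[0, 0.003, -0.001], [0, 0, 0], 0.03],
  ],
)

```text
time_s: 31.77
tool_pos: [0.5373, 0.3496, 0.0664]
tool_rot: [-179.7, -0.0, -5.9]
force: [-3.3, 2.7, 6.7]
grip_width: 0.042
```

```bash
python3 st.py; python3 -c "
from h import *
s=cam('scene');crop(s,'p14.png',455,505,185,245,12)"
```

```text
t 31.7667 pos [0.5373 0.3496 0.0664] rot [-1.7975e+02 -2.0000e-02 -5.9500e+00] F [-3.3  2.7  6.7] w 0.042 cmd [0.538, 0.352, 0.18, -6.0]
```

View pics/p14.png

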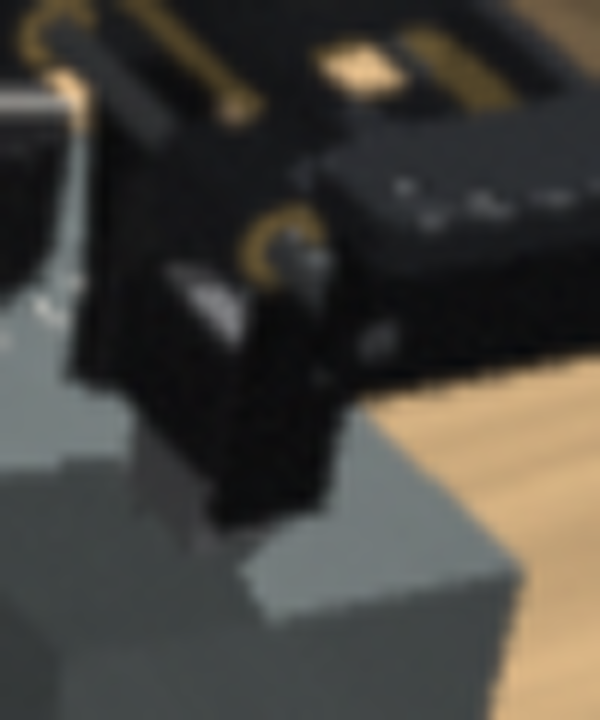

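Emit:
send_rows(
  steps=[
    [[0, -0.002, 0], [0, 0, 0], 0.03],
    [[0, -0.003, 0], [0, 0, 0], 0.03],
    [[0, -0.004, 0], [0, 0, 0], 0.03],
    [[0, -0.005, 0], [0, 0, 0], 0.03],
    [[0, -0.005, 0], [0, 0, 0], 0.03],
  ],
)

```text
time_s: 32.23
tool_pos: [0.5374, 0.3502, 0.0664]
tool_rot: [179.9, 0.1, -6.1]
force: [-5.7, -5.3, 14.2]
grip_width: 0.0416
```

```bash
python3 st.py
```

```text
t 32.2333 pos [0.5374 0.3502 0.0664] rot [ 1.7988e+02  1.2000e-01 -6.0600e+00] F [-5.7 -5.3 14.2] w 0.0416 cmd [0.538, 0.352, 0.18, -6.0]
```

Emit:
send_rows(
  steps=[
    [[-0.001, 0.001, 0], [0, 0, 0], 0.03],
    [[-0.002, 0.002, 0], [0, 0, 0], 0.03],
    [[-0.002, 0.003, 0.001], [0, 0, 0], 0.03],
    [[-0.002, 0.003, 0.002], [0, 0, 0], 0.03],
    [[-0.002, 0.003, 0.002], [0, 0, 0], 0.03],
  ],
)

```text
time_s: 32.65
tool_pos: [0.5373, 0.3499, 0.0662]
tool_rot: [-179.8, -0.2, -6.0]
force: [-3.4, -2.2, 16.1]
grip_width: 0.0415
```

```bash
python3 st.py; python3 -c "
from h import *
print(env.get_obs()['wrist_torque'])
s=cam('scene');crop(s,'p15.png',455,505,185,245,12)"
```

```text
t 32.65 pos [0.5373 0.3499 0.0662] rot [-1.7981e+02 -1.5000e-01 -6.0400e+00] F [-3.4 -2.2 16.1] w 0.0415 cmd [0.538, 0.352, 0.18, -6.0]
[-0.62044298  0.70685525 -0.05131098]
```

View pics/p15.png

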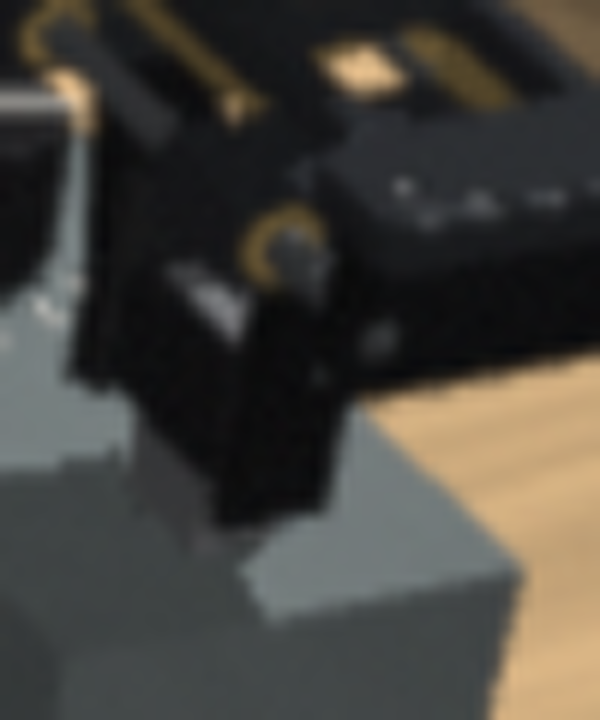

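```bash
python3 - <<'E'
from h import *
s=cam('scene')
im=s["pixels"][210:242,455:497,::-1].astype(float)
im=np.clip((im-25)*4,0,255).astype(np.uint8)
im=cv2.resize(im,None,fx=18,fy=18,interpolation=cv2.INTER_CUBIC)
f=lambda P:tuple(((proj(s,P)-(455,210)+.5)*18-.5).astype(int))
def poly(p,hx,hy,z,col):
    Q=[f(w3(p,l,z)) for l in ((hx,hy),(hx,-hy),(-hx,-hy),(-hx,hy))]
    for i in range(4): cv2.line(im,Q[i-1],Q[i],col,1)
poly((.5377,.352,-.103),.015,.01,.05,(0,255,0))
o=env.get_obs();poly((*o["tool_pos"][:2],-.105),.014,.009,.05,(0,0,255))
cv2.imwrite("pics/p16.png",im)
E
```

```text
(no output)
```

View pics/p16.png

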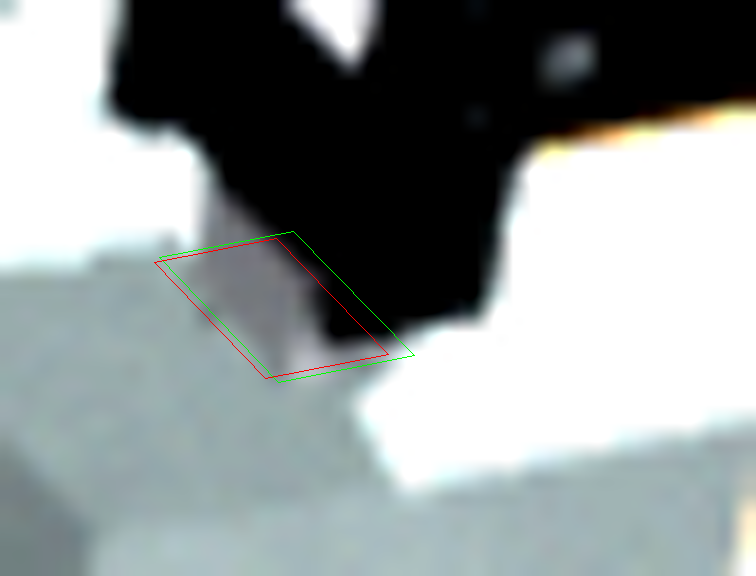

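```bash
python3 - <<'E'
from h import *
s=cam('scene'); s["pixels"]=cv2.imread("pics/s24.png")[:,:,::-1].copy()
tcp=np.array([.538,.3492,.1148]);yaw=np.radians(-6.0)
def corner(q,l,h): return w3((tcp[0]+0,tcp[1]+0,yaw),(q[0]+l[0],q[1]+l[1]),tcp[2]+q[2]+h)
segs=[((-.014,-.009,0),(.014,-.009,0)),((.014,-.009,0),(.014,.009,0)),((-.014,-.009,.001),(-.014,-.009,.019)),((.014,-.009,0),(.014,-.009,.012))]
for use in ([0,1,2],[0,1,2,3]):
  q=np.array([0,.002,-.017])
  for it in range(8):
    D=[]
    for k in use:
        a,b=segs[k];A,B=corner(q,a[:2],a[2]),corner(q,b[:2],b[2]);pa,pb=proj(s,A),proj(s,B);d=(pb-pa)/np.linalg.norm(pb-pa);n=np.array([-d[1],d[0]])
        o=edgepts(s,A,B,n=12,h=2.0 if it<3 else 1.2,lo=.15,hi=.8)
        for t,x,g in o: D.append((k,pa+(pb-pa)*t+x*n))
    def f(q):
        r=[]
        for k,uv in D:
            a,b=segs[k];pa,pb=proj(s,corner(q,a[:2],a[2])),proj(s,corner(q,b[:2],b[2]));d=(pb-pa)/np.linalg.norm(pb-pa);r.append((uv-pa)@np.array([-d[1],d[0]]))
        return np.array(r)
    q=least_squares(f,q,loss="soft_l1",f_scale=.3).x
  r=f(q);print(use,q.round(4),[ (k,round(float(np.mean([x for x,(kk,_) in zip(r,D) if kk==k])),2)) for k in use])
im=cv2.resize(s["pixels"][185:235,455:500,::-1],None,fx=14,fy=14,interpolation=cv2.INTER_CUBIC)
g=lambda P:tuple(((proj(s,P)-(455,185)+.5)*14-.5).astype(int))
for a,b in segs: cv2.line(im,g(corner(q,a[:2],a[2])),g(corner(q,b[:2],b[2])),(0,0,255),1)
sp=rectfit([(s,[0,1,2,3])],(.5377,.352,-.103),.015,.01,.05);print("sock",sp)
Q=[g(w3(sp,l,.05)) for l in ((.015,.01),(.015,-.01),(-.015,-.01),(-.015,.01))]
for i in range(4): cv2.line(im,Q[i-1],Q[i],(0,255,0),1)
cv2.imwrite("pics/p17.png",im)
E
```

```text
[0, 1, 2] [-0.0402  0.0338 -0.0487] [(0, 0.01), (1, -0.01), (2, 0.0)]
[0, 1, 2, 3] [-0.0146  0.0153 -0.0293] [(0, 0.09), (1, -0.12), (2, 0.0), (3, 0.27)]
edge res [(0, -0.11), (1, 0.12), (2, 0.05), (3, -0.05)]
sock [ 0.53736244  0.35200995 -0.09933995]
```

View pics/p17.png

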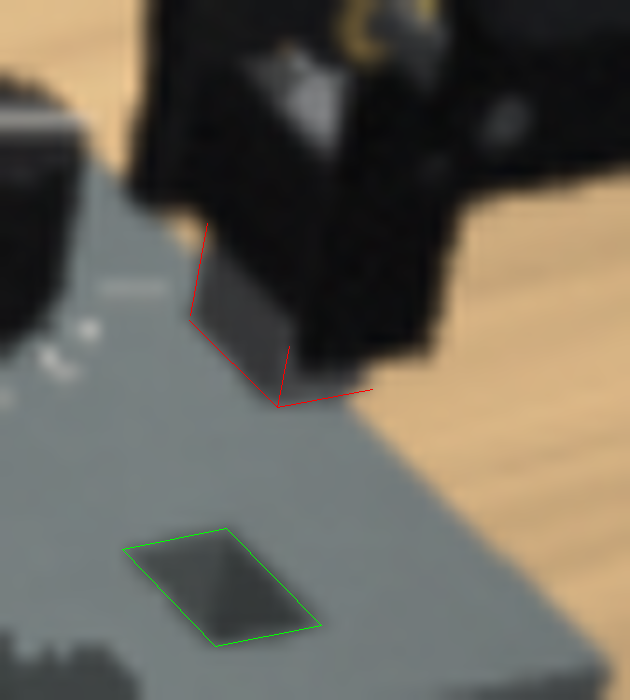

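```bash
python3 - <<'E'
from h import *
s=cam('scene')
# stub corners measured in s24 (14x crop of 455,185)
obs={(-.014,-.009):(191,322),(.014,-.009):(277,406)}
U={k:(np.array(v)+.5)/14-.5+(455,185) for k,v in obs.items()}
yaw=np.radians(-6.0)
for nm,tcp in (("t29.43",(.538,.3492,.1148)),):
  f=lambda q:np.concatenate([proj(s,w3((tcp[0],tcp[1],yaw),(l[0]+q[2] if len(q)>2 else l[0],l[1]+q[0]),tcp[2]+q[1]))-u for l,u in U.items()])
  r=least_squares(f,[0,-.017]);print(nm,r.x,r.fun.round(2))
  for dx in (-.001,.001,.002):
    g=lambda q:f([q[0],q[1],dx]);r=least_squares(g,[0,-.017]);print(dx,r.x,r.fun.round(2))
E
```

```text
t29.43 [ 0.00484229 -0.01822975] [-0.11 -0.16  0.11  0.16]
-0.001 [ 0.00557354 -0.01899251] [-0.1  -0.16  0.1   0.16]
0.001 [ 0.00411105 -0.01746698] [-0.11 -0.17  0.11  0.17]
0.002 [ 0.00337981 -0.01670421] [-0.11 -0.17  0.11  0.17]
```

Emit:
send_rows(
  steps=[
    [[0, 0, -0.006], [0, 0, 0], 0.03],
    [[0, 0.001, -0.006], [0, 0, 0], 0.03],
    [[0, 0.001, -0.004], [0, 0, 0], 0.03],
    [[0, 0.001, -0.001], [0, 0, 0], 0.03],
    [[0, 0.001, 0.001], [0, 0, 0], 0.03],
  ],
)

```text
time_s: 33.27
tool_pos: [0.5361, 0.3498, 0.0649]
tool_rot: [-179.8, -0.0, -6.0]
force: [-6.0, 1.6, 20.9]
grip_width: 0.0417
```

```bash
python3 st.py
```

```text
t 33.2667 pos [0.5361 0.3498 0.0649] rot [-1.7978e+02 -3.0000e-02 -6.0000e+00] F [-6.   1.6 20.9] w 0.0417 cmd [0.538, 0.352, 0.18, -6.0]
```

Emit:
send_rows(
  steps=[
    [[0, 0.0005, -0.001], [0, 0, 0], 0.03],
    [[0, 0.001, -0.001], [0, 0, 0], 0.03],
    [[0, 0.0015, -0.001], [0, 0, 0], 0.03],
    [[0, 0.002, -0.001], [0, 0, 0], 0.03],
    [[0, 0.002, -0.001], [0, 0, 0], 0.03],
  ],
)

```text
time_s: 33.68
tool_pos: [0.5359, 0.3497, 0.0648]
tool_rot: [-179.7, -0.1, -5.9]
force: [-0.8, 3.3, 11.2]
grip_width: 0.0418
```

```bash
python3 st.py; python3 -c "
from h import *
s=cam('scene','s25.png');im=s['pixels'][200:240,455:500,::-1].astype(float);im=np.clip((im-15)*2.5,0,255).astype(np.uint8);cv2.imwrite('pics/p18.png',cv2.resize(im,None,fx=16,fy=16,interpolation=cv2.INTER_CUBIC))"
```

```text
t 33.6833 pos [0.5359 0.3497 0.0648] rot [-1.7966e+02 -1.1000e-01 -5.9200e+00] F [-0.8  3.3 11.2] w 0.0418 cmd [0.538, 0.352, 0.18, -6.0]
```

View pics/p18.png

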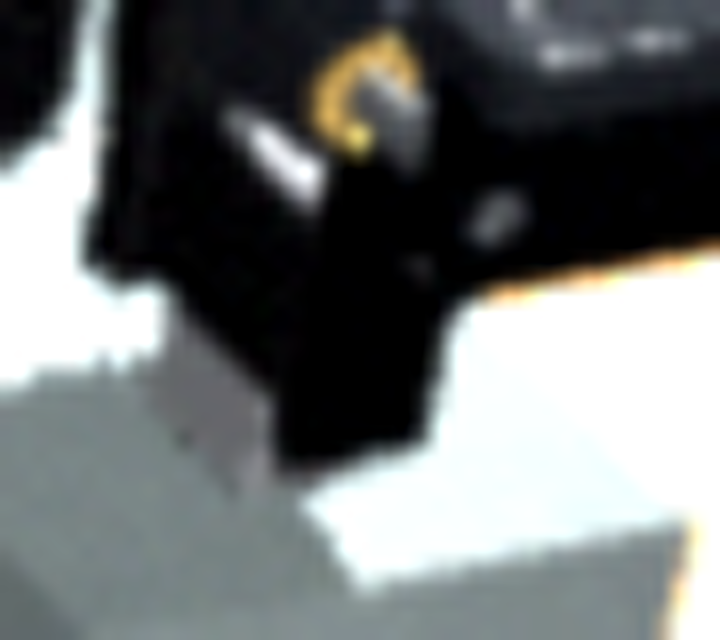

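Emit:
send_rows(
  steps=[
    [[0, -0.0012, -0.004], [0, 0, 0], 0.03],
    [[0, -0.0012, -0.006], [0, 0, 0], 0.03],
    [[0, -0.0012, -0.006], [0, 0, 0], 0.03],
    [[0, -0.0012, -0.006], [0, 0, 0], 0.03],
    [[0, -0.0012, -0.006], [0, 0, 0], 0.03],
  ],
)

```text
time_s: 34.15
tool_pos: [0.5349, 0.3467, 0.0677]
tool_rot: [179.9, 0.0, -6.0]
force: [-1.2, -0.2, -1.1]
grip_width: 0.0417
```

```bash
python3 st.py; python3 -c "
from h import *
s=cam('scene','s26.png');im=s['pixels'][200:240,455:500,::-1].astype(float);im=np.clip((im-15)*2.5,0,255).astype(np.uint8);cv2.imwrite('pics/p19.png',cv2.resize(im,None,fx=16,fy=16,interpolation=cv2.INTER_CUBIC))"
```

```text
t 34.15 pos [0.5349 0.3467 0.0677] rot [ 1.7992e+02  5.0000e-02 -6.0400e+00] F [-1.2 -0.2 -1.1] w 0.0417 cmd [0.538, 0.352, 0.18, -6.0]
```

View pics/p19.png

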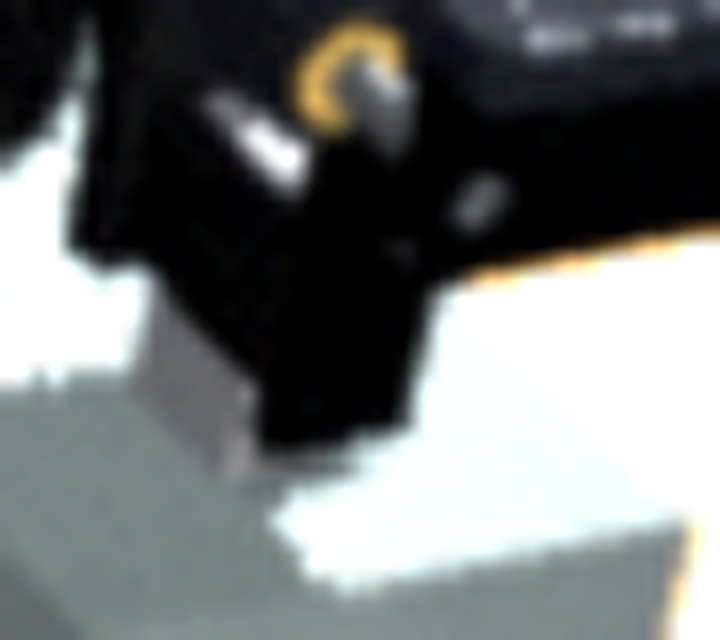

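Emit:
send_rows(
  steps=[
    [[0, -0.0018, 0], [0, 0, 0], 0.03],
    [[0, -0.0018, 0.001], [0, 0, 0], 0.03],
    [[0, -0.0018, 0.003], [0, 0, 0], 0.03],
    [[0, -0.0018, 0.0045], [0, 0, 0], 0.03],
    [[0, -0.0018, 0.006], [0, 0, 0], 0.03],
  ],
)

```text
time_s: 34.62
tool_pos: [0.5356, 0.3498, 0.0648]
tool_rot: [-179.9, 0.0, -6.0]
force: [-6.5, -2.3, 19.0]
grip_width: 0.042
```

```bash
python3 st.py; python3 -c "
from h import *
s=cam('scene','s27.png');im=s['pixels'][200:240,455:500,::-1].astype(float);im=np.clip((im-15)*2.5,0,255).astype(np.uint8);cv2.imwrite('pics/p20.png',cv2.resize(im,None,fx=16,fy=16,interpolation=cv2.INTER_CUBIC))"
```

```text
t 34.6167 pos [0.5356 0.3498 0.0648] rot [-1.7992e+02  3.0000e-02 -6.0000e+00] F [-6.5 -2.3 19. ] w 0.042 cmd [0.538, 0.352, 0.18, -6.0]
```

View pics/p20.png

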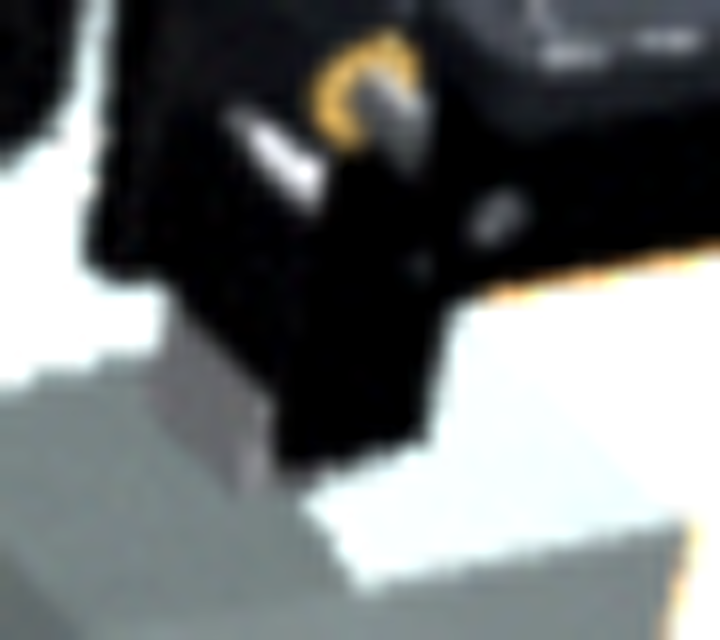

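Emit:
send_rows(
  steps=[
    [[0, 0, -0.003], [0, 0, 0], 0.03],
    [[0, 0, -0.004], [0, 0, 0], 0.03],
    [[0, 0, -0.004], [0, 0, 0], 0.03],
    [[0, 0, -0.004], [0, 0, 0], 0.03],
    [[0, 0, -0.004], [0, 0, 0], 0.03],
  ],
)

```text
time_s: 35.08
tool_pos: [0.5353, 0.349, 0.0661]
tool_rot: [180.0, 0.0, -6.0]
force: [0.8, -0.3, -1.2]
grip_width: 0.0421
```

Emit:
send_rows(
  steps=[
    [[0, 0, 0], [0, 0, 0], 0.03],
    [[0, 0, 0], [0, 0, 0], 0.03],
    [[0, 0, 0], [0, 0, 0], 0.03],
    [[0, 0, 0], [0, 0, 0], 0.03],
    [[0, 0, 0], [0, 0, 0], 0.03],
  ],
)

```text
time_s: 35.5
tool_pos: [0.5355, 0.3492, 0.0665]
tool_rot: [180.0, -0.0, -6.0]
force: [-0.6, -0.5, -0.4]
grip_width: 0.0418
```

```bash
python3 st.py; python3 -c "
from h import *
s=cam('scene','s28.png');im=s['pixels'][200:240,455:500,::-1].astype(float);im=np.clip((im-15)*2.5,0,255).astype(np.uint8);cv2.imwrite('pics/p21.png',cv2.resize(im,None,fx=16,fy=16,interpolation=cv2.INTER_CUBIC))"
```

```text
t 35.5 pos [0.5355 0.3492 0.0665] rot [180.    -0.    -6.02] F [-0.6 -0.5 -0.4] w 0.0418 cmd [0.538, 0.352, 0.18, -6.0]
```

View pics/p21.png

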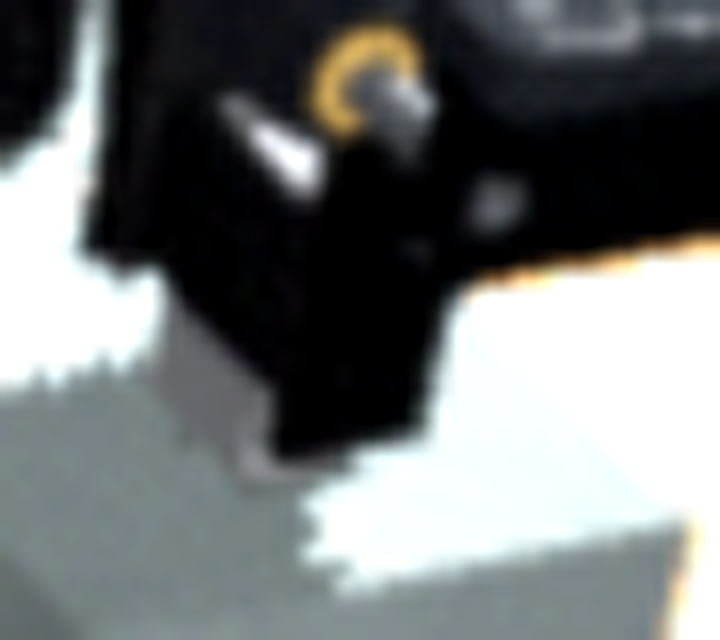

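Emit:
send_rows(
  steps=[
    [[0, 0, 0.0005], [0, 0, 0], 0.03],
    [[0, 0, 0.001], [0, 0, 0], 0.03],
    [[0, 0, 0.0015], [0, 0, 0], 0.03],
    [[0, 0, 0.002], [0, 0, 0], 0.03],
    [[0, 0, 0.0025], [0, 0, 0], 0.03],
  ],
)

```text
time_s: 35.97
tool_pos: [0.5355, 0.3494, 0.065]
tool_rot: [-180.0, 0.0, -6.0]
force: [-3.7, -1.2, 7.7]
grip_width: 0.0419
```

Emit:
send_rows(
  steps=[
    [[0, 0, 0.0005], [0, 0, 0], 0.03],
    [[0, 0, 0.001], [0, 0, 0], 0.03],
    [[0, 0, 0.0015], [0, 0, 0], 0.03],
    [[0, 0, 0.0015], [0, 0, 0], 0.03],
    [[0, 0, 0.0015], [0, 0, 0], 0.03],
  ],
)

```text
time_s: 36.38
tool_pos: [0.5355, 0.3494, 0.0649]
tool_rot: [-179.9, 0.0, -6.0]
force: [-6.0, -2.5, 12.6]
grip_width: 0.0415
```

```bash
cat > tq.py <<'E'
from h import *
F=[];T=[]
import sys
for i in range(6):
    o=env.get_obs();F.append(o["force"]);T.append(o["wrist_torque"]);env.read_camera("scene")
F=np.mean(F,0);T=np.mean(T,0);print("F",F.round(2),"T",T.round(3),o["tool_pos"].round(4),o["time_s"])
for L in (.2,.22,.24): print(L,"ry",round((T[0]-L*F[1])/F[2],4),"rx",round(-(T[1]+L*F[0])/F[2],4))
E
python3 tq.py
```

```text
F [-5.08 -2.4  12.72] T [-0.758  1.298 -0.005] [0.5355 0.3494 0.0649] 36.6333
0.2 ry -0.0219 rx -0.0221
0.22 ry -0.0181 rx -0.0142
0.24 ry -0.0144 rx -0.0062
```

Emit:
send_rows(
  steps=[
    [[-0.001, 0.001, 0], [0, 0, 0], 0.03],
    [[-0.002, 0.002, 0], [0, 0, 0], 0.03],
    [[-0.002, 0.002, 0], [0, 0, 0], 0.03],
    [[-0.002, 0.002, 0], [0, 0, 0], 0.03],
    [[-0.002, 0.002, 0], [0, 0, 0], 0.03],
  ],
)

```text
time_s: 37.1
tool_pos: [0.5353, 0.3491, 0.0651]
tool_rot: [-179.7, -0.2, -6.0]
force: [-0.0, 0.9, 7.3]
grip_width: 0.0418
```

```bash
python3 tq.py
```

```text
F [0.18 0.95 7.36] T [ 0.13  -0.011 -0.005] [0.5353 0.3492 0.0651] 37.35
0.2 ry -0.0082 rx -0.0034
0.22 ry -0.0108 rx -0.0039
0.24 ry -0.0133 rx -0.0044
```

Emit:
send_rows(
  steps=[
    [[0, -0.001, -0.0005], [0, 0, 0], 0.03],
    [[0, -0.002, -0.0005], [0, 0, 0], 0.03],
    [[0, -0.003, -0.0005], [0, 0, 0], 0.03],
    [[0, -0.0035, -0.0005], [0, 0, 0], 0.03],
    [[0, -0.004, -0.0005], [0, 0, 0], 0.03],
  ],
)

```text
time_s: 37.82
tool_pos: [0.5354, 0.3496, 0.065]
tool_rot: [179.9, -0.1, -6.1]
force: [-0.4, -4.4, 10.5]
grip_width: 0.0417
```

Emit:
send_rows(
  steps=[
    [[0, -0.0005, 0], [0, 0, 0], 0.03],
    [[0, -0.001, 0], [0, 0, 0], 0.03],
    [[0, -0.0015, 0], [0, 0, 0], 0.03],
    [[0, -0.002, 0], [0, 0, 0], 0.03],
    [[0, -0.002, 0], [0, 0, 0], 0.03],
  ],
)

```text
time_s: 38.23
tool_pos: [0.5355, 0.351, 0.0646]
tool_rot: [179.9, -0.1, -6.1]
force: [-1.3, -4.9, 8.8]
grip_width: 0.0419
```

Emit:
send_rows(
  steps=[
    [[0, -0.0005, 0], [0, 0, 0], 0.03],
    [[0, -0.001, 0], [0, 0, 0], 0.03],
    [[0, -0.0015, 0], [0, 0, 0], 0.03],
    [[0, -0.002, 0], [0, 0, 0], 0.03],
    [[0, -0.002, 0], [0, 0, 0], 0.03],
  ],
)

```text
time_s: 38.65
tool_pos: [0.5342, 0.3545, 0.0627]
tool_rot: [179.9, -0.0, -6.0]
force: [0.4, -1.8, 1.2]
grip_width: 0.0416
```

```bash
python3 tq.py;  python3 -c "
from h import *
s=cam('scene','s29.png');im=s['pixels'][200:240,455:500,::-1].astype(float);im=np.clip((im-15)*2.5,0,255).astype(np.uint8);cv2.imwrite('pics/p22.png',cv2.resize(im,None,fx=16,fy=16,interpolation=cv2.INTER_CUBIC))"
```

```text
F [ 0.51 -2.98  0.75] T [-0.87  -0.104 -0.017] [0.5342 0.3545 0.0627] 38.9
0.2 ry -0.3637 rx 0.0024
0.22 ry -0.2847 rx -0.0112
0.24 ry -0.2057 rx -0.0247
```

View pics/p22.png

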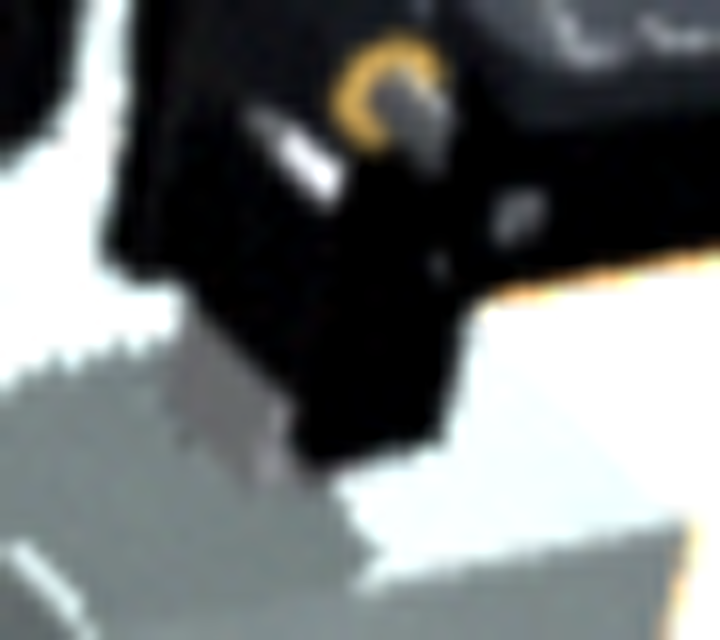

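Emit:
send_rows(
  steps=[
    [[0, 0.0006, 0.001], [0, 0, 0], 0.03],
    [[0, 0.001, 0.002], [0, 0, 0], 0.03],
    [[0, 0.001, 0.003], [0, 0, 0], 0.03],
    [[0, 0.001, 0.004], [0, 0, 0], 0.03],
    [[0, 0.001, 0.005], [0, 0, 0], 0.03],
  ],
)

```text
time_s: 39.42
tool_pos: [0.5339, 0.3541, 0.0581]
tool_rot: [180.0, 0.0, -6.0]
force: [-1.1, -4.1, 3.0]
grip_width: 0.0417
```

```bash
python3 tq.py
```

```text
F [-0.64 -4.65  1.67] T [-1.169  0.16  -0.024] [0.5338 0.3541 0.0578] 39.6667
0.2 ry -0.1424 rx -0.0197
0.22 ry -0.0869 rx -0.0121
0.24 ry -0.0313 rx -0.0045
```

Emit:
send_rows(
  steps=[
    [[0, 0.001, 0.001], [0, 0, 0], 0.03],
    [[0, 0.0015, 0.003], [0, 0, 0], 0.03],
    [[0, 0.0015, 0.005], [0, 0, 0], 0.03],
    [[0, 0.0015, 0.007], [0, 0, 0], 0.03],
    [[0, 0.0015, 0.009], [0, 0, 0], 0.03],
  ],
)

```text
time_s: 40.13
tool_pos: [0.5338, 0.3533, 0.0504]
tool_rot: [-180.0, 0.0, -6.0]
force: [-7.0, -5.7, 22.0]
grip_width: 0.0417
```

```bash
python3 tq.py;  python3 -c "
from h import *
s=cam('scene','s30.png');im=s['pixels'][200:240,455:500,::-1].astype(float);im=np.clip((im-15)*2.5,0,255).astype(np.uint8);cv2.imwrite('pics/p23.png',cv2.resize(im,None,fx=16,fy=16,interpolation=cv2.INTER_CUBIC))"
```

```text
F [-4.18 -4.69 12.15] T [-1.262  0.962 -0.021] [0.5338 0.3533 0.0505] 40.3833
0.2 ry -0.0266 rx -0.0104
0.22 ry -0.0189 rx -0.0035
0.24 ry -0.0112 rx 0.0034
```

View pics/p23.png

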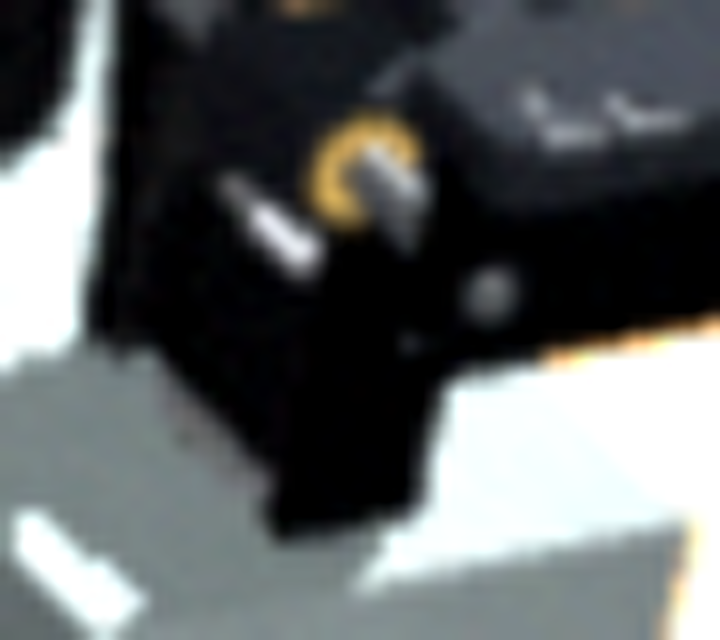

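View pics/s30.png

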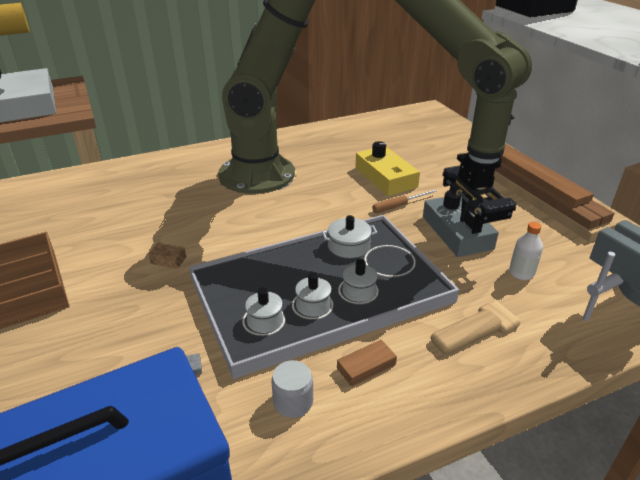

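Emit:
send_rows(
  steps=[
    [[0, 0, -0.002], [0, 0, 0], 0.03],
    [[0, 0, -0.0025], [0, 0, 0], 0.03],
    [[0, 0, -0.0025], [0, 0, 0], 0.055],
    [[0, 0, -0.0025], [0, 0, 0], 0.06],
    [[0, 0, -0.0025], [0, 0, 0], 0.06],
  ],
)

```text
time_s: 40.9
tool_pos: [0.5336, 0.3541, 0.0515]
tool_rot: [-179.9, 0.0, -6.0]
force: [0.2, 0.6, -0.2]
grip_width: 0.0541
```

Emit:
send_rows(
  steps=[
    [[0, 0, 0], [0, 0, 0], 0.06],
    [[0, 0, 0], [0, 0, 0], 0.06],
    [[0, 0, -0.015], [0, 0, 0], 0.06],
    [[0, 0, -0.04], [0, 0, 0], 0.06],
    [[0, 0, -0.07], [0, 0, 0], 0.06],
  ],
)

```text
time_s: 41.32
tool_pos: [0.5325, 0.3523, 0.1204]
tool_rot: [179.8, 0.2, -6.0]
force: [0.3, 0.2, 0.5]
grip_width: 0.0602
```

```bash
python3 st.py;  python3 - <<'E'
from h import *
s=cam('scene','s31.png');c=cam('top','t8.png');crop(s,"p24.png",410,510,150,260,5.5)
u=darkblob(s,350,222); print(u)
x,r=fitcyl([s],[u[0]],.01,.073,.103,(.45,.1));print(x,r)
u2=darkblob(c,*cylcent(c,*x,.01,.073,.103));print(u2); print(fitcyl([c],[u2[0]],.01,.073,.103,x))
E
```

```text
t 41.3167 pos [0.5325 0.3523 0.1204] rot [ 1.7984e+02  1.6000e-01 -6.0100e+00] F [0.3 0.2 0.5] w 0.0602 cmd [0.538, 0.352, 0.18, -6.0]
(array([349.19354839, 222.66666667]), np.int32(93))
[0.45778674 0.07272224] [ 1.54800659e-07 -2.98744141e-07]
(array([280.41176471, 250.88235294]), np.int32(17))
(array([0.45434936, 0.07259673]), array([ 2.26992825e-09, -2.09536182e-07]))
```

View pics/p24.png

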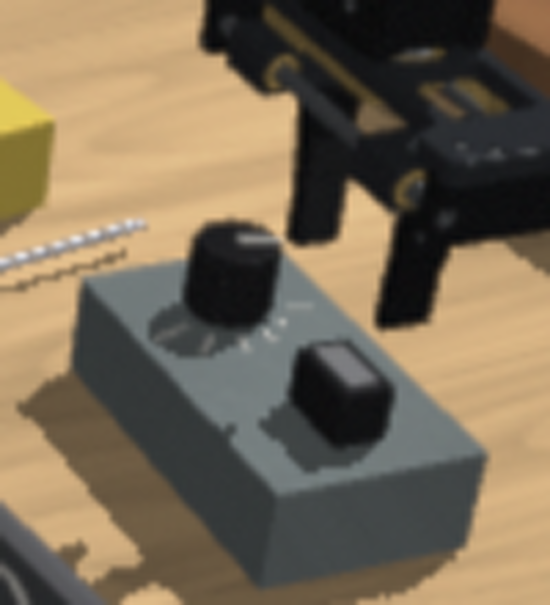

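View pics/t8.png

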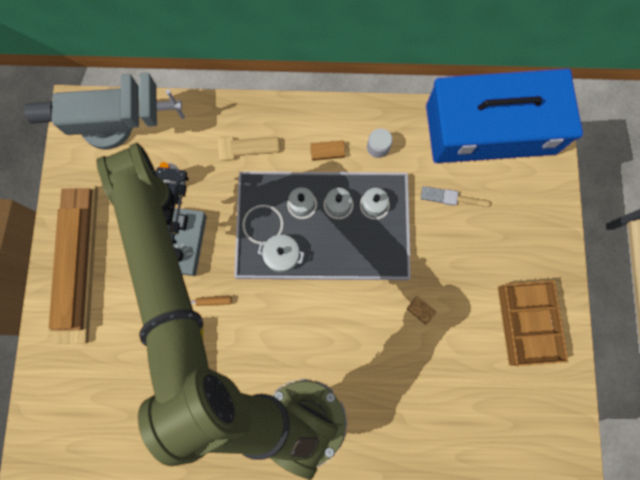

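```bash
python3 - <<'E'
from h import *
s=cam('scene'); 
for z in (.078,.080,.083): print(z,proj(s,(.5374,.352,z)))
im=cv2.resize(s["pixels"][200:240,450:495,::-1],None,fx=16,fy=16,interpolation=cv2.INTER_CUBIC)
f=lambda P:tuple(((proj(s,P)-(450,200)+.5)*16-.5).astype(int))
sp=(.5374,.352,-.102)
for z,col in ((.05,(0,255,0)),(.078,(0,0,255))):
    Q=[f(w3(sp,l,z)) for l in ((.021,.013),(.021,-.013),(-.021,-.013),(-.021,.013))]
    for i in range(4): cv2.line(im,Q[i-1],Q[i],col,1)
cv2.imwrite("pics/p25.png",im)
for z in (.078,.083):
    p=rectfit([(s,[0,1,2,3])],(.5374,.352,-.1),.0155,.0075,z);print(z,p)
E
python3 st.py
```

```text
0.078 [472.32519701 216.54061599]
0.08 [472.46873177 215.82112587]
0.083 [472.68454005 214.7393536 ]
edge res [(0, -0.8), (1, 0.41), (2, 0.36), (3, -0.7)]
0.078 [ 0.53437923  0.35537177 -0.27321157]
edge res [(0, 0.12), (1, -0.11), (2, 0.34), (3, -0.65)]
0.083 [ 0.53995115  0.34853524 -0.1134959 ]
t 41.4667 pos [0.5357 0.3541 0.1246] rot [-179.74   -0.23   -6.02] F [ 0.1 -0.2 -0.8] w 0.0603 cmd [0.538, 0.352, 0.18, -6.0]
```

View pics/p25.png

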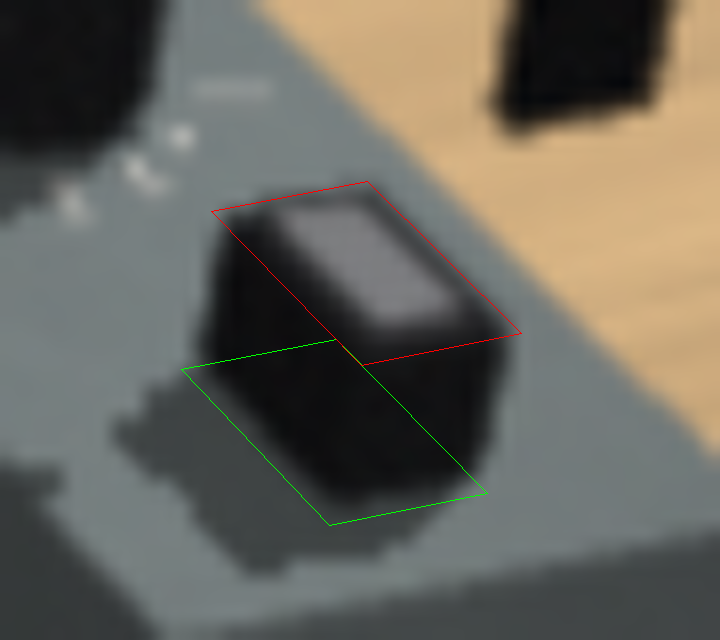

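```bash
python3 - <<'E'
from h import *
s=cam('scene')
g=s["pixels"].astype(float).mean(axis=2)
# patch = gray (90..170) inside head; centroid by threshold 75
def patchcent(u0,v0,w=7):
    m=np.zeros_like(g);yy,xx=np.mgrid[v0-w:v0+w+1,u0-w:u0+w+1]
    sub=g[v0-w:v0+w+1,u0-w:u0+w+1]; return sub,xx,yy
sub,xx,yy=patchcent(472,216); print(sub.astype(int))
E
```

```text
[[125 125 125 126 126 125 125 125 126 129 144 164 170 171 171]
 [125 125 125 126 126 124 122 123 122 125 130 146 169 174 173]
 [125 122 121 120 120 119 106 104 104 120 124 130 146 166 170]
 [117  91  88  84  79  85  88  77  69 102 121 125 130 145 165]
 [ 64  54  83 111 114 115 117 111  82  70 102 120 124 129 144]
 [ 30  35  60 105 122 124 124 123 113  83  71 102 119 123 128]
 [ 18  23  38  68 106 122 124 125 123 114  82  70 101 118 121]
 [ 16  18  25  38  68 107 122 125 125 123 114  82  70 101 119]
 [ 15  15  16  24  40  69 106 122 125 125 124 114  82  71 100]
 [ 15  15  14  18  26  40  68 107 122 124 124 122 110  77  66]
 [ 14  15  14  14  17  26  40  69 106 117 110 101  88  69  46]
 [ 16  15  14  14  15  17  26  40  61  68  62  58  50  43  34]
 [ 15  14  13  15  14  15  18  28  35  36  34  30  28  26  24]
 [ 14  16  15  15  15  15  16  20  23  23  22  21  20  19  19]
 [ 14  14  16  16  15  16  16  18  18  19  17  19  18  18  17]]
```

```bash
python3 - <<'E'
from h import *
s=cam('scene');g=s["pixels"].astype(float).mean(axis=2)
for th in (90,95,100,105):
    n,l,st,ce=cv2.connectedComponentsWithStats((g>th).astype(np.uint8),connectivity=4); k=l[216,472]; print(th,ce[k],st[k,4])
for x in (.5364,.5374,.5384):
  for y in (.351,.352,.353): print(x,y,[proj(s,(x,y,z)).round(2).tolist() for z in (.078,.080,.082)])
E
```

```text
90 [472.38461538 215.92307692] 39
95 [472.38461538 215.92307692] 39
100 [472.38461538 215.92307692] 39
105 [472.28947368 215.84210526] 38
0.5364 0.351 [[471.71, 216.42], [471.85, 215.7], [471.99, 214.98]]
0.5364 0.352 [[472.06, 216.32], [472.2, 215.6], [472.35, 214.88]]
0.5364 0.353 [[472.42, 216.23], [472.56, 215.51], [472.7, 214.79]]
0.5374 0.351 [[471.97, 216.64], [472.11, 215.92], [472.26, 215.2]]
0.5374 0.352 [[472.33, 216.54], [472.47, 215.82], [472.61, 215.1]]
0.5374 0.353 [[472.68, 216.44], [472.82, 215.72], [472.97, 215.0]]
0.5384 0.351 [[472.23, 216.86], [472.38, 216.14], [472.52, 215.41]]
0.5384 0.352 [[472.59, 216.76], [472.73, 216.04], [472.88, 215.32]]
0.5384 0.353 [[472.94, 216.66], [473.09, 215.94], [473.23, 215.22]]
```

```bash
python3 st.py; echo '[0.535,0.3535,0.124,-6]'>cmd.json; python3 pl.py .457 .073 .135 0 .05 30
```

```text
t 41.5667 pos [0.5336 0.353  0.1213] rot [-1.7998e+02  2.0000e-02 -6.0100e+00] F [ 0.5  0.3 -0.8] w 0.06 cmd [0.538, 0.352, 0.18, -6.0]
meas-cmd [-0.0014 -0.0005 -0.0027] -0.01 41.5667 rot [-1.7998e+02  2.0000e-02 -6.0100e+00]
[[[-0.0048, 0.0287, -0.0011], [0, 0, -0.0105], 0.05], [[-0.0097, 0.0574, -0.0022], [0, 0, -0.0209], 0.05], [[-0.0145, 0.0861, -0.0033], [0, 0, -0.0314], 0.05], [[-0.0193, 0.1148, -0.0044], [0, 0, -0.0419], 0.05], [[-0.0241, 0.1436, -0.0055], [0, 0, -0.0524], 0.05]]
[[[-0.0063, 0.0284, -0.0011], [0, 0, -0.0105], 0.05], [[-0.0126, 0.0568, -0.0022], [0, 0, -0.0209], 0.05], [[-0.019, 0.0853, -0.0033], [0, 0, -0.0314], 0.05], [[-0.0253, 0.1137, -0.0044], [0, 0, -0.0419], 0.05], [[-0.0316, 0.1421, -0.0055], [0, 0, -0.0524], 0.05]]
```

Emit:
send_rows(
  steps=[
    [[-0.003, 0.015, -0.002], [0, 0, -0.01], 0.05],
    [[-0.008, 0.045, -0.004], [0, 0, -0.021], 0.05],
    [[-0.0135, 0.078, -0.006], [0, 0, -0.031], 0.05],
    [[-0.019, 0.112, -0.008], [0, 0, -0.042], 0.05],
    [[-0.024, 0.143, -0.01], [0, 0, -0.052], 0.05],
  ],
)

```text
time_s: 41.98
tool_pos: [0.4934, 0.2109, 0.13]
tool_rot: [179.9, 0.1, -3.0]
force: [-0.1, -0.7, -0.5]
grip_width: 0.0503
```

Emit:
send_rows(
  steps=[
    [[-0.007, 0.033, 0], [0, 0, -0.0105], 0.05],
    [[-0.014, 0.067, 0], [0, 0, -0.021], 0.05],
    [[-0.022, 0.1, 0], [0, 0, -0.0315], 0.05],
    [[-0.028, 0.128, 0], [0, 0, -0.042], 0.05],
    [[-0.031, 0.1415, 0], [0, 0, -0.0525], 0.05],
  ],
)

```text
time_s: 42.4
tool_pos: [0.4546, 0.0698, 0.1303]
tool_rot: [180.0, 0.2, -0.2]
force: [0.8, 0.9, 1.0]
grip_width: 0.0499
```

Emit:
send_rows(
  steps=[
    [[0, 0, 0], [0, 0, 0], 0.05],
    [[0, 0, 0], [0, 0, 0], 0.05],
    [[0, 0, 0], [0, 0, 0], 0.05],
    [[0, 0, 0], [0, 0, 0], 0.05],
    [[0, 0, 0], [0, 0, 0], 0.05],
  ],
)

```text
time_s: 42.82
tool_pos: [0.4568, 0.0748, 0.1314]
tool_rot: [180.0, -0.0, 0.1]
force: [0.1, 0.6, -0.2]
grip_width: 0.0502
```

```bash
python3 st.py;  python3 - <<'E'
from h import *
s=cam('scene','s32.png');crop(s,"p26.png",280,510,150,300,3.2)
knobs([s],[(.4578,.0727),(.6075,.0228),(.609,-.0819),(.611,-.186)])
E
```

```text
t 42.8167 pos [0.4568 0.0748 0.1314] rot [ 1.7996e+02 -0.0000e+00  1.0000e-01] F [ 0.1  0.6 -0.2] w 0.0502 cmd [0.457, 0.073, 0.135, 0.0]
knob [0.4573 0.0731] res px [ 0. -0.] areas [95]
knob [0.6019 0.0213] res px [ 0. -0.] areas [167]
knob [ 0.6006 -0.0781] res px [-0. -0.] areas [263]
knob [ 0.5993 -0.1815] res px [ 0. -0.] areas [332]
```

View pics/p26.png

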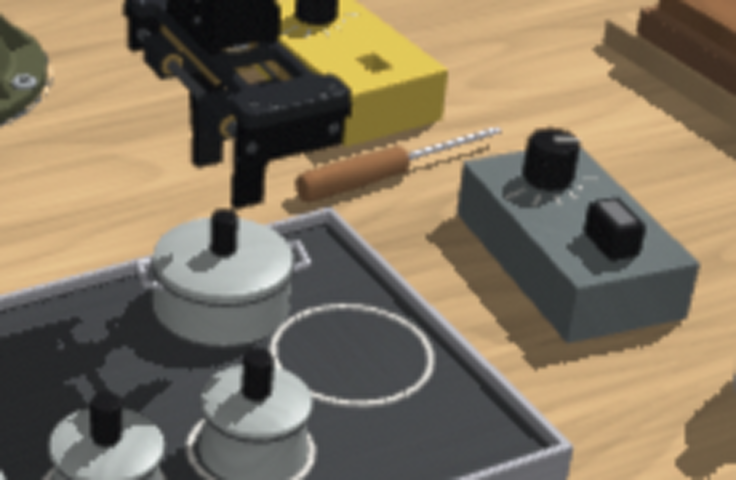

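Emit:
send_rows(
  steps=[
    [[0, 0.0015, 0.005], [0, 0, 0], 0.05],
    [[0, 0.0015, 0.02], [0, 0, 0], 0.05],
    [[0, 0.0015, 0.035], [0, 0, 0], 0.05],
    [[0, 0.0015, 0.045], [0, 0, 0], 0.05],
    [[0, 0.0015, 0.0495], [0, 0, 0], 0.05],
  ],
  grip_force=5,
)

```text
time_s: 43.28
tool_pos: [0.4555, 0.0717, 0.0804]
tool_rot: [179.9, 0.1, -0.0]
force: [-0.9, -0.2, 0.3]
grip_width: 0.0505
```

Emit:
send_rows(
  steps=[
    [[0, 0, 0], [0, 0, 0], 0.04],
    [[0, 0, 0], [0, 0, 0], 0.03],
    [[0, 0, 0], [0, 0, 0], 0.02],
    [[0, 0, 0], [0, 0, 0], 0.01],
    [[0, 0, 0], [0, 0, 0], 0.01],
  ],
)

```text
time_s: 43.7
tool_pos: [0.4568, 0.0722, 0.0826]
tool_rot: [-180.0, -0.0, -0.0]
force: [-2.5, 0.7, 0.5]
grip_width: 0.0242
```

```bash
python3 st.py; python3 - <<'E'
from h import *
s=cam('scene');print(circfit(s,proj(s,(.5437,.1327,.025)),.057)); c=cam('top');print(circfit(c,proj(c,(.5437,.1327,.025)),.057))
crop(s,"p27.png",280,460,150,300,3.6)
E
```

```text
t 43.7 pos [0.4568 0.0722 0.0826] rot [-1.7996e+02 -4.0000e-02 -2.0000e-02] F [-2.5  0.7  0.5] w 0.0242 cmd [0.457, 0.073, 0.135, 0.0]
(array([0.54416468, 0.13158064]), 254, np.float64(0.0021359021909221846))
(array([0.5435473 , 0.13035907]), 55, np.float64(0.0019353096885228423))
```

View pics/p27.png

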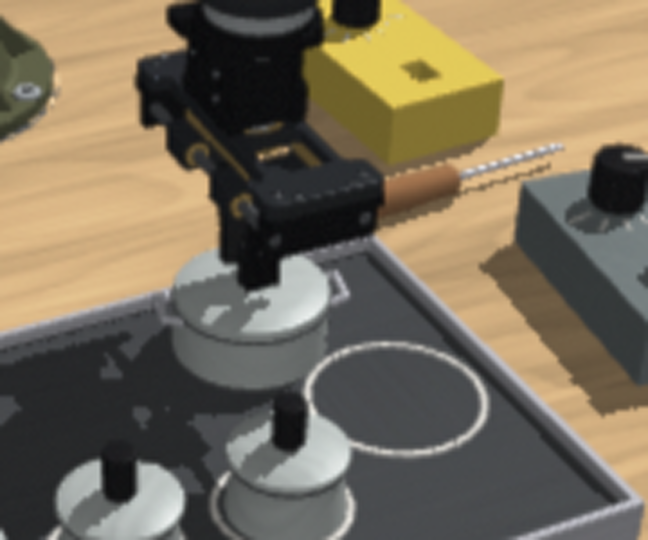

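Emit:
send_rows(
  steps=[
    [[0, 0, 0], [0, 0, 0], 0.01],
    [[0, 0, 0.001], [0, 0, 0], 0.01],
    [[0.002, -0.001, 0.0015], [0, 0, 0], 0.01],
    [[0.006, -0.004, 0.0015], [0, 0, 0], 0.01],
    [[0.012, -0.008, 0.0015], [0, 0, 0], 0.01],
  ],
)

```text
time_s: 44.22
tool_pos: [0.4682, 0.0793, 0.0809]
tool_rot: [180.0, 0.1, -0.1]
force: [-3.2, -1.8, 4.7]
grip_width: 0.0198
```

Emit:
send_rows(
  steps=[
    [[0.008, -0.0055, 0], [0, 0, 0], 0.01],
    [[0.016, -0.011, 0], [0, 0, 0], 0.01],
    [[0.024, -0.016, 0], [0, 0, 0], 0.01],
    [[0.032, -0.0215, 0], [0, 0, 0], 0.01],
    [[0.04, -0.027, 0], [0, 0, 0], 0.01],
  ],
)

```text
time_s: 44.63
tool_pos: [0.5092, 0.107, 0.0809]
tool_rot: [180.0, 0.0, -0.0]
force: [-2.5, -2.1, 7.1]
grip_width: 0.0199
```

Emit:
send_rows(
  steps=[
    [[0.008, -0.0055, 0], [0, 0, 0], 0.01],
    [[0.016, -0.011, 0], [0, 0, 0], 0.01],
    [[0.024, -0.0165, 0], [0, 0, 0], 0.01],
    [[0.031, -0.0215, 0], [0, 0, 0], 0.01],
    [[0.035, -0.024, 0], [0, 0, 0], 0.01],
  ],
)

```text
time_s: 45.05
tool_pos: [0.5447, 0.1315, 0.0809]
tool_rot: [180.0, -0.0, 0.0]
force: [-2.7, -1.5, 7.5]
grip_width: 0.02
```

Emit:
send_rows(
  steps=[
    [[0, 0, 0], [0, 0, 0], 0.01],
    [[0, 0, 0], [0, 0, 0], 0.01],
    [[0, 0, 0], [0, 0, 0], 0.05],
    [[0, 0, 0], [0, 0, 0], 0.05],
    [[0, 0, 0], [0, 0, 0], 0.05],
  ],
)

```text
time_s: 45.47
tool_pos: [0.5428, 0.1307, 0.0801]
tool_rot: [180.0, 0.1, -0.0]
force: [0.1, -0.7, -0.1]
grip_width: 0.0326
```

```bash
python3 st.py; python3 - <<'E'
from h import *
s=cam('scene')
crop(s,"p28.png",280,460,150,300,3.6)
E
```

```text
t 45.4667 pos [0.5428 0.1307 0.0801] rot [ 1.7999e+02  7.0000e-02 -4.0000e-02] F [ 0.1 -0.7 -0.1] w 0.0326 cmd [0.457, 0.073, 0.135, 0.0]
```

View pics/p28.png

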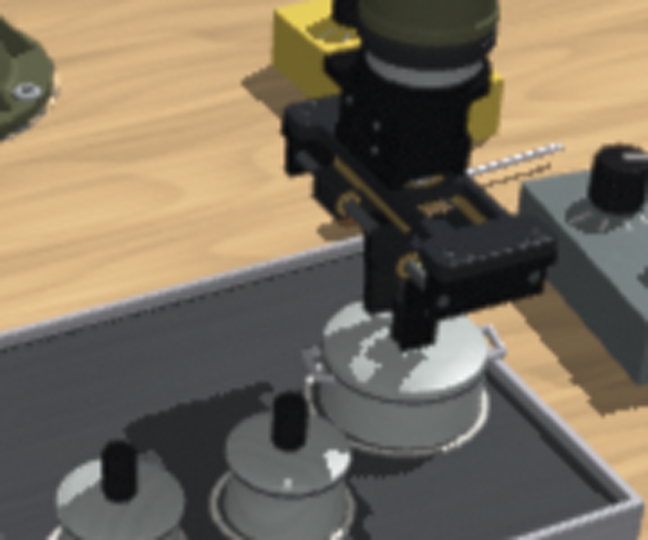

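Emit:
send_rows(
  steps=[
    [[0, 0, 0], [0, 0, 0], 0.05],
    [[0, 0, 0], [0, 0, 0], 0.05],
    [[0, 0, -0.015], [0, 0, 0], 0.05],
    [[0, 0, -0.035], [0, 0, 0], 0.05],
    [[0, 0, -0.05], [0, 0, 0], 0.05],
  ],
)

```text
time_s: 45.93
tool_pos: [0.5436, 0.1308, 0.1314]
tool_rot: [180.0, -0.0, -0.0]
force: [-0.3, -0.3, 0.7]
grip_width: 0.0496
```

Emit:
send_rows(
  steps=[
    [[0, -0.015, 0], [0, 0, 0.02], 0.03],
    [[-0.001, -0.045, 0], [0, 0, 0.04], 0.01],
    [[-0.002, -0.08, 0], [0, 0, 0.06], 0],
    [[-0.004, -0.115, 0], [0, 0, 0.08], 0],
    [[-0.006, -0.15, 0], [0, 0, 0.1], 0],
  ],
)

```text
time_s: 46.35
tool_pos: [0.5374, 0.2824, 0.1307]
tool_rot: [-180.0, -0.0, -5.9]
force: [0.3, 0.7, -0.2]
grip_width: 0.0246
```

```bash
python3 st.py; python3 - <<'E'
from h import *
s=cam('scene','s33.png')
knobs([s],[(.544,.132),(.6075,.0228),(.609,-.0819),(.611,-.186)])
E
```

```text
t 46.35 pos [0.5374 0.2824 0.1307] rot [-179.96   -0.     -5.85] F [ 0.3  0.7 -0.2] w 0.0246 cmd [0.457, 0.073, 0.135, 0.0]
knob [0.5425 0.1352] res px [-0.  0.] areas [142]
knob [0.6076 0.0227] res px [ 0. -0.] areas [136]
knob [ 0.6088 -0.0818] res px [-0. -0.] areas [157]
knob [ 0.6019 -0.1876] res px [0. 0.] areas [256]
```

View pics/s33.png

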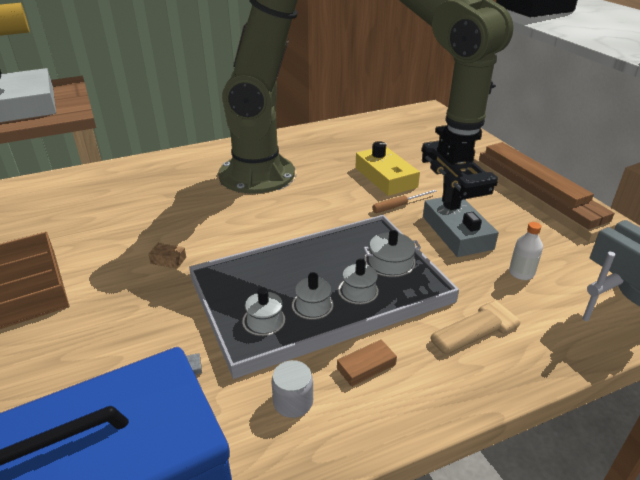

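Emit:
send_rows(
  steps=[
    [[-0.002, -0.015, 0], [0, 0, 0], 0],
    [[-0.005, -0.035, 0], [0, 0, 0], 0],
    [[-0.008, -0.055, 0], [0, 0, 0], 0],
    [[-0.01, -0.067, 0], [0, 0, 0], 0],
    [[-0.011, -0.072, 0], [0, 0, 0], 0],
  ],
)

```text
time_s: 46.82
tool_pos: [0.5333, 0.3562, 0.1303]
tool_rot: [-180.0, 0.0, -5.6]
force: [0.8, 0.8, -0.7]
grip_width: 0.0005
```

Emit:
send_rows(
  steps=[
    [[0, 0, 0], [0, 0, 0], 0],
    [[0, 0, 0.01], [0, 0, 0], 0],
    [[0, 0, 0.022], [0, 0, 0], 0],
    [[0, 0, 0.032], [0, 0, 0], 0],
    [[0, 0, 0.038], [0, 0, 0], 0],
  ],
)

```text
time_s: 47.23
tool_pos: [0.5331, 0.3519, 0.0902]
tool_rot: [179.9, 0.1, -5.8]
force: [0.3, -0.5, 0.1]
grip_width: 0.0005
```

```bash
python3 st.py; python3 - <<'E'
from h import *
s=cam('scene')
crop(s,"p29.png",420,510,150,260,5)
E
```

```text
t 47.2333 pos [0.5331 0.3519 0.0902] rot [ 1.7987e+02  1.2000e-01 -5.8500e+00] F [ 0.3 -0.5  0.1] w 0.0005 cmd [0.457, 0.073, 0.135, 0.0]
```

View pics/p29.png

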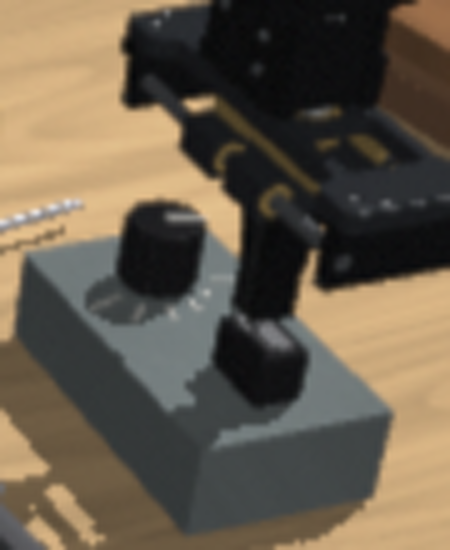

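Emit:
send_rows(
  steps=[
    [[0, 0, 0.003], [0, 0, 0], 0],
    [[0, 0, 0.006], [0, 0, 0], 0],
    [[0, 0, 0.009], [0, 0, 0], 0],
    [[0, 0, 0.012], [0, 0, 0], 0],
    [[0, 0, 0.014], [0, 0, 0], 0],
  ],
)

```text
time_s: 47.7
tool_pos: [0.534, 0.3538, 0.0785]
tool_rot: [-180.0, -0.0, -5.8]
force: [-0.9, -0.9, 9.3]
grip_width: 0.0006
```

Emit:
send_rows(
  steps=[
    [[0, 0, 0.001], [0, 0, 0], 0],
    [[0, 0, 0.002], [0, 0, 0], 0],
    [[0, 0, 0.003], [0, 0, 0], 0],
    [[0, 0, 0.003], [0, 0, 0], 0],
    [[0, 0, 0.003], [0, 0, 0], 0],
  ],
)

```text
time_s: 48.12
tool_pos: [0.534, 0.3539, 0.0784]
tool_rot: [-179.9, 0.0, -5.8]
force: [-5.8, -2.8, 15.0]
grip_width: 0.0005
```

```bash
python3 st.py; python3 - <<'E'
from h import *
s=cam('scene')
crop(s,"p30.png",450,500,180,240,11)
E
```

```text
t 48.1167 pos [0.534  0.3539 0.0784] rot [-1.7992e+02  3.0000e-02 -5.7500e+00] F [-5.8 -2.8 15. ] w 0.0005 cmd [0.457, 0.073, 0.135, 0.0]
```

View pics/p30.png

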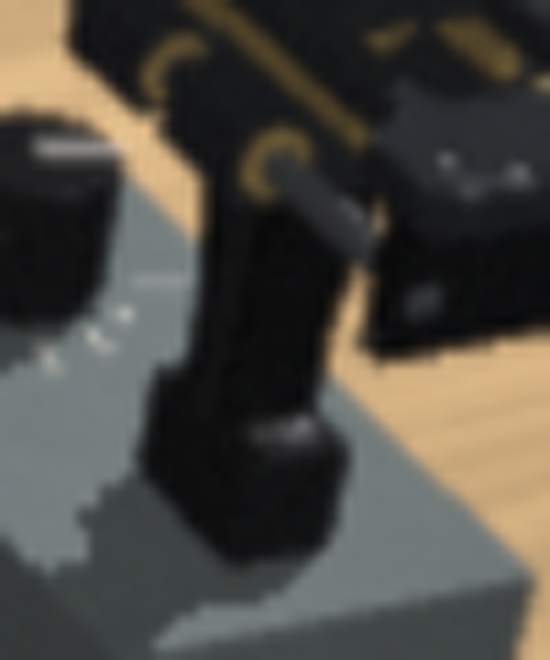

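Emit:
send_rows(
  steps=[
    [[0, 0, 0.001], [0, 0, 0], 0],
    [[0, 0, 0.002], [0, 0, 0], 0],
    [[0, 0, 0.002], [0, 0, 0], 0],
    [[0, 0, 0], [0, 0, 0], 0],
    [[0, 0, -0.004], [0, 0, 0], 0],
  ],
)

```text
time_s: 48.58
tool_pos: [0.5341, 0.3539, 0.0806]
tool_rot: [-179.9, -0.0, -5.8]
force: [0.2, -0.1, -0.5]
grip_width: 0.0002
```

Emit:
send_rows(
  steps=[
    [[0, 0, -0.015], [0, 0, 0], 0],
    [[0, 0, -0.03], [0, 0, 0], 0.03],
    [[0, 0, -0.05], [0, 0, 0], 0.075],
    [[0, 0, -0.06], [0, 0, 0], 0.075],
    [[0, 0, -0.06], [0, 0, 0], 0.075],
  ],
)

```text
time_s: 49.0
tool_pos: [0.5356, 0.3546, 0.1423]
tool_rot: [-179.8, -0.2, -5.8]
force: [1.1, 0.6, -0.3]
grip_width: 0.0194
```

```bash
python3 st.py; python3 - <<'E'
from h import *
s=cam('scene','s34.png')
crop(s,"p31.png",450,500,180,240,11)
g=s["pixels"].astype(float).mean(axis=2)
n,l,st,ce=cv2.connectedComponentsWithStats((g>95).astype(np.uint8),connectivity=4); k=l[216,472]; print(ce[k],st[k,4])
E
```

```text
t 49.0 pos [0.5356 0.3546 0.1423] rot [-179.79   -0.21   -5.76] F [ 1.1  0.6 -0.3] w 0.0194 cmd [0.457, 0.073, 0.135, 0.0]
[472.38461538 215.92307692] 39
```

View pics/p31.png

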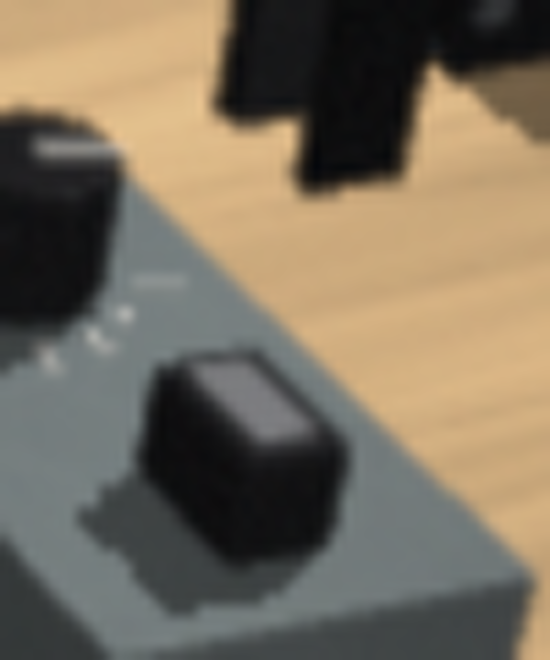

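```bash
python3 - <<'E'
from h import *
c=cam('top');s=cam('scene')
crop(c,"t9.png",230,420,165,285,4.2);crop(s,"s35.png",340,440,215,290,7.5)
G=[(.5440,.132),(.6064,.0224),(.6074,-.0819),(.6099,-.1863)]
print("top");knobs([c],G)
E
python3 st.py
```

```text
top
knob [0.5456 0.133 ] res px [0. 0.] areas [21]
knob [0.6071 0.022 ] res px [-0. -0.] areas [32]
knob [ 0.6075 -0.0816] res px [0. 0.] areas [30]
knob [ 0.6106 -0.1874] res px [-0. -0.] areas [22]
t 49.15 pos [0.5334 0.3535 0.1385] rot [ 1.7995e+02  5.0000e-02 -5.7500e+00] F [-0.1 -0.5 -0.1] w 0.0312 cmd [0.457, 0.073, 0.135, 0.0]
```

View pics/t9.png

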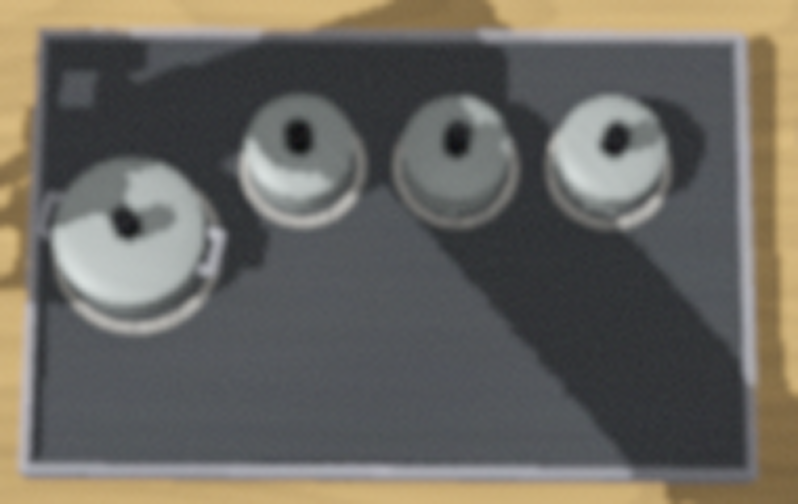

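View pics/s35.png

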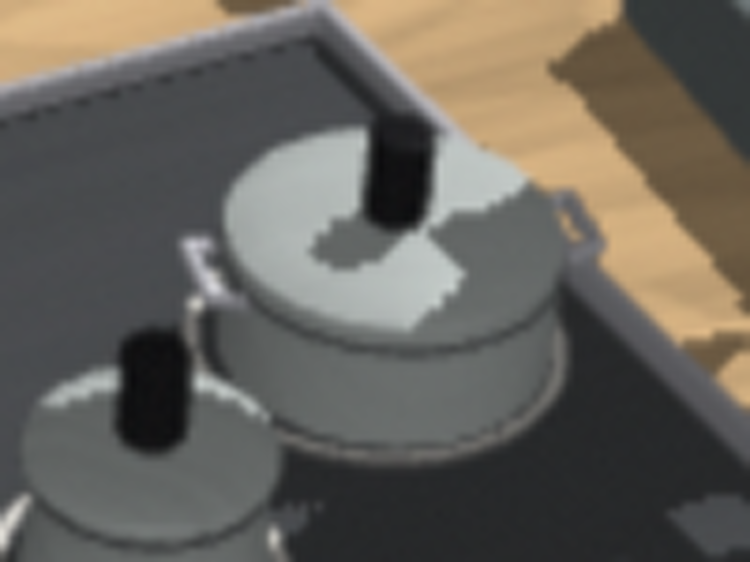

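Emit:
send_rows(
  steps=[
    [[0, 0, 0.01], [0, 0, 0], 0.06],
    [[0, 0, 0.03], [0, 0, 0], 0.06],
    [[0, 0, 0.05], [0, 0, 0], 0.06],
    [[0, 0, 0.068], [0, 0, 0], 0.06],
    [[0, 0, 0.078], [0, 0, 0], 0.06],
  ],
  grip_force=15,
)

```text
time_s: 49.57
tool_pos: [0.5318, 0.3524, 0.0573]
tool_rot: [179.8, 0.2, -5.8]
force: [-0.5, 0.1, 0.3]
grip_width: 0.0584
```

Emit:
send_rows(
  steps=[
    [[0, 0, 0.002], [0, 0, 0], 0.06],
    [[0, 0, 0.004], [0, 0, 0], 0.05],
    [[0, 0, 0.004], [0, 0, 0], 0.045],
    [[0, 0, 0.004], [0, 0, 0], 0.035],
    [[0, 0, 0.004], [0, 0, 0], 0.03],
  ],
)

```text
time_s: 49.98
tool_pos: [0.5346, 0.3541, 0.0587]
tool_rot: [-179.9, -0.1, -5.8]
force: [-0.0, -0.5, -0.1]
grip_width: 0.0418
```

```bash
python3 st.py
```

```text
t 49.9833 pos [0.5346 0.3541 0.0587] rot [-1.7992e+02 -7.0000e-02 -5.7600e+00] F [-0.  -0.5 -0.1] w 0.0418 cmd [0.457, 0.073, 0.135, 0.0]
```

Emit:
send_rows(
  steps=[
    [[0, 0, 0], [0, 0, 0], 0.03],
    [[0, 0, -0.002], [0, 0, 0], 0.03],
    [[0, 0, -0.004], [0, 0, 0], 0.03],
    [[0, 0, -0.006], [0, 0, 0], 0.03],
    [[0, 0, -0.008], [0, 0, 0], 0.03],
  ],
)

```text
time_s: 50.4
tool_pos: [0.5339, 0.3538, 0.0659]
tool_rot: [-180.0, -0.0, -5.8]
force: [0.9, 0.5, -0.8]
grip_width: 0.0419
```

Emit:
send_rows(
  steps=[
    [[0, 0, 0], [0, 0, 0], 0.03],
    [[0, 0, 0], [0, 0, 0], 0.03],
    [[0, 0, 0], [0, 0, 0], 0.03],
    [[0, 0, 0], [0, 0, 0], 0.03],
    [[0, 0, 0], [0, 0, 0], 0.03],
  ],
)

```text
time_s: 50.82
tool_pos: [0.5338, 0.3536, 0.0654]
tool_rot: [180.0, 0.0, -5.8]
force: [0.1, -1.2, -0.2]
grip_width: 0.0418
```

```bash
python3 st.py;python3 - <<'E'
from h import *
s=cam('scene','s36.png')
crop(s,"p32.png",450,500,180,240,11)
E
```

```text
t 50.8167 pos [0.5338 0.3536 0.0654] rot [ 1.7999e+02  1.0000e-02 -5.7600e+00] F [ 0.1 -1.2 -0.2] w 0.0418 cmd [0.457, 0.073, 0.135, 0.0]
```

View pics/p32.png

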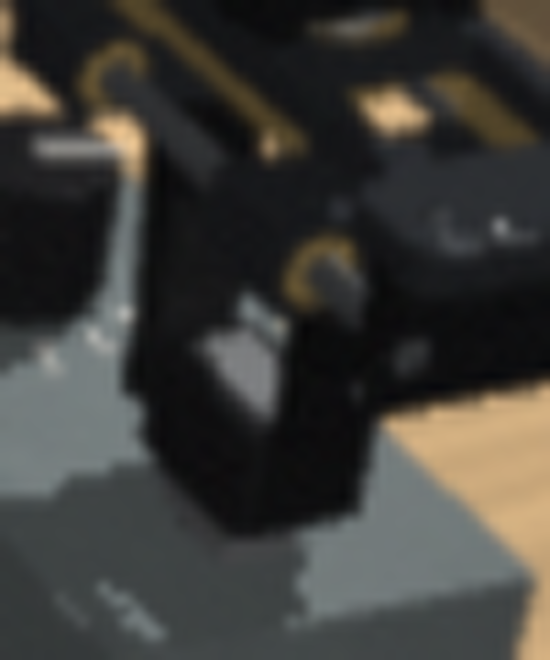

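View pics/s36.png

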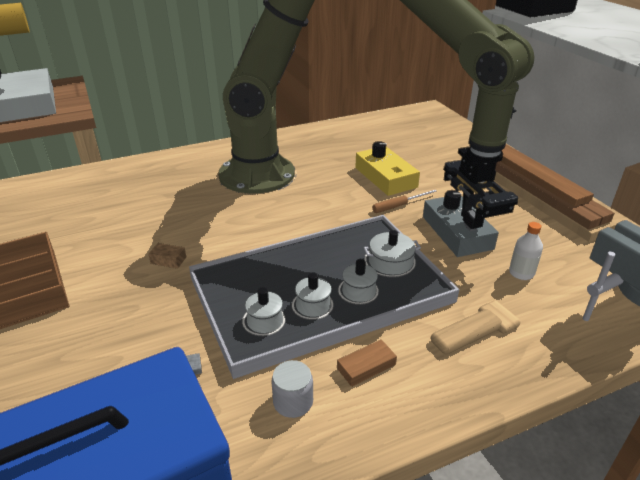

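Emit:
send_rows(
  steps=[
    [[0, 0, 0.002], [0, 0, 0], 0.03],
    [[0, 0, 0.004], [0, 0, 0], 0.03],
    [[0, 0, 0.006], [0, 0, 0], 0.03],
    [[0, 0, 0.008], [0, 0, 0], 0.03],
    [[0, 0, 0.009], [0, 0, 0], 0.03],
  ],
)

```text
time_s: 51.28
tool_pos: [0.5338, 0.3537, 0.0585]
tool_rot: [-180.0, 0.1, -5.8]
force: [-6.4, -4.5, 17.0]
grip_width: 0.0418
```

Emit:
send_rows(
  steps=[
    [[0, 0, 0], [0, 0, 0], 0.06],
    [[0, 0, 0], [0, 0, 0], 0.06],
    [[0, 0, 0], [0, 0, 0], 0.06],
    [[0, 0, 0], [0, 0, 0], 0.06],
    [[0, 0, -0.015], [0, 0, 0], 0.06],
  ],
)

```text
time_s: 51.7
tool_pos: [0.5318, 0.3525, 0.0685]
tool_rot: [179.8, 0.2, -5.7]
force: [-0.4, 0.0, -0.7]
grip_width: 0.0588
```

Emit:
send_rows(
  steps=[
    [[0, 0, -0.018], [0, 0, 0], 0.04],
    [[0, 0, -0.018], [0, 0, 0], 0.02],
    [[0, 0, -0.018], [0, 0, 0], 0],
    [[0, 0, -0.018], [0, 0, 0], 0],
    [[0, 0, -0.018], [0, 0, 0], 0],
  ],
)

```text
time_s: 52.12
tool_pos: [0.5332, 0.3533, 0.0884]
tool_rot: [179.9, 0.1, -5.8]
force: [0.1, 0.1, 0.2]
grip_width: 0.0345
```

```bash
python3 st.py
```

```text
t 52.1167 pos [0.5332 0.3533 0.0884] rot [ 1.7993e+02  7.0000e-02 -5.7500e+00] F [0.1 0.1 0.2] w 0.0345 cmd [0.457, 0.073, 0.135, 0.0]
```

Emit:
send_rows(
  steps=[
    [[0, 0, 0], [0, 0, 0], 0],
    [[0, 0, 0], [0, 0, 0], 0],
    [[0, 0, 0], [0, 0, 0], 0],
    [[0, 0, 0], [0, 0, 0], 0],
    [[0, 0, 0.003], [0, 0, 0], 0],
  ],
)

```text
time_s: 52.53
tool_pos: [0.5343, 0.3539, 0.0869]
tool_rot: [-180.0, -0.0, -5.8]
force: [-0.8, -0.7, 1.6]
grip_width: 0.0037
```

Emit:
send_rows(
  steps=[
    [[0, 0, 0.003], [0, 0, 0], 0],
    [[0, 0, 0.006], [0, 0, 0], 0],
    [[0, 0, 0.009], [0, 0, 0], 0],
    [[0, 0, 0.011], [0, 0, 0], 0],
    [[0, 0, 0.012], [0, 0, 0], 0],
  ],
)

```text
time_s: 52.95
tool_pos: [0.5339, 0.3538, 0.0783]
tool_rot: [-179.9, 0.1, -5.8]
force: [-10.1, -5.5, 28.0]
grip_width: 0.0006
```

Emit:
send_rows(
  steps=[
    [[0, 0, 0.001], [0, 0, 0], 0],
    [[0, 0, -0.005], [0, 0, 0], 0],
    [[0, 0, -0.02], [0, 0, 0], 0],
    [[0, 0, -0.045], [0, 0, 0], 0.04],
    [[0, 0, -0.07], [0, 0, 0], 0.075],
  ],
)

```text
time_s: 53.37
tool_pos: [0.5332, 0.3532, 0.1443]
tool_rot: [179.9, 0.1, -5.8]
force: [0.1, 0.4, -0.3]
grip_width: 0.0072
```

```bash
python3 st.py; python3 - <<'E'
from h import *
s=cam('scene','s37.png')
crop(s,"p33.png",420,500,170,250,8)
E
```

```text
t 53.3667 pos [0.5332 0.3532 0.1443] rot [ 1.799e+02  9.000e-02 -5.760e+00] F [ 0.1  0.4 -0.3] w 0.0072 cmd [0.457, 0.073, 0.135, 0.0]
```

View pics/p33.png

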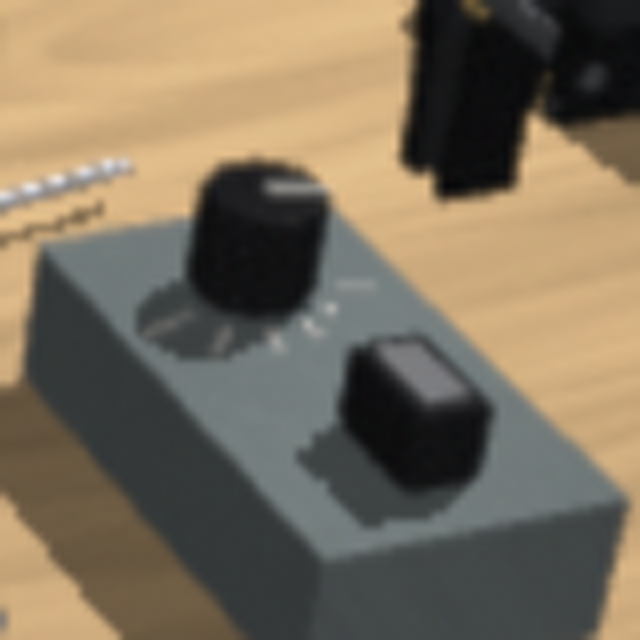

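Emit:
send_rows(
  steps=[
    [[-0.01, 0, 0], [0, 0, -0.08], 0.075],
    [[-0.025, 0, 0], [0, 0, -0.16], 0.075],
    [[-0.045, 0, 0], [0, 0, -0.24], 0.075],
    [[-0.065, 0, 0], [0, 0, -0.32], 0.075],
    [[-0.0904, 0.0006, 0], [0, 0, -0.4], 0.075],
  ],
  grip_force=12,
)

```text
time_s: 53.83
tool_pos: [0.4439, 0.3618, 0.1442]
tool_rot: [180.0, -0.1, 17.3]
force: [-0.4, -0.0, 0.8]
grip_width: 0.0431
```

Emit:
send_rows(
  steps=[
    [[0, 0, 0], [0, 0, -0.08], 0.075],
    [[0, 0, 0], [0, 0, -0.16], 0.075],
    [[0, 0, 0], [0, 0, -0.24], 0.075],
    [[0, 0, 0], [0, 0, -0.32], 0.075],
    [[0, 0, 0], [0, 0, -0.4], 0.075],
  ],
)

```text
time_s: 54.25
tool_pos: [0.4438, 0.3621, 0.1442]
tool_rot: [-180.0, 0.0, 40.3]
force: [0.1, 0.2, 0.1]
grip_width: 0.0723
```

Emit:
send_rows(
  steps=[
    [[0, 0, 0], [0, 0, 0], 0.075],
    [[0, 0, 0], [0, 0, 0], 0.075],
    [[0, 0, 0], [0, 0, 0], 0.075],
    [[0, 0, 0], [0, 0, 0], 0.075],
    [[0, 0, 0], [0, 0, 0], 0.075],
  ],
)

```text
time_s: 54.67
tool_pos: [0.4439, 0.3622, 0.1445]
tool_rot: [180.0, -0.0, 40.0]
force: [-0.1, 0.3, 0.5]
grip_width: 0.0748
```

```bash
python3 st.py
```

```text
t 54.6667 pos [0.4439 0.3622 0.1445] rot [180.    -0.    40.03] F [-0.1  0.3  0.5] w 0.0748 cmd [0.457, 0.073, 0.135, 0.0]
```

Aligned on the axis found earlier. Descend to about 0.062 and close.

Emit:
send_rows(
  steps=[
    [[0, 0, 0.015], [0, 0, 0], 0.075],
    [[0, 0, 0.038], [0, 0, 0], 0.075],
    [[0, 0, 0.06], [0, 0, 0], 0.075],
    [[0, 0, 0.075], [0, 0, 0], 0.075],
    [[0, 0, 0.082], [0, 0, 0], 0.07],
  ],
)

```text
time_s: 55.08
tool_pos: [0.4426, 0.3612, 0.0602]
tool_rot: [180.0, 0.2, 40.1]
force: [0.3, 0.8, -0.1]
grip_width: 0.0731
```

Emit:
send_rows(
  steps=[
    [[0, 0, 0], [0, 0, 0], 0.06],
    [[0, 0, 0], [0, 0, 0], 0.05],
    [[0, 0, 0], [0, 0, 0], 0.045],
    [[0, 0, 0], [0, 0, 0], 0.035],
    [[0, 0, 0], [0, 0, 0], 0.03],
  ],
)

```text
time_s: 55.5
tool_pos: [0.4445, 0.3628, 0.0637]
tool_rot: [-180.0, -0.1, 40.1]
force: [-0.4, -0.1, 0.1]
grip_width: 0.0445
```

Emit:
send_rows(
  steps=[
    [[0, 0, 0], [0, 0, 0], 0.03],
    [[0, 0, 0], [0, 0, 0], 0.03],
    [[0, 0, 0], [0, 0, 0], 0.03],
    [[0, 0, 0], [0, 0, 0], 0.03],
    [[0, 0, 0], [0, 0, 0], 0.03],
  ],
)

```text
time_s: 55.92
tool_pos: [0.443, 0.3615, 0.0632]
tool_rot: [-180.0, 0.1, 40.1]
force: [-3.5, -2.7, 5.9]
grip_width: 0.0376
```

```bash
python3 st.py
```

```text
t 55.9167 pos [0.443  0.3615 0.0632] rot [-1.7996e+02  1.3000e-01  4.0080e+01] F [-3.5 -2.7  5.9] w 0.0376 cmd [0.457, 0.073, 0.135, 0.0]
```

Emit:
send_rows(
  steps=[
    [[-0.0015, 0, 0], [0, 0, 0.05], 0.03],
    [[-0.0015, 0, 0], [0, 0, 0.15], 0.03],
    [[-0.0015, 0, 0], [0, 0, 0.25], 0.03],
    [[-0.0015, 0, 0], [0, 0, 0.35], 0.03],
    [[-0.0015, 0, 0], [0, 0, 0.45], 0.03],
  ],
)

```text
time_s: 56.33
tool_pos: [0.4414, 0.3606, 0.0632]
tool_rot: [180.0, 0.2, 14.0]
force: [-5.2, -3.6, 6.9]
grip_width: 0.0378
```

Emit:
send_rows(
  steps=[
    [[0, 0, 0], [0, 0, 0.1], 0.03],
    [[0, 0, 0], [0, 0, 0.2], 0.03],
    [[0, 0, 0], [0, 0, 0.3], 0.03],
    [[0, 0, 0], [0, 0, 0.4], 0.03],
    [[0, 0, 0], [0, 0, 0.5], 0.03],
  ],
)

```text
time_s: 56.75
tool_pos: [0.4395, 0.3607, 0.0632]
tool_rot: [179.8, 0.4, -14.6]
force: [-9.6, -4.2, 11.0]
grip_width: 0.0377
```

```bash
python3 st.py; python3 - <<'E'
from h import *
s=cam('scene','s38.png')
crop(s,"p34.png",415,495,160,240,8)
E
```

```text
t 56.75 pos [0.4395 0.3607 0.0632] rot [179.81   0.37 -14.57] F [-9.6 -4.2 11. ] w 0.0377 cmd [0.457, 0.073, 0.135, 0.0]
```

View pics/p34.png

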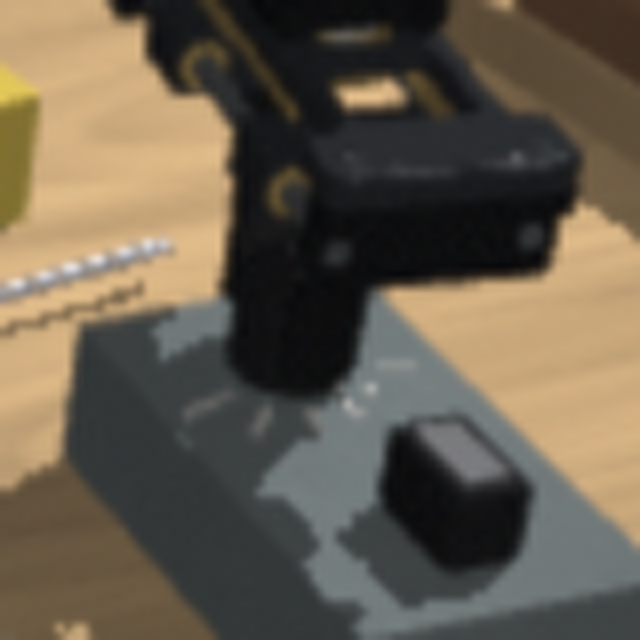

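Emit:
send_rows(
  steps=[
    [[-0.001, 0, 0], [0, 0, 0], 0.03],
    [[-0.002, 0.001, 0], [0, 0, 0], 0.03],
    [[-0.003, 0.001, 0], [0, 0, 0.02], 0.03],
    [[-0.0035, 0.001, 0], [0, 0, 0.1], 0.03],
    [[-0.0035, 0.001, 0], [0, 0, 0.2], 0.03],
  ],
)

```text
time_s: 57.22
tool_pos: [0.4386, 0.361, 0.0632]
tool_rot: [180.0, 0.1, -26.1]
force: [-4.0, -3.3, 6.4]
grip_width: 0.0376
```

```bash
python3 st.py
```

```text
t 57.2167 pos [0.4386 0.361  0.0632] rot [ 1.7998e+02  8.0000e-02 -2.6080e+01] F [-4.  -3.3  6.4] w 0.0376 cmd [0.457, 0.073, 0.135, 0.0]
```

Emit:
send_rows(
  steps=[
    [[-0.001, 0.001, 0], [0, 0, 0.1], 0.03],
    [[-0.001, 0.001, 0], [0, 0, 0.2], 0.03],
    [[-0.001, 0.001, 0], [0, 0, 0.3], 0.03],
    [[-0.001, 0.001, 0], [0, 0, 0.4], 0.03],
    [[-0.001, 0.001, 0], [0, 0, 0.45], 0.03],
  ],
)

```text
time_s: 57.63
tool_pos: [0.4372, 0.3621, 0.0632]
tool_rot: [-180.0, 0.1, -51.9]
force: [-2.4, 0.2, 4.4]
grip_width: 0.0376
```

Emit:
send_rows(
  steps=[
    [[0, 0, 0], [0, 0, 0.1], 0.03],
    [[0, 0, 0], [0, 0, 0.2], 0.03],
    [[0, 0, 0], [0, 0, 0.3], 0.03],
    [[0, 0, 0], [0, 0, 0.35], 0.03],
    [[0, 0, 0], [0, 0, 0.35], 0.03],
  ],
)

```text
time_s: 58.05
tool_pos: [0.4366, 0.3633, 0.0632]
tool_rot: [180.0, 0.2, -71.7]
force: [-5.3, 2.5, 4.9]
grip_width: 0.0374
```

```bash
python3 st.py; python3 - <<'E'
from h import *
s=cam('scene','s39.png');c=cam('top')
crop(s,"p35.png",425,475,165,225,11);crop(c,"p36.png",150,210,220,290,9)
E
```

```text
t 58.05 pos [0.4366 0.3633 0.0632] rot [180.     0.2  -71.68] F [-5.3  2.5  4.9] w 0.0374 cmd [0.457, 0.073, 0.135, 0.0]
```

View pics/p35.png

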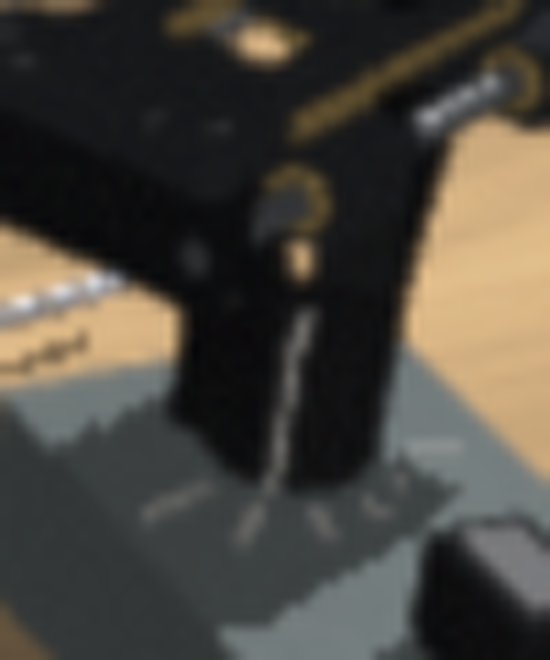

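Emit:
send_rows(
  steps=[
    [[0, 0, 0], [0, 0, 0], 0.05],
    [[0, 0, 0], [0, 0, 0], 0.07],
    [[0, 0, 0], [0, 0, 0], 0.075],
    [[0, 0, 0], [0, 0, 0], 0.075],
    [[0, 0, -0.015], [0, 0, 0], 0.075],
  ],
)

```text
time_s: 58.57
tool_pos: [0.4365, 0.3588, 0.0752]
tool_rot: [179.8, -0.2, -71.7]
force: [-0.2, 0.1, 0.2]
grip_width: 0.0629
```

Emit:
send_rows(
  steps=[
    [[0, 0, -0.02], [0, 0, 0], 0.075],
    [[0, 0, -0.05], [0, 0, -0.1], 0.075],
    [[0, 0, -0.08], [0, 0, -0.2], 0.075],
    [[0, 0, -0.11], [0, 0, -0.3], 0.075],
    [[0, 0, -0.14], [0, 0, -0.4], 0.075],
  ],
)

```text
time_s: 58.98
tool_pos: [0.4382, 0.3597, 0.2189]
tool_rot: [-180.0, -0.0, -48.5]
force: [0.6, 0.2, -0.3]
grip_width: 0.0747
```

```bash
python3 st.py; python3 - <<'E'
from h import *
from line import lineang
s=cam('scene','s40.png');c=cam('top')
crop(s,"p37.png",425,475,175,235,11);crop(c,"p38.png",150,210,220,290,9)
for ctr in ((.4437,.362),(.443,.358)): print(lineang(s,ctr))
E
```

```text
t 58.9833 pos [0.4382 0.3597 0.2189] rot [-1.7999e+02 -4.0000e-02 -4.8510e+01] F [ 0.6  0.2 -0.3] w 0.0747 cmd [0.457, 0.073, 0.135, 0.0]
(np.float64(-46.66216084275984), np.float64(-50.63812713150012), array([ 0.00464078, -0.00565745]), 406, array([2.89519350e-06, 2.33627185e-05]))
(np.float64(14.485944618493034), np.float64(-55.03654596771582), array([ 0.00222633, -0.00318384]), 568, array([1.75548684e-05, 6.49447772e-05]))
```

View pics/p37.png

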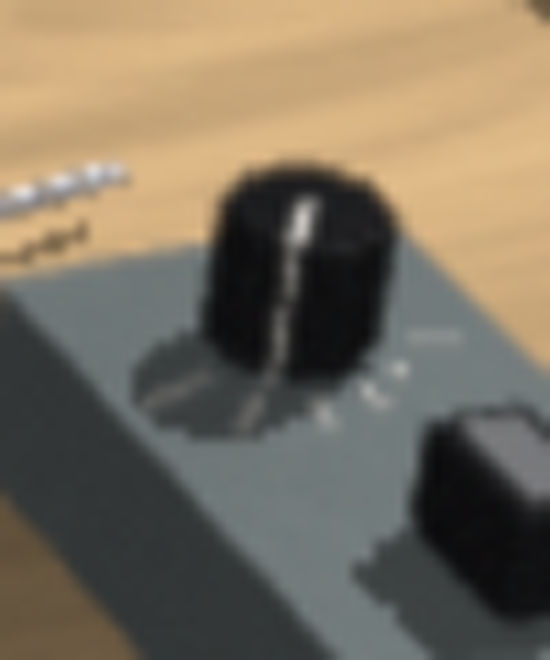

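View pics/s40.png

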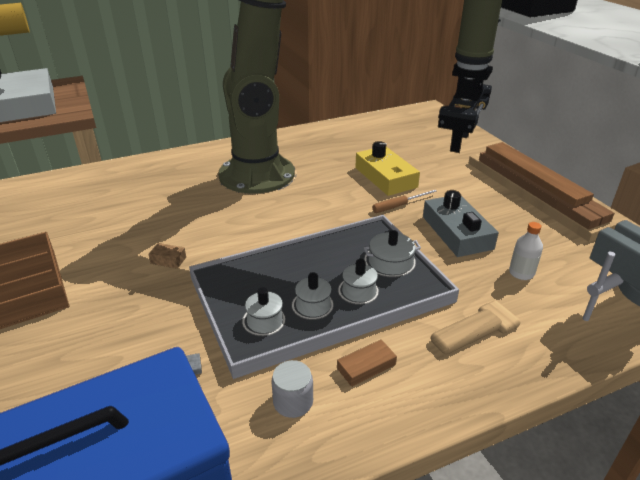

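```bash
python3 - <<'E'
from h import *
c=cam('top','t10.png');s=cam('scene')
G=[(.5440,.132),(.6064,.0224),(.6074,-.0819),(.6099,-.1863)]
print("top");knobs([c],G);print("scene");knobs([s],G)
crop(s,"s41.png",230,450,215,345,3.5)
E
python3 st.py
```

```text
top
knob [0.5451 0.1333] res px [-0.  0.] areas [32]
knob [0.606  0.0218] res px [-0. -0.] areas [28]
knob [ 0.6074 -0.082 ] res px [ 0. -0.] areas [33]
knob [ 0.6106 -0.1874] res px [-0. -0.] areas [22]
scene
knob [0.5424 0.135 ] res px [-0. -0.] areas [148]
knob [0.6042 0.025 ] res px [0. 0.] areas [160]
knob [ 0.6085 -0.0817] res px [-0. -0.] areas [159]
knob [ 0.5973 -0.1828] res px [-0.  0.] areas [346]
t 59.1833 pos [0.4384 0.3605 0.2181] rot [-1.7991e+02  2.0000e-02 -4.8820e+01] F [-0.3  1.   0. ] w 0.075 cmd [0.457, 0.073, 0.135, 0.0]
```

View pics/s41.png

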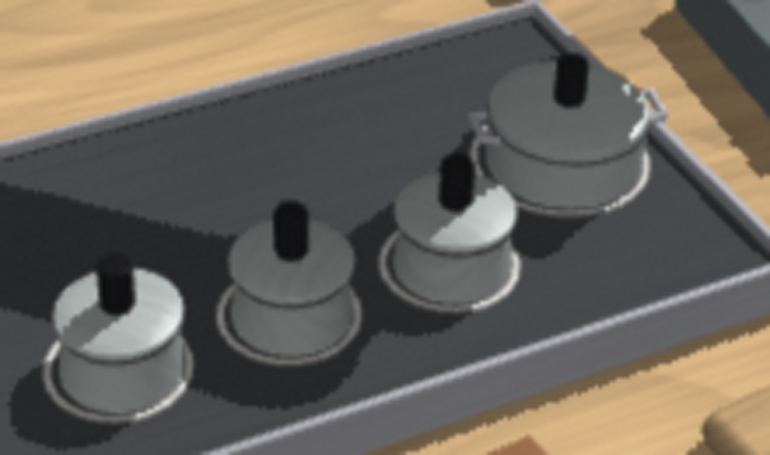

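View pics/t10.png

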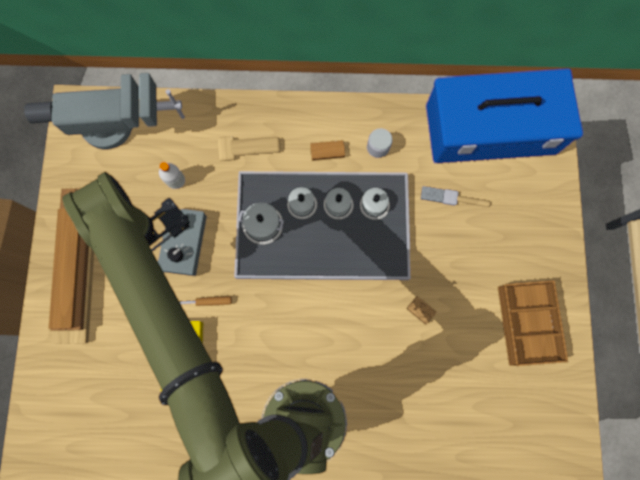

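```bash
python3 -c "
from cell import env
print(env.sign_off(), env.get_obs()['time_s'])"
```

```text
the job is handed in; nothing more can be done
the job is handed in; nothing more can be done
```

The job is handed in at about 59 s of the 200 s limit. One point in the order is uncertain: the plug dropped home once by itself before its final push.

**What I did, in order:**
1. I slid the wide pot by its knob to the stand-off circle.
2. I slid each of the three small pots onto its own hot circle.
3. I turned the sleeve back to the 0 stop.
4. I inserted the plug after a short search for the socket.
5. The wide pot was knocked aside during the insertion, so I slid it back to its circle.
6. With the sleeve at 0, I raised the plug about 7 mm and pushed it home again.
7. I turned the sleeve to 4.

**Last checks:**
- **Pots:** the top camera shows all four knobs within about 2 mm of their circle centres. The scene camera disagreed by up to about 4 mm on three of them. It gave one small pot about 12 mm off, but its reading there was spoiled by shadow. Every ring shows an even gap around its pot.
- **Plug:** its head top was at 78.3 mm under 28 N, against 78 mm when fully home.
- **Sleeve:** its line points at the four-dot mark. The tool turned about 1.95 rad and the camera gave about 2.01 rad, against a nominal 2.0.

**What did not go cleanly:**
- **Early drop:** when I first let go of the plug, it dropped home while the wide pot was still off its circle. I misread the picture as about 2 mm proud and only saw this afterwards. That is why I raised the plug and pushed it home again.
- **Insertion:** the first tries landed up to 4 mm beside the socket. I found it by sliding the plug under light pressure.

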